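# Restock the deodoriser bin with a scoop

## Robot

A 6-joint arm with a two-finger parallel gripper is mounted at the origin on the work surface. World frame = base frame: x ahead of the robot, y to its left, z up, the work surface at z = 0. Lengths are in m, angles in rad, forces in N, time in s.
With the tool pointing down it reaches from about 0.275 to 0.75 m from the base axis. Payload 10.2 kg.
Tool frame: the origin (TCP) lies between the finger pads, 19 mm behind the fingertips; this is the grasp point; x points along the fingers, z is the direction in which the jaws open and shut, and the axes are right-handed (so a half turn about x gives the same grasp; the last joint's range is limited). The gripper opens to 88 mm and grips with 3 to 60 N. Pads are 18 mm wide; open, the fingers measure 123 mm over their backs; the gripper's body (75 mm by 187 mm) begins 45 mm behind the grasp point.
Start: joints at [-1.363, 0.313, 1.498, -0, 1.331, -0.223], TCP at [0.219, -0.477, 0.257] pointing down, gripper open.
Joint ranges: [-2.94, 2.94], [-0.97, 2.17], [0.19, 2.56], [-1.23, 4.37], [0.02, 3.11], [-2.88, 2.88]. Speed limits (rad/s): [2.39, 2.39, 3.01, 3.14, 3.14, 3.14].

## Interface

Orientations are given as a unit quaternion [x, y, z, w].
In Python, from rig import * gives the robot as it stands.
- The arm moves only by the tool apply_moves, never from a script. Its argument "deltas" is a list of rows, each a list of 7 numbers: the closure, from -1 (fully open) to 1 (shut), so that 0 is half open, then the shift along the tool's x, y, z in mm, then the turn, a rotation vector about the tool's x, y, z in rad. In form: [[claw, dx, dy, dz, wx, wy, wz], ...]. A call has 1 to 5 rows; each row shifts and turns the commanded pose from where the row before left it, along the tool's axes as they then stand; what a row does not reach is not made up. A row lasts 1/12 s, in which the tool goes at most 41.7 mm and 7.16 degrees, less where a joint would pass 70% of its speed; a pose out of reach is approached as far as the arm can. A call is refused whole if a number of a shift passes 41.7 or a number of a turn 0.125, either way. A call with a gripper value outside its range is refused whole. The fingers move at their own pace and stop on an object; the grip force is fixed at half the most. Time passes only in rows, so rows that do not move let the fingers close. It gives the time, the measured TCP pose, the force and the opening at its end, in the units of the state.
- get_state(): the state, without advancing time (a new reading comes with each control period).
- camera(name): name is "scene" or "top" or "wrist"; returns the picture (384x512x3 uint8, red, green, blue); there is no depth.
- camera_model(name): a dict with "vertical_fov" (degrees; the focal length in pixels is half the picture's height over the tangent of half this angle, whatever the lens; pixels are square), "cx", "cy" (the principal point, pixels), "R" (3x3) and "t" (3): a world point X has camera coordinates R X + t; the wrist camera has in their place "T_tool_cam" (4x4, takes a point from camera to tool coordinates, whose origin is the TCP and whose axes are the tool frame's). Camera axes: x right, y down, z forward; pixel columns grow to the right and rows downward; lengths in m; the calibration is good to about 2 mm. A picture is of the moment at which its call begins: read the wrist's pose just before it. camera_model takes no time and is no camera call.
- job_done(): hands the job in, once; it reports no verdict.
The state is a dict: "clock": time; "joints": joint angles; "qd": joint speeds; "tau": joint torques, N m; "tool_pos": TCP position; "orientation": TCP orientation; "wrist_force": force on the tool from outside, world axes, zero at the start; "torque": the same for the moment, N m; "grip_width": opening from 0.0 (shut) to 1.0 (fully open).
Only numpy, scipy, OpenCV 4.12 (cv2) and the standard library are available. Lean on these libraries where they do the work, as an engineer would, in place of code of your own. Each camera call takes 0.05 s, during which the arm holds its last target.

## Task

Clear the yellow tent sign out of the white tray and hang it astride the rail, letting it go there. Then flip the grey bin open and use the scoop to move every deodoriser ball from the tray into it, never touching a ball with the gripper's fingers. Finally stand the empty scoop back on its rubber mat, flip the bin's lid shut, and leave the scrubber, brush heads and squeegee where they are.

Things in the scene. Friction and masses are not known exactly. Their poses are not given: they have to be found in the camera images.
- tray: white open tray, fixed to the shelf: outside 142 (x) x 312 (y) x 45 high, walls 6, floor 5 thick (inside 130 x 300; floor at z 5, rim at z 45). Origin at the centre of its underside; its long axis is its y
- bin: grey open-topped bin, fixed: outside 170 x 170 x 120 high, walls and floor 5. Origin at the centre of its underside. Its flip-top lid is hinged along its +x rim
- lid (a joint): hinge of the bin's lid, rad: 0 shut, about 1.57 upright, 1.75 leaning back on its stop. It starts shut. It swings freely: it falls shut by itself from anything below about 1.4 and falls back to its stop from above 1.6
- lid_hinge (a point): point on the lid's hinge axis, mid-rim, at the bin's +x edge, 120 above the bin's underside; the axis is the bin's y
- lid_handle (a point): middle of the round head (28 across, 16 high) of the 43 mm tall knob on the lid, upright when the lid is shut: 140 mm from the hinge towards the bin's -x and 43 above it. The lid is a plate 170 x 170 x 8, 120 g. When it stands open the knob sticks out to the bin's +x side, 140 mm above the hinge
- rail: hanging rail, fixed: a horizontal steel bar 220 long, 14 in diameter, on a post at each end (18 thick, base discs 70 across). Origin on the shelf below the middle of the bar; the bar runs along its y axis, its centre line 175 above the shelf
- rail_mid (a point): middle of the rail's bar, on its centre line; y along the bar
- mat: black rubber mat, fixed, 130 (x) x 160 (y) x 4 high, the scoop's parking place; origin at the centre of its underside. The scoop starts on it with its mouth roughly along the mat's +y
- scoop: aluminium scoop, 150 g: flat pan 48 long, 118 wide (inside 45 x 112), floor 2.5 thick, side walls 32 high that end 24 short of the lip, back wall 45 high. Mouth along its +x; z up. Origin on the pan's underside: front lip at x = +22.5, back of the back wall at x = -25.5. An upright handle post 24 x 24 stands behind the back wall, centred at x = -37.5, from z = 0 to 132
- scoop_grip (a point): on the axis of the scoop's handle post, 108 above the scoop's underside: a good point for the TCP
- scoop_lip (a point): middle of the scoop's front lip, on its underside
- sign: yellow tent sign (rigid upside-down V, 120 g): two panels 120 long, 100 wide, 4 thick, leaning 16 deg each way from a ridge block 30 x 100 x 12 with a grip rib on top, 14 thick (x), 60 long (y), its top 45 above the origin. Origin mid-underside of the block, inside the V; ridge along y, z up. Feet 114 below, 94 apart over all. Starts standing in the tray's -y end, ridge across the tray
- ball0: white deodoriser ball, hard, smooth and free-rolling, 36 in diameter, 30 g; origin at its centre (its axes turn as it rolls). Lies in the tray, if present
- ball1: white deodoriser ball, hard, smooth and free-rolling, 36 in diameter, 30 g; origin at its centre (its axes turn as it rolls). Lies in the tray, if present
- ball2: white deodoriser ball, hard, smooth and free-rolling, 36 in diameter, 30 g; origin at its centre (its axes turn as it rolls). Lies in the tray, if present
- ball3: white deodoriser ball, hard, smooth and free-rolling, 36 in diameter, 30 g; origin at its centre (its axes turn as it rolls). Lies in the tray, if present
- ball4: white deodoriser ball, hard, smooth and free-rolling, 36 in diameter, 30 g; origin at its centre (its axes turn as it rolls). Lies in the tray, if present
- ball5: white deodoriser ball, hard, smooth and free-rolling, 36 in diameter, 30 g; origin at its centre (its axes turn as it rolls). Lies in the tray, if present
- ball6: white deodoriser ball, hard, smooth and free-rolling, 36 in diameter, 30 g; origin at its centre (its axes turn as it rolls). Lies in the tray, if present
- ball7: white deodoriser ball, hard, smooth and free-rolling, 36 in diameter, 30 g; origin at its centre (its axes turn as it rolls). Lies in the tray, if present
- scrubber: teal spin scrubber, 250 long, lying on the shelf beyond the work; bystander
- brush_head0: orange round brush head, 84 across, 45 high; bystander
- brush_head1: orange round brush head, 84 across, 45 high; bystander
- squeegee: squeegee, 200 wide, 200 long, lying on the shelf; bystander

How it is judged:
By the outcome, as a careful person would: the job done as asked, in the order asked, and still so for the second after the job is handed in, with the robot touching nothing.
Of ball0, ball1, ball2, ball3, ball4, ball5, ball6, ball7 only 5 to 8 are there at a start; the rules pass over those that are not, and their reading is None.
At some moment in a run one of scoop, sign may be knocked a few centimetres aside while the robot is not near it.
It also fails if it takes over 210 s, if anything falls off the work surface, if the arm or the gripper's body presses on something with over 40 N, if the wrist force passes 120 N, or if a joint passes its speed limit or range.

## Working session

There is one attempt and no reset: what is moved stays moved. The work goes in short steps, Python scripts to look and compute and a tool call to move; the robot and the scene stay as the last step left them, time stands still between calls to the robot, and variables do not carry over. Pictures are saved under pics/ and viewed, and the job is handed in when it is done.

Besides the shell and the picture viewer there is one more tool, called after "Request:" as name([rows], argument=value, ...), one row to a line, values as JSON. apply_moves: Moves the arm, as the interface text tells. Its arguments: {"type":"object","properties":{"deltas":{"type":"array","items":{"type":"array","items":{"type":"number"}}}},"required":["deltas"]}

```bash
ls -la; mkdir -p pics; python3 - <<'E'
from rig import *
import cv2
print(get_state())
for n in ["scene","top","wrist"]:
    im=camera(n); cv2.imwrite(f"pics/{n}0.png",cv2.cvtColor(im,cv2.COLOR_RGB2BGR)); print(n,camera_model(n))
E
```

```text
total 12
drwxr-xr-x  3 agent agent 4096 Dec  7 03:04 .
drwxr-xr-x 23 root  root  4096 Dec  7 03:04 ..
drwxr-xr-x  2 agent agent 4096 Dec  7 03:04 pics
{'clock': 0.0, 'joints': array([-1.36339158e+00,  3.13449314e-01,  1.49844629e+00, -2.74696528e-05,
        1.33094522e+00, -2.23368136e-01]), 'qd': array([-0.00028889, -0.00062263, -0.00021517, -0.00018724,  0.00208017,
        0.00030795]), 'tau': array([ 7.97997727e-04, -4.02211690e+01, -2.52271020e+01,  6.95274398e-02,
        3.52455850e-02, -1.15220801e-04]), 'tool_pos': array([ 0.21917868, -0.47682128,  0.25685792]), 'orientation': array([ 0.38189035,  0.59562681, -0.38127453,  0.59499428]), 'wrist_force': array([ 0.14205357, -0.2461537 , -0.04948368]), 'torque': array([ 0.0105163 , -0.01098232, -0.01167183]), 'grip_width': 1.002460048388402}
scene {'vertical_fov': 42.25657428015457, 'cx': 259.205598402542, 'cy': 189.230690434751, 'R': array([[-0.65375839,  0.75670073, -0.00199337],
       [ 0.56316309,  0.48478693, -0.66920025],
       [-0.50541795, -0.43861787, -0.74307944]]), 't': array([ 0.35125916, -0.23520034,  1.82878268])}
top {'vertical_fov': 44.45649450542316, 'cx': 253.20520055182084, 'cy': 192.44854987210832, 'R': array([[-0.02596855, -0.99964657, -0.00568965],
       [-0.98569895,  0.02655337, -0.16641064],
       [ 0.1665029 ,  0.00128684, -0.98604012]]), 't': array([0.02727957, 0.56327449, 1.16011069])}
wrist {'vertical_fov': 71.81143478389306, 'cx': 250.05953704852467, 'cy': 194.03534908169897, 'T_tool_cam': array([[ 5.12732099e-04, -2.80429592e-01,  9.59874461e-01,
        -1.27652440e-01],
       [-4.15062503e-04, -9.59874564e-01, -2.80429400e-01,
         7.25475597e-02],
       [ 9.99999782e-01, -2.54622741e-04, -6.08554308e-04,
        -1.79607600e-05],
       [ 0.00000000e+00,  0.00000000e+00,  0.00000000e+00,
         1.00000000e+00]])}
```

View pics/top0.png

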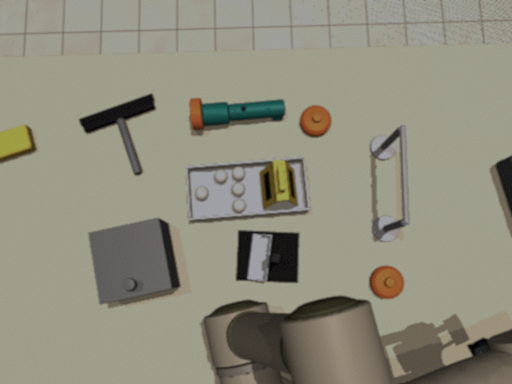

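View pics/scene0.png

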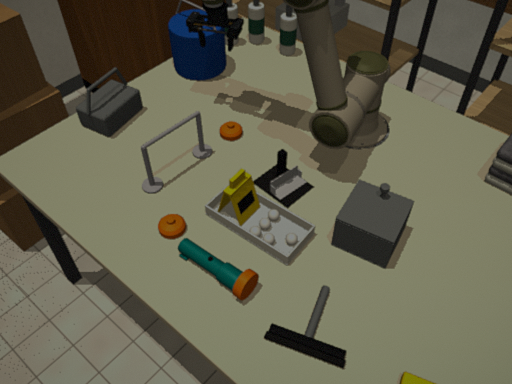

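View pics/wrist0.png

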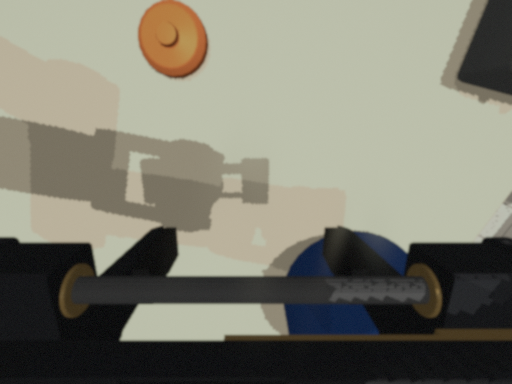

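```bash
cat > h.py <<'E'
from rig import *
import numpy as np, cv2
from scipy.spatial.transform import Rotation as Rn
def cammat(n,st=None):
    m=camera_model(n); f=192/np.tan(np.radians(m['vertical_fov']/2))
    K=np.array([[f,0,m['cx']],[0,f,m['cy']],[0,0,1]])
    if 'R' in m: return K,np.array(m['R']),np.array(m['t'])
    st=st or get_state()
    T=np.eye(4);T[:3,:3]=Rn.from_quat(st['orientation']).as_matrix();T[:3,3]=st['tool_pos']
    W=np.linalg.inv(T@np.array(m['T_tool_cam']))
    return K,W[:3,:3],W[:3,3]
def cast(n,px,z,st=None):
    K,R,t=cammat(n,st); C=-R.T@t
    d=R.T@np.linalg.solve(K,np.array([px[0],px[1],1.]))
    return C+d*(z-C[2])/d[2]
def proj(n,X,st=None):
    K,R,t=cammat(n,st); p=K@(R@np.array(X)+t); return p[:2]/p[2]
def tri(n1,p1,n2,p2):
    A=[]
    for n,p in((n1,p1),(n2,p2)):
        K,R,t=cammat(n);P=K@np.c_[R,t]
        A+= [p[0]*P[2]-P[0],p[1]*P[2]-P[1]]
    X=np.linalg.svd(np.array(A))[2][-1]; return X[:3]/X[3]
def snap(n,f,crop=None,s=1):
    im=cv2.cvtColor(camera(n),cv2.COLOR_RGB2BGR)
    cv2.imwrite(f"pics/{f}_raw.png",im)
    if crop: x0,y0,x1,y1=crop; im=im[y0:y1,x0:x1]
    im=cv2.resize(im,None,fx=s,fy=s,interpolation=cv2.INTER_CUBIC)
    cv2.imwrite(f"pics/{f}.png",im)
def pose():
    s=get_state();R=Rn.from_quat(s['orientation']).as_matrix();return s['tool_pos'],R,s
def world2tool(target,Rt=None):
    "shift (mm) in present tool axes and rotvec (tool axes) to reach target"
    p,R,s=pose()
    d=R.T@(np.array(target)-p)*1000
    w=Rn.from_matrix(R.T@Rt).as_rotvec() if Rt is not None else None
    return d,w
E
python3 - <<'E'
import cv2
for n,c,s in(("top",(180,140,320,300),5),("scene",(190,140,330,270),5),("top",(80,200,190,310),5),("top",(360,110,430,310),3)):
    im=cv2.imread(f"pics/{n}0.png");x0,y0,x1,y1=c
    cv2.imwrite(f"pics/c_{n}_{x0}.png",cv2.resize(im[y0:y1,x0:x1],None,fx=s,fy=s,interpolation=cv2.INTER_CUBIC)[:600,:800])
E
```

```text
(no output)
```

View pics/c_top_180.png

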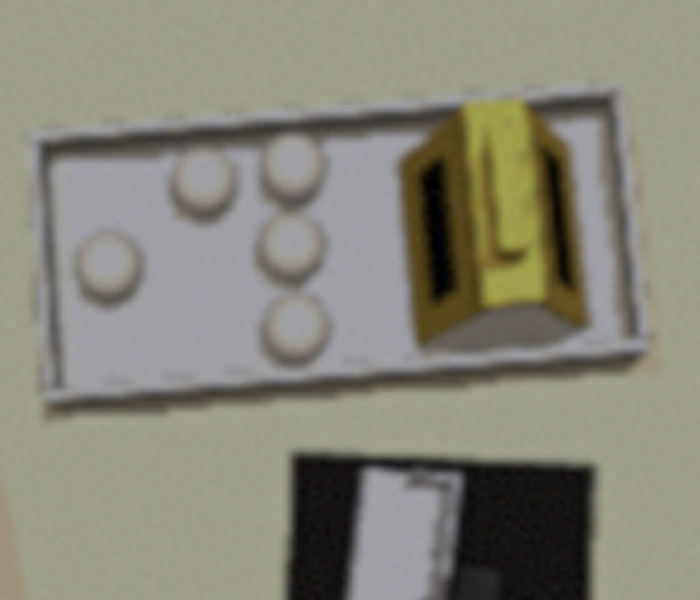

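View pics/c_scene_190.png

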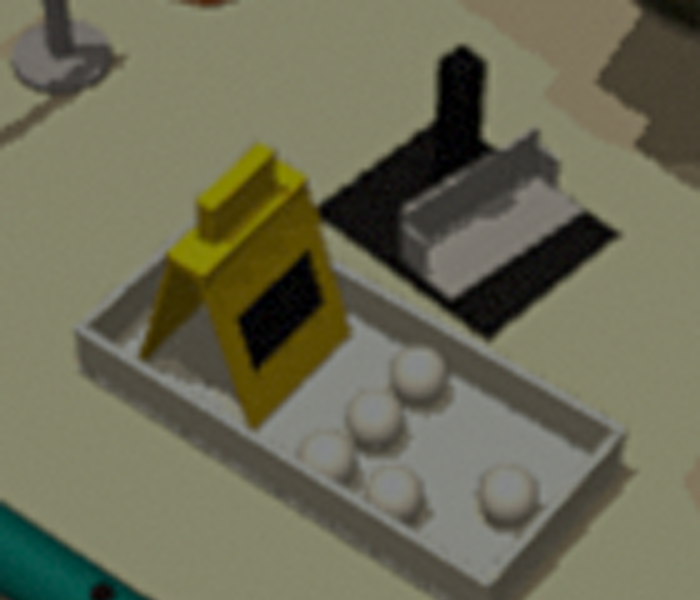

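View pics/c_top_80.png

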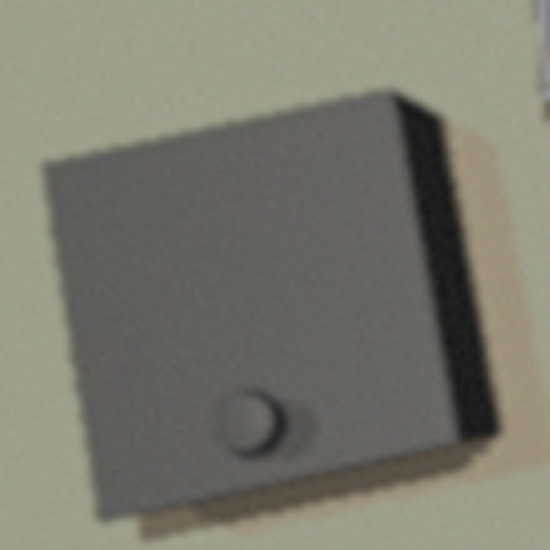

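View pics/c_top_360.png

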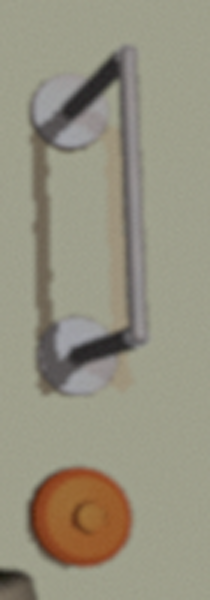

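```bash
python3 - <<'E'
from h import *
def q(c,off,s,z,cam="top"):
    return np.array([cast(cam,(off[0]+x/s,off[1]+y/s),z) for x,y in c])
np.set_printoptions(precision=4,suppress=True)
def rect(name,P):
    c=P.mean(0); e=[np.linalg.norm(P[i]-P[(i+1)%4]) for i in range(4)]
    d=(P[1]-P[0]+P[2]-P[3])[:2]; print(name,c,"edges",np.array(e),"dir01 deg",np.degrees(np.arctan2(d[1],d[0])))
rect("tray",q([(33,133),(622,88),(652,352),(45,403)],(180,140),5,.045))
rect("lid",q([(45,162),(393,92),(460,440),(100,520)],(80,200),5,.128))
print("bar",q([(127,46),(138,342)],(360,110),3,.175))
print("bases",q([(70,111),(76,355)],(360,110),3,.0))
print("knob",q([(250,424)],(80,200),5,.171))
print("balls",q([(205,183),(293,168),(291,247),(295,327),(109,267)],(180,140),5,.023))
# sign rib top: z=5+114+45=.164
print("rib top L", tri("scene",(190+265/5,140+148/5),"top",(180+505/5,140+100/5)))
E
python3 - <<'E'
import cv2
im=cv2.imread("pics/top0.png")
cv2.imwrite("pics/cm.png",cv2.resize(im[220:300,220:320],None,fx=7,fy=7,interpolation=cv2.INTER_CUBIC))
cv2.imwrite("pics/cs.png",cv2.resize(im[150:220,250:310],None,fx=8,fy=8,interpolation=cv2.INTER_CUBIC))
E
```

```text
tray [0.5748 0.0265 0.045 ] edges [0.3076 0.1392 0.3111 0.1413] dir01 deg -86.88926720151554
lid [0.397  0.3051 0.128 ] edges [0.1671 0.1662 0.1692 0.1689] dir01 deg -79.575605249389
bar [[ 0.6925 -0.3417  0.175 ]
 [ 0.4605 -0.3318  0.175 ]]
bases [[ 0.6872 -0.3436  0.    ]
 [ 0.4666 -0.3329  0.    ]]
knob [[0.3413 0.2926 0.171 ]]
balls [[0.6126 0.0962 0.023 ]
 [0.6194 0.0496 0.023 ]
 [0.5771 0.0516 0.023 ]
 [0.5346 0.0504 0.023 ]
 [0.569  0.1473 0.023 ]]
rib top L [ 0.5956 -0.0338  0.2135]
```

View pics/cm.png

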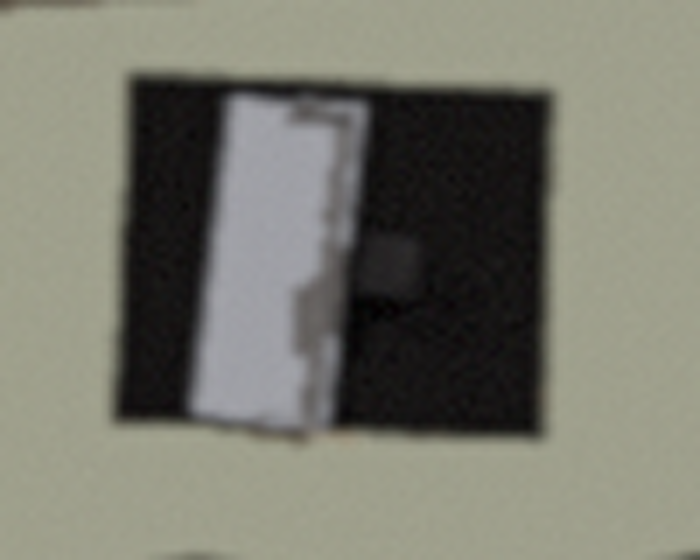

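View pics/cs.png

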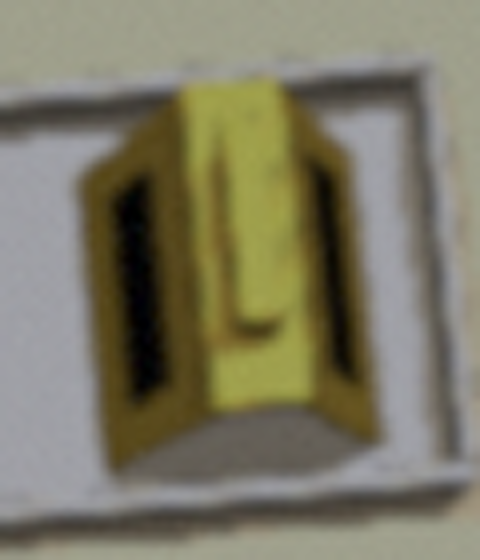

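```bash
python3 - <<'E'
from h import *
np.set_printoptions(precision=4,suppress=True)
def q(c,off,s,z,cam="top"):
    return np.array([cast(cam,(off[0]+x/s,off[1]+y/s),z) for x,y in c])
K,R,t=cammat("top");print("cam",-R.T@t)
P=q([(130,72),(550,92),(543,437),(115,417)],(220,220),7,.004);print("mat",P.mean(0),P, [np.linalg.norm(P[i]-P[i-1]) for i in range(4)])
print("lip",q([(222,92),(188,415)],(220,220),7,.0065))
print("post top",q([(368,238),(422,236),(420,295),(365,292)],(220,220),7,.136), q([(394,265)],(220,220),7,.136))
print("block near",q([(212,405),(312,402)],(250,150),8,.131),"far",q([(183,85),(285,80)],(250,150),8,.131))
print("rib near top",q([(237,315),(283,315)],(250,150),8,.164),"far top",q([(215,85),(262,80)],(250,150),8,.164))
print("rib far from scene",q([(265,148),(200,200),(275,165),(215,215)],(190,140),5,.164,"scene"))
print("feet near", q([(115,468),(378,440)],(250,150),8,.005))
E
```

```text
cam [0.3628 0.0108 1.2378]
mat [ 0.402  -0.0211  0.004 ] [[ 0.4713  0.0535  0.004 ]
 [ 0.4597 -0.1037  0.004 ]
 [ 0.3328 -0.0958  0.004 ]
 [ 0.3441  0.0617  0.004 ]] [np.float64(0.12746497050987704), np.float64(0.15766126398776856), np.float64(0.12710806563711244), np.float64(0.15790310391600876)]
lip [[0.4627 0.0191 0.0065]
 [0.3442 0.0347 0.0065]]
post top [[ 0.4024 -0.029   0.136 ]
 [ 0.4026 -0.047   0.136 ]
 [ 0.3833 -0.0456  0.136 ]
 [ 0.3847 -0.0274  0.136 ]] [[ 0.3933 -0.0373  0.136 ]]
block near [[ 0.5284 -0.0427  0.131 ]
 [ 0.5285 -0.0725  0.131 ]] far [[ 0.6263 -0.0373  0.131 ]
 [ 0.627  -0.0681  0.131 ]]
rib near top [[ 0.5497 -0.0492  0.164 ]
 [ 0.5493 -0.0626  0.164 ]] far top [[ 0.6182 -0.0452  0.164 ]
 [ 0.6193 -0.059   0.164 ]]
rib far from scene [[ 0.5528 -0.0487  0.164 ]
 [ 0.6078 -0.049   0.164 ]
 [ 0.5592 -0.0351  0.164 ]
 [ 0.6108 -0.0346  0.164 ]]
feet near [[ 0.5271 -0.016   0.005 ]
 [ 0.5341 -0.1033  0.005 ]]
```

```bash
cat >> h.py <<'E'
def Rdown(yaw_deg,pitch=0):
    "tool x down; tool z horizontal at heading yaw_deg; tool y = z cross x"
    a=np.radians(yaw_deg); x=np.array([0,0,-1.]);z=np.array([np.cos(a),np.sin(a),0]);y=np.cross(z,x)
    return np.c_[x,y,z]
def go(target,yaw=None,tn=40,rn=.12,Rt=None,wait=None):
    p,R,s=pose()
    if Rt is None: Rt=Rdown(yaw) if yaw is not None else R
    rv=Rn.from_matrix(R.T@Rt).as_rotvec()
    D=np.array(target)-p
    n=int(max(np.ceil(np.linalg.norm(D)*1000/tn-.01),np.ceil(np.linalg.norm(rv)/rn-.01),1))
    Rc=R.copy();out=[]
    for i in range(n):
        d=Rc.T@D*1000/n; out.append(np.r_[d,rv/n]); Rc=Rc@Rn.from_rotvec(rv/n).as_matrix()
    print("rows",n)
    for o in out: print([round(float(v),1) for v in o[:3]]+[round(float(v),3) for v in o[3:]])
def st():
    p,R,s=pose()
    print("t",round(s['clock'],2),"pos",np.round(p*1000,1),"yaw z",round(float(np.degrees(np.arctan2(R[1,2],R[0,2]))),2),"x",np.round(R[:,0],3),"y",np.round(R[:,1],3),"F",np.round(s['wrist_force'],1),"M",np.round(s['torque'],2),"grip",round(float(s['grip_width']),3),"j",np.round(s['joints'],2))
E
python3 - <<'E'
from h import *
st()
go([.579,-.054,.30],93)
E
```

```text
t 0.15 pos [ 219.2 -476.9  257. ] yaw z -65.32 x [-0.     0.001 -1.   ] y [0.909 0.418 0.   ] F [-0.7  0.  -0.3] M [ 0.    0.04 -0.  ] grip 1.0 j [-1.36  0.31  1.5  -0.    1.33 -0.22]
rows 24
[-1.8, 21.0, -9.8, -0.115, 0.0, -0.0]
[-1.8, 22.0, -7.3, -0.115, 0.0, -0.0]
[-1.8, 22.7, -4.7, -0.115, 0.0, -0.0]
[-1.8, 23.0, -2.1, -0.115, 0.0, -0.0]
[-1.8, 23.1, 0.6, -0.115, 0.0, -0.0]
[-1.8, 22.9, 3.2, -0.115, 0.0, -0.0]
[-1.8, 22.4, 5.9, -0.115, 0.0, -0.0]
[-1.8, 21.6, 8.4, -0.115, 0.0, -0.0]
[-1.8, 20.5, 10.8, -0.115, 0.0, -0.0]
[-1.8, 19.1, 13.1, -0.115, 0.0, -0.0]
[-1.8, 17.5, 15.2, -0.115, 0.0, -0.0]
[-1.8, 15.6, 17.1, -0.115, 0.0, -0.0]
[-1.8, 13.5, 18.8, -0.115, 0.0, -0.0]
[-1.8, 11.3, 20.2, -0.115, 0.0, -0.0]
[-1.8, 8.9, 21.4, -0.115, 0.0, -0.0]
[-1.8, 6.4, 22.2, -0.115, 0.0, -0.0]
[-1.8, 3.8, 22.8, -0.115, 0.0, -0.0]
[-1.8, 1.1, 23.1, -0.115, 0.0, -0.0]
[-1.8, -1.5, 23.1, -0.115, 0.0, -0.0]
[-1.8, -4.2, 22.8, -0.115, 0.0, -0.0]
[-1.8, -6.8, 22.1, -0.115, 0.0, -0.0]
[-1.8, -9.3, 21.2, -0.115, 0.0, -0.0]
[-1.8, -11.6, 20.0, -0.115, 0.0, -0.0]
[-1.8, -13.9, 18.5, -0.115, 0.0, -0.0]
```

```bash
python3 - <<'E'
from h import *
go([.579,-.054,.28],-87)
E
```

```text
rows 14
[-1.6, 36.0, -16.7, 0.027, -0.0, -0.0]
[-1.6, 35.5, -17.7, 0.027, -0.0, -0.0]
[-1.6, 35.0, -18.6, 0.027, -0.0, -0.0]
[-1.6, 34.5, -19.6, 0.027, -0.0, -0.0]
[-1.6, 34.0, -20.5, 0.027, -0.0, -0.0]
[-1.6, 33.4, -21.4, 0.027, -0.0, -0.0]
[-1.6, 32.8, -22.3, 0.027, -0.0, -0.0]
[-1.6, 32.2, -23.2, 0.027, -0.0, -0.0]
[-1.6, 31.5, -24.0, 0.027, -0.0, -0.0]
[-1.6, 30.9, -24.9, 0.027, -0.0, -0.0]
[-1.6, 30.2, -25.7, 0.027, -0.0, -0.0]
[-1.6, 29.5, -26.5, 0.027, -0.0, -0.0]
[-1.6, 28.8, -27.3, 0.027, -0.0, -0.0]
[-1.6, 28.0, -28.1, 0.027, -0.0, -0.0]
```

Request:
apply_moves([
  [-1,-2,36,-17,0.027,0,0],
  [-1,-2,35.5,-17.5,0.027,0,0],
  [-1,-2,35,-18.5,0.027,0,0],
  [-1,-2,34.5,-19.5,0.027,0,0],
  [-1,-2,34,-20.5,0.027,0,0],
])

```text
clock: 0.57
tool_pos: [0.3486, -0.3244, 0.2674]
orientation: [0.421, 0.568, -0.421, 0.568]
wrist_force: [0.8, -0.8, 0.6]
grip_width: 0.998
```

Request:
apply_moves([
  [-1,-2,33.5,-21.5,0.027,0,0],
  [-1,-2,33,-22,0.027,0,0],
  [-1,-2,32,-23,0.027,0,0],
  [-1,-2,31.5,-24,0.027,0,0],
  [-1,-2,31,-25,0.027,0,0],
])

```text
clock: 0.98
tool_pos: [0.4775, -0.1734, 0.2775]
orientation: [0.459, 0.538, -0.459, 0.538]
wrist_force: [0.7, -0.4, 1.0]
grip_width: 0.999
```

Request:
apply_moves([
  [-1,-2,30,-26,0.027,0,0],
  [-1,-2,29.5,-26.5,0.027,0,0],
  [-1,-2,29,-27,0.027,0,0],
  [-1,-2,28,-28,0.027,0,0],
  [-1,0,0,0,0,0,0],
])

```text
clock: 1.4
tool_pos: [0.5818, -0.0497, 0.2848]
orientation: [0.486, 0.514, -0.485, 0.514]
wrist_force: [-0.6, 1.1, 0.3]
grip_width: 0.997
```

```bash
python3 - <<'E'
from h import *
st(); snap("wrist","w1"); print(proj("wrist",(.579,-.0545,.164)))
go([.579,-.0545,.155],-87)
E
```

```text
t 1.4 pos [581.8 -49.7 284.8] yaw z -86.76 x [ 0.     0.001 -1.   ] y [0.998 0.057 0.   ] F [-0.6  1.1  0.3] M [0.03 0.02 0.02] grip 0.997 j [-0.29  0.43  1.26  0.    1.45  1.23]
[252.82514215 195.42416359]
rows 4
[32.4, -0.4, 0.6, 0.001, -0.0, 0.0]
[32.4, -0.4, 0.6, 0.001, -0.0, 0.0]
[32.4, -0.4, 0.6, 0.001, -0.0, 0.0]
[32.4, -0.4, 0.6, 0.001, -0.0, 0.0]
```

View pics/w1.png

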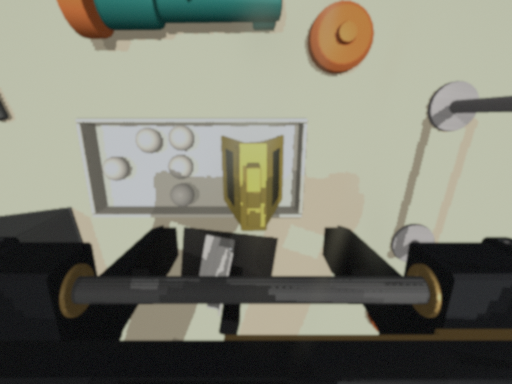

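```bash
python3 - <<'E'
from h import *
im=cv2.imread("pics/w1.png")[120:240,200:310]
cv2.imwrite("pics/w1c.png",cv2.resize(im,None,fx=5,fy=5,interpolation=cv2.INTER_CUBIC))
for X in [(.549,-.0558,.164),(.609,-.0527,.164),(.549,-.0558,.131),(.609,-.0527,.131),(.529,-.057,.131),(.629,-.052,.131)]: print((proj("wrist",X)-[200,120])*5)
E
```

```text
[261.74727548 519.69781327]
[264.02408593 224.78717691]
[260.67335872 462.73957384]
[262.6304846  197.50060619]
[260.79288557 544.6554287 ]
[264.93061955 101.97885507]
```

View pics/w1c.png

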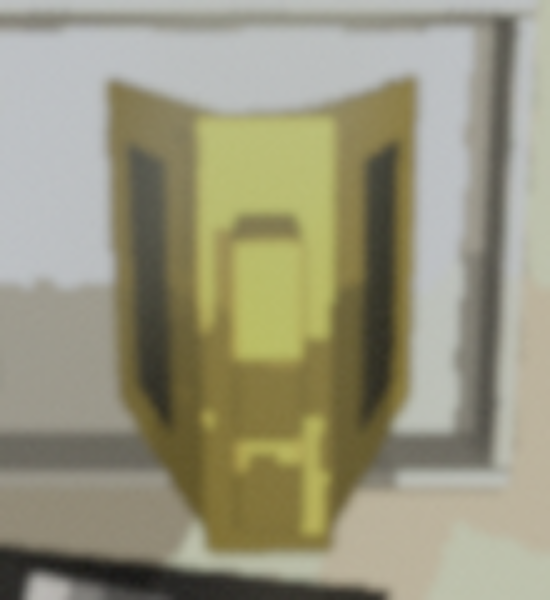

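Request:
apply_moves([
  [-1,33,-1,1.5,0,0,0],
  [-1,33,-1,1.5,0,0,0],
  [-1,33,-1,1.5,0,0,0],
  [-1,31,-1,1,0,0,0],
  [-1,0,0,0,0,0,0],
])

```text
clock: 1.87
tool_pos: [0.5724, -0.0606, 0.1498]
orientation: [0.485, 0.516, -0.489, 0.509]
wrist_force: [-0.0, 0.6, -0.5]
grip_width: 0.999
```

Request:
apply_moves([
  [1,0,0,0,0,0,0],
  [1,0,0,0,0,0,0],
  [1,0,0,0,0,0,0],
  [1,0,0,0,0,0,0],
  [1,0,0,0,0,0,0],
])

```text
clock: 2.28
tool_pos: [0.5761, -0.0604, 0.1567]
orientation: [0.487, 0.512, -0.486, 0.514]
wrist_force: [1.2, -0.4, 1.4]
grip_width: 0.644
```

Request:
apply_moves([
  [1,0,0,0,0,0,0],
  [1,0,0,0,0,0,0],
  [1,0,0,0,0,0,0],
  [1,0,0,0,0,0,0],
  [1,0,0,0,0,0,0],
])

```text
clock: 2.7
tool_pos: [0.5757, -0.0601, 0.1554]
orientation: [0.487, 0.513, -0.487, 0.513]
wrist_force: [0.4, 0.4, 0.7]
grip_width: 0.268
```

```bash
python3 - <<'E'
from h import *
st()
E
```

```text
t 2.7 pos [575.7 -60.1 155.4] yaw z -86.97 x [-0.  0. -1.] y [ 0.999  0.053 -0.   ] F [0.4 0.4 0.7] M [ 0.11 -0.   -0.03] grip 0.268 j [-0.31  0.52  1.46  0.    1.15  1.21]
```

Request:
apply_moves([
  [1,0,0,-4,0,0,0],
  [1,0,0,0,0,0,0],
  [1,0,0,0,0,0,0],
  [1,0,0,0,0,0,0],
])

```text
clock: 3.03
tool_pos: [0.5754, -0.0561, 0.1553]
orientation: [0.486, 0.513, -0.487, 0.513]
wrist_force: [0.4, 0.2, -1.2]
grip_width: 0.155
```

```bash
python3 - <<'E'
from h import *
st()
E
```

```text
t 3.03 pos [575.4 -56.1 155.3] yaw z -86.96 x [-0.  0. -1.] y [ 0.999  0.053 -0.   ] F [ 0.4  0.2 -1.2] M [-0.01  0.    0.02] grip 0.155 j [-0.3   0.52  1.47 -0.    1.15  1.22]
```

Request:
apply_moves([
  [1,0,0,0,0,0,0],
  [1,-10,0,0,0,0,0],
  [1,-25,0,0,0,0,0],
  [1,-35,0,0,0,0,0],
  [1,-35,0,0,0,0,0],
])

```text
clock: 3.45
tool_pos: [0.575, -0.0561, 0.2621]
orientation: [0.486, 0.513, -0.487, 0.513]
wrist_force: [0.1, 0.3, -0.6]
grip_width: 0.156
```

Request:
apply_moves([
  [1,-35,0,0,0,0,0],
  [1,-35,0,0,0,0,0],
  [1,-30,0,0,0,0,0],
  [1,0,0,0,0,0,0],
  [1,0,0,0,0,0,0],
])

```text
clock: 3.87
tool_pos: [0.5755, -0.0563, 0.3622]
orientation: [0.487, 0.512, -0.486, 0.514]
wrist_force: [-0.2, 0.2, -1.0]
grip_width: 0.153
```

```bash
python3 - <<'E'
from h import *
st(); snap("scene","s1",(120,60,330,270),3);snap("top","t1",(80,90,430,310),2)
E
```

```text
t 3.87 pos [575.5 -56.3 362.2] yaw z -86.98 x [ 0.003 -0.001 -1.   ] y [0.999 0.053 0.003] F [-0.2  0.2 -1. ] M [0.02 0.02 0.03] grip 0.153 j [-0.3   0.39  1.12 -0.    1.63  1.22]
```

View pics/s1.png

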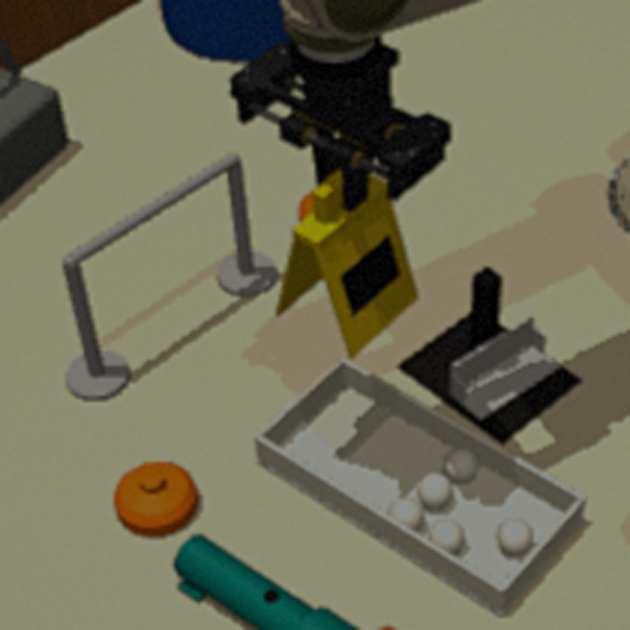

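View pics/t1.png

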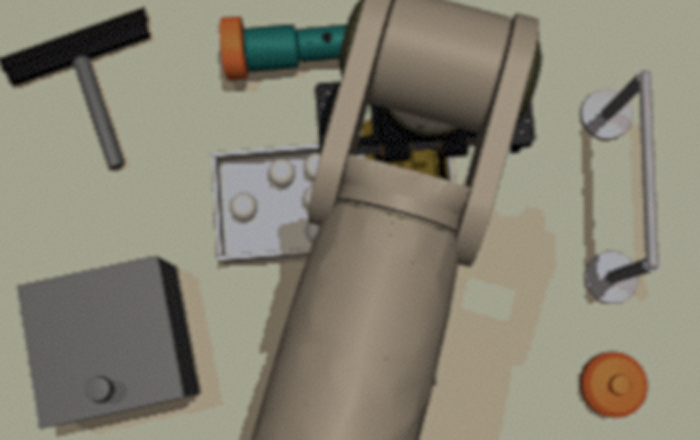

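```bash
python3 - <<'E'
from h import *
go([.576,-.3375,.365],-92.7,tn=36)
E
```

```text
rows 8
[-0.7, -1.7, 35.1, 0.012, -0.0, 0.0]
[-0.7, -1.3, 35.1, 0.012, -0.0, 0.0]
[-0.7, -0.9, 35.2, 0.012, -0.0, 0.0]
[-0.7, -0.4, 35.2, 0.012, -0.0, 0.0]
[-0.7, 0.0, 35.2, 0.012, -0.0, 0.0]
[-0.7, 0.4, 35.2, 0.012, -0.0, 0.0]
[-0.7, 0.9, 35.2, 0.012, -0.0, 0.0]
[-0.7, 1.3, 35.1, 0.012, -0.0, 0.0]
```

Request:
apply_moves([
  [1,-1,-2,20,0.012,0,0],
  [1,-1,-1,35,0.012,0,0],
  [1,-1,-1,35,0.012,0,0],
  [1,-1,0,35,0.012,0,0],
  [1,-1,0,35,0.012,0,0],
])

```text
clock: 4.38
tool_pos: [0.5752, -0.2178, 0.3639]
orientation: [-0.502, -0.499, 0.502, -0.497]
wrist_force: [-0.1, 0.1, -0.9]
grip_width: 0.156
```

Request:
apply_moves([
  [1,0,0,35,0.012,0,0],
  [1,0,1,35,0.012,0,0],
  [1,0,1,32,0.016,0,0],
  [1,0,0,18,0,0,0],
  [1,0,0,0,0,0,0],
])

```text
clock: 4.8
tool_pos: [0.5739, -0.34, 0.3622]
orientation: [-0.512, -0.489, 0.513, -0.485]
wrist_force: [0.0, -1.3, -1.2]
grip_width: 0.16
```

Request:
apply_moves([
  [1,0,0,0,0,0,0],
  [1,0,0,0,0,0,0],
])

```text
clock: 4.97
tool_pos: [0.5751, -0.3353, 0.3647]
orientation: [0.511, 0.489, -0.511, 0.488]
wrist_force: [0.0, 0.2, -0.7]
grip_width: 0.157
```

```bash
python3 - <<'E'
from h import *
st(); snap("scene","s2",(100,50,300,250),3);snap("top","t2",(280,90,480,310),3)
go([.576,-.3375,.365],-92.7,tn=36)
E
```

```text
t 4.97 pos [ 575.1 -335.3  364.7] yaw z -92.66 x [-0.001  0.001 -1.   ] y [ 0.999 -0.046 -0.001] F [ 0.   0.2 -0.7] M [ 0.02  0.02 -0.03] grip 0.157 j [-0.7   0.63  0.75  0.    1.76  0.91]
rows 1
[0.5, 0.9, 2.5, 0.001, -0.0, 0.0]
```

View pics/s2.png

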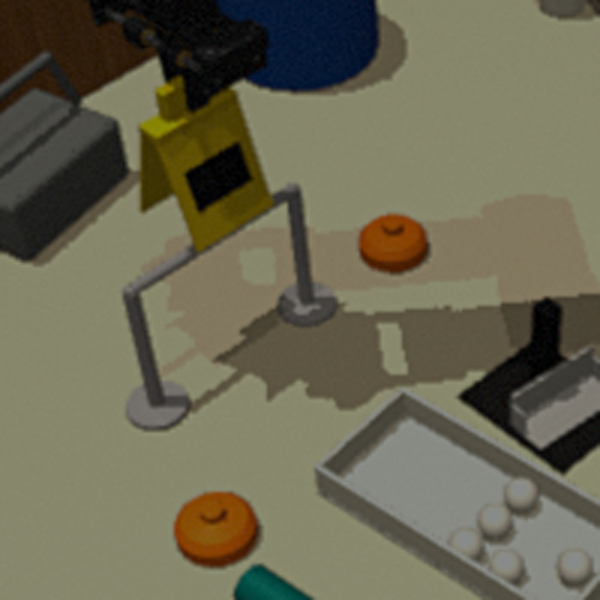

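View pics/t2.png

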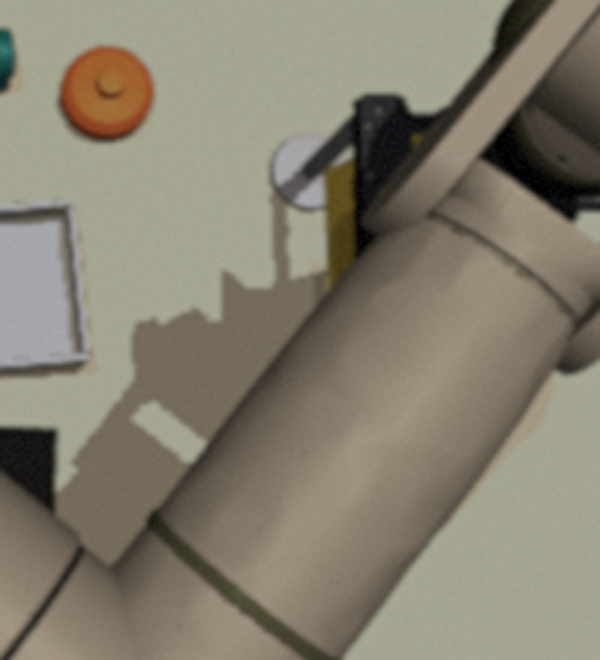

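Request:
apply_moves([
  [1,20,1,1.5,0,0,0],
  [1,30,0,0.5,0,0,0],
  [1,30,0,0,0,0,0],
  [1,25,0,0,0,0,0],
  [1,15,0,0,0,0,0],
])

```text
clock: 5.48
tool_pos: [0.5755, -0.3366, 0.2425]
orientation: [-0.511, -0.49, 0.511, -0.487]
wrist_force: [0.2, -0.2, -1.0]
grip_width: 0.159
```

Request:
apply_moves([
  [1,10,0,0,0,0,0],
  [1,5,0,0,0,0,0],
  [1,3,0,0,0,0,0],
  [1,0,0,0,0,0,0],
  [1,0,0,0,0,0,0],
])

```text
clock: 5.9
tool_pos: [0.5761, -0.3384, 0.2285]
orientation: [0.512, 0.487, -0.512, 0.489]
wrist_force: [0.1, -0.6, -1.3]
grip_width: 0.157
```

```bash
python3 - <<'E'
from h import *
st()
E
```

```text
t 5.9 pos [ 576.1 -338.4  228.5] yaw z -92.69 x [ 0.001 -0.001 -1.   ] y [ 0.999 -0.047  0.001] F [ 0.1 -0.6 -1.3] M [-0.01  0.03 -0.  ] grip 0.157 j [-0.71  0.66  1.04  0.    1.44  0.91]
```

Request:
apply_moves([
  [1,3,0,0,0,0,0],
  [1,3,0,0,0,0,0],
  [1,2,0,0,0,0,0],
  [1,0,0,0,0,0,0],
  [1,0,0,0,0,0,0],
])

```text
clock: 6.32
tool_pos: [0.5758, -0.3384, 0.2193]
orientation: [-0.512, -0.488, 0.512, -0.488]
wrist_force: [-0.2, 0.2, -1.4]
grip_width: 0.154
```

```bash
python3 - <<'E'
from h import *
st(); snap("scene","s3",(110,60,250,200),5)
E
```

```text
t 6.32 pos [ 575.8 -338.4  219.3] yaw z -92.7 x [-0.  0. -1.] y [ 0.999 -0.047 -0.   ] F [-0.2  0.2 -1.4] M [ 0.04  0.02 -0.11] grip 0.154 j [-0.71  0.66  1.06 -0.    1.42  0.91]
```

View pics/s3.png

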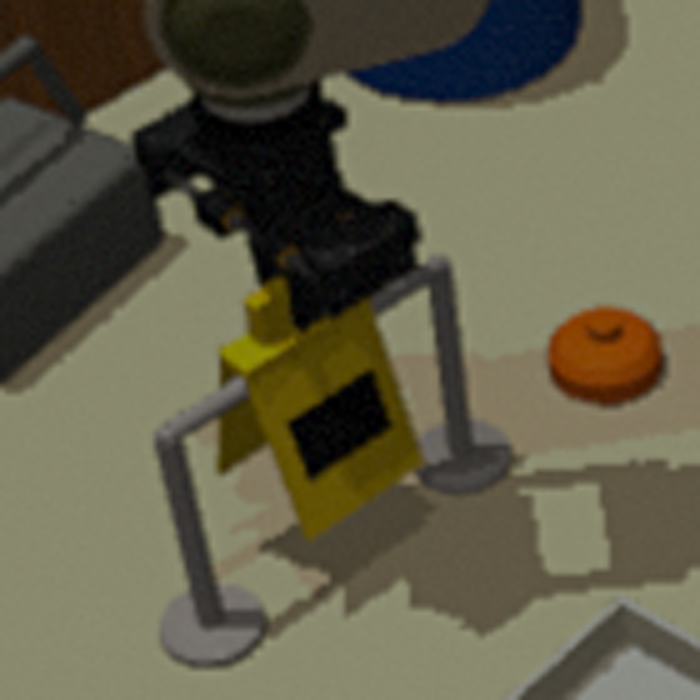

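Astride; nearly down. A couple more mm until contact.

Request:
apply_moves([
  [1,1.5,0,0,0,0,0],
  [1,1,0,0,0,0,0],
  [1,0,0,0,0,0,0],
  [1,0,0,0,0,0,0],
])

```text
clock: 6.7
tool_pos: [0.5758, -0.3384, 0.2169]
orientation: [0.512, 0.488, -0.512, 0.488]
wrist_force: [0.2, 0.3, -1.7]
grip_width: 0.155
```

```bash
python3 - <<'E'
from h import *
st()
E
```

```text
t 6.7 pos [ 575.8 -338.4  216.9] yaw z -92.71 x [-0.  0. -1.] y [ 0.999 -0.047 -0.   ] F [ 0.2  0.3 -1.7] M [ 0.02 -0.01  0.  ] grip 0.155 j [-0.71  0.67  1.06  0.    1.41  0.91]
```

Request:
apply_moves([
  [1,1.5,0,0,0,0,0],
  [1,1,0,0,0,0,0],
  [1,1,0,0,0,0,0],
  [1,0,0,0,0,0,0],
])

```text
clock: 7.03
tool_pos: [0.5759, -0.3385, 0.2166]
orientation: [0.512, 0.487, -0.512, 0.489]
wrist_force: [-5.8, 3.5, 15.9]
grip_width: 0.155
```

```bash
python3 - <<'E'
from h import *
st()
E
```

```text
t 7.03 pos [ 575.9 -338.5  216.6] yaw z -92.7 x [ 0.002 -0.002 -1.   ] y [ 0.999 -0.047  0.002] F [-5.8  3.5 15.9] M [0.83 0.95 0.01] grip 0.155 j [-0.71  0.66  1.06 -0.    1.41  0.91]
```

Request:
apply_moves([
  [1,-3,0,0,0,0,0],
  [-0.3,0,0,0,0,0,0],
  [-0.3,0,0,0,0,0,0],
  [-0.3,0,0,0,0,0,0],
  [-0.3,0,0,0,0,0,0],
])

```text
clock: 7.45
tool_pos: [0.5758, -0.3384, 0.216]
orientation: [-0.512, -0.488, 0.512, -0.488]
wrist_force: [-0.0, -0.8, -0.0]
grip_width: 0.437
```

Request:
apply_moves([
  [-0.3,0,0,0,0,0,0],
  [-0.3,-10,0,0,0,0,0],
  [-0.3,-30,0,0,0,0,0],
  [-0.3,-35,0,0,0,0,0],
  [-0.3,-35,0,0,0,0,0],
])

```text
clock: 7.87
tool_pos: [0.5755, -0.3381, 0.3284]
orientation: [-0.512, -0.488, 0.512, -0.488]
wrist_force: [0.4, -0.7, 0.1]
grip_width: 0.65
```

```bash
python3 - <<'E'
from h import *
st(); snap("scene","s4",(110,60,250,200),5); snap("wrist","w4")
E
```

```text
t 7.87 pos [ 575.5 -338.1  328.4] yaw z -92.71 x [-0.  0. -1.] y [ 0.999 -0.047 -0.   ] F [ 0.4 -0.7  0.1] M [ 0.04 -0.01 -0.03] grip 0.65 j [-0.71  0.63  0.84  0.    1.67  0.91]
```

View pics/s4.png

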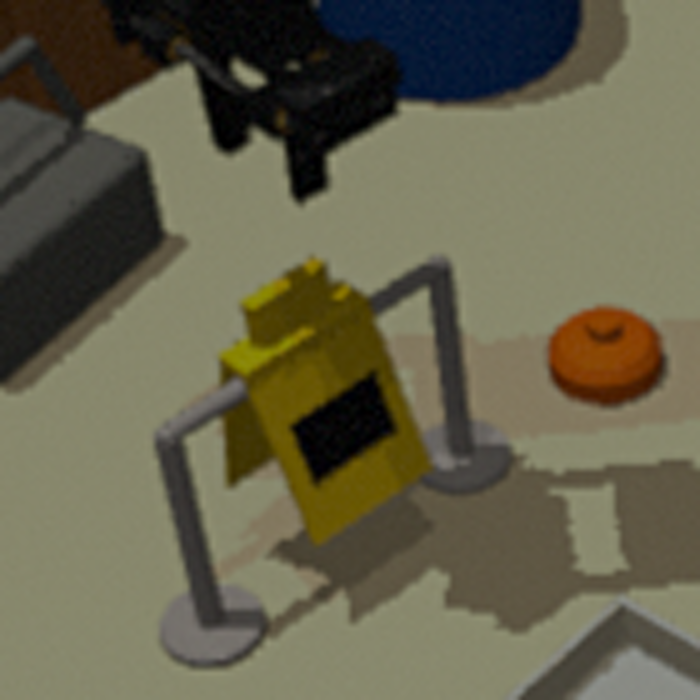

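View pics/w4.png

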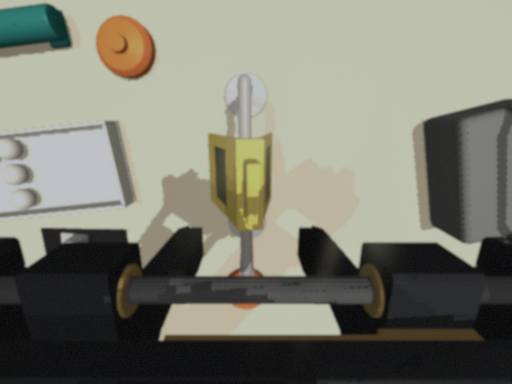

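```bash
python3 - <<'E'
from h import *
go([.342,.294,.27],-79.6,tn=40)
E
```

```text
rows 17
[3.4, -15.6, -36.6, -0.013, 0.0, -0.0]
[3.4, -15.1, -36.8, -0.013, 0.0, -0.0]
[3.4, -14.6, -37.0, -0.013, 0.0, -0.0]
[3.4, -14.1, -37.2, -0.013, 0.0, -0.0]
[3.5, -13.6, -37.3, -0.013, 0.0, -0.0]
[3.5, -13.1, -37.5, -0.013, 0.0, -0.0]
[3.5, -12.6, -37.7, -0.013, 0.0, -0.0]
[3.5, -12.0, -37.9, -0.013, 0.0, -0.0]
[3.5, -11.5, -38.0, -0.013, 0.0, -0.0]
[3.6, -11.0, -38.2, -0.013, 0.0, -0.0]
[3.6, -10.5, -38.3, -0.013, 0.0, -0.0]
[3.6, -10.0, -38.4, -0.013, 0.0, -0.0]
[3.6, -9.5, -38.6, -0.013, 0.0, -0.0]
[3.7, -8.9, -38.7, -0.013, 0.0, -0.0]
[3.7, -8.4, -38.8, -0.013, 0.0, -0.0]
[3.7, -7.9, -38.9, -0.013, 0.0, -0.0]
[3.7, -7.4, -39.0, -0.013, 0.0, -0.0]
```

Request:
apply_moves([
  [-0.3,0,-15.5,-36.5,-0.013,0,0],
  [-0.3,0,-15,-37,-0.013,0,0],
  [-0.3,3.5,-14.5,-37,-0.013,0,0],
  [-0.3,3.5,-14,-37,-0.013,0,0],
  [-0.3,3.5,-13.5,-37.5,-0.013,0,0],
])

```text
clock: 8.38
tool_pos: [0.5061, -0.1502, 0.3158]
orientation: [0.496, 0.504, -0.495, 0.505]
wrist_force: [1.1, -0.9, -0.2]
grip_width: 0.651
```

Request:
apply_moves([
  [-0.3,3.5,-13,-37.5,-0.013,0,0],
  [-0.3,3.5,-12.5,-37.5,-0.013,0,0],
  [-0.3,3.5,-12,-38,-0.013,0,0],
  [-0.3,3.5,-11.5,-38,-0.013,0,0],
  [-0.3,3.5,-11,-38,-0.013,0,0],
])

```text
clock: 8.8
tool_pos: [0.4379, 0.0359, 0.2985]
orientation: [0.479, 0.52, -0.479, 0.52]
wrist_force: [1.0, 1.3, 0.3]
grip_width: 0.653
```

Request:
apply_moves([
  [-0.3,3.5,-10.5,-38.5,-0.013,0,0],
  [-0.3,3.5,-10,-38.5,-0.013,0,0],
  [-0.3,3.5,-9.5,-38.5,-0.013,0,0],
  [-0.3,3.5,-9,-38.5,-0.013,0,0],
  [-0.3,3.5,-8.5,-39,-0.013,0,0],
])

```text
clock: 9.22
tool_pos: [0.3697, 0.2227, 0.2811]
orientation: [0.462, 0.535, -0.461, 0.536]
wrist_force: [0.4, 1.4, 0.4]
grip_width: 0.648
```

Request:
apply_moves([
  [-0.3,3.5,-8,-39,-0.013,0,0],
  [-0.3,3.5,-7.5,-25,-0.013,0,0],
  [-0.3,0,0,-12,0,0,0],
  [-0.3,0,0,0,0,0,0],
  [-0.3,0,0,0,0,0,0],
])

```text
clock: 9.63
tool_pos: [0.3436, 0.2938, 0.274]
orientation: [0.454, 0.542, -0.454, 0.542]
wrist_force: [0.3, -0.7, -0.4]
grip_width: 0.65
```

```bash
python3 - <<'E'
from h import *
st(); snap("wrist","w5"); print(proj("wrist",(.342,.294,.171)))
snap("top","t5")
go([.342,.294,.166],-79.6,tn=40)
E
```

```text
t 9.63 pos [343.6 293.8 274. ] yaw z -79.98 x [ 0. -0. -1.] y [ 0.985  0.174 -0.   ] F [ 0.3 -0.7 -0.4] M [ 0.04  0.02 -0.07] grip 0.65 j [ 0.45  0.14  1.67 -0.    1.33  1.84]
[249.1528438  201.26918003]
rows 3
[36.0, -0.6, -0.5, -0.003, 0.0, -0.0]
[36.0, -0.6, -0.5, -0.003, 0.0, -0.0]
[36.0, -0.6, -0.5, -0.003, 0.0, -0.0]
```

View pics/w5.png

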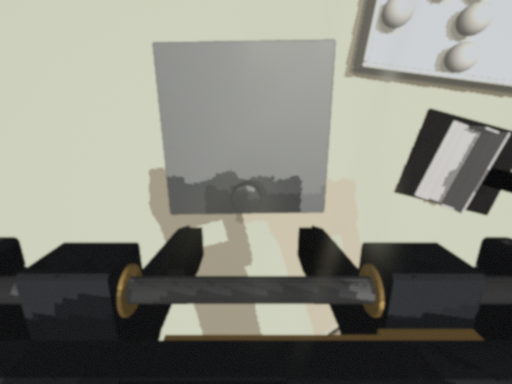

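View pics/t5.png

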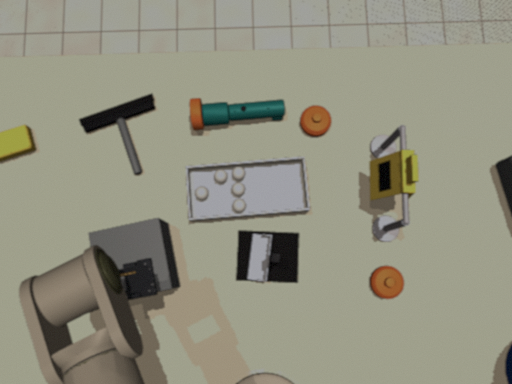

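Request:
apply_moves([
  [-0.3,36,-0.5,-0.5,-0.003,0,0],
  [-0.3,36,-0.5,0,-0.003,0,0],
  [-0.3,36,-0.5,0,0,0,0],
  [-0.3,0,0,0,0,0,0],
  [1,0,0,0,0,0,0],
])

```text
clock: 10.15
tool_pos: [0.3424, 0.2932, 0.1661]
orientation: [0.453, 0.543, -0.454, 0.542]
wrist_force: [0.6, 0.8, 0.2]
grip_width: 0.593
```

Request:
apply_moves([
  [1,0,0,0,0,0,0],
  [1,0,0,0,0,0,0],
  [1,0,0,0,0,0,0],
  [1,0,0,0,0,0,0],
  [1,0,0,0,0,0,0],
])

```text
clock: 10.57
tool_pos: [0.3426, 0.2971, 0.1678]
orientation: [0.457, 0.544, -0.45, 0.542]
wrist_force: [-3.3, 23.8, 0.0]
grip_width: 0.303
```

```bash
python3 - <<'E'
from h import *
st()
r0=np.array([-140,43.]);
for k in range(0,20):
    th=np.radians(5.2)*k; p=140*np.array([-np.cos(th),np.sin(th)])+43*np.array([np.sin(th),np.cos(th)])
    if k: print(k,round(np.degrees(th)),"dx(up=-)",np.round(-(p-l)[1],1),"dy",np.round((p-l)[0],1))
    l=p
E
```

```text
t 10.57 pos [342.6 297.1 167.8] yaw z -79.76 x [ 0.003  0.009 -1.   ] y [0.984 0.178 0.005] F [-3.3 23.8  0. ] M [ 3.52  0.5  -0.01] grip 0.303 j [0.45 0.25 1.83 0.01 1.05 1.84]
1 5 dx(up=-) -12.5 dy 4.5
2 10 dx(up=-) -12.1 dy 5.6
3 16 dx(up=-) -11.5 dy 6.7
4 21 dx(up=-) -10.8 dy 7.7
5 26 dx(up=-) -10.1 dy 8.6
6 31 dx(up=-) -9.3 dy 9.5
7 36 dx(up=-) -8.4 dy 10.3
8 42 dx(up=-) -7.4 dy 11.0
9 47 dx(up=-) -6.4 dy 11.7
10 52 dx(up=-) -5.3 dy 12.2
11 57 dx(up=-) -4.2 dy 12.6
12 62 dx(up=-) -3.0 dy 12.9
13 68 dx(up=-) -1.8 dy 13.2
14 73 dx(up=-) -0.6 dy 13.3
15 78 dx(up=-) 0.6 dy 13.3
16 83 dx(up=-) 1.8 dy 13.2
17 88 dx(up=-) 3.0 dy 13.0
18 94 dx(up=-) 4.1 dy 12.6
19 99 dx(up=-) 5.3 dy 12.2
```

Request:
apply_moves([
  [1,0,0,-4,0,0,0],
  [1,0,0,0,0,0,0],
  [1,0,0,0,0,0,0],
])

```text
clock: 10.82
tool_pos: [0.3424, 0.2978, 0.1677]
orientation: [0.454, 0.542, -0.452, 0.544]
wrist_force: [1.7, -6.2, 7.7]
grip_width: 0.299
```

```bash
python3 - <<'E'
from h import *
st()
E
```

```text
t 10.82 pos [342.4 297.8 167.7] yaw z -79.68 x [ 0.003 -0.    -1.   ] y [0.984 0.179 0.003] F [ 1.7 -6.2  7.7] M [-0.71 -0.1  -0.09] grip 0.299 j [ 0.46  0.26  1.83 -0.    1.05  1.85]
```

Now the first part of the arc.

Request:
apply_moves([
  [1,-6,2,0.5,0,0,0],
  [1,-6.5,2.5,0.5,0,0,0],
  [1,-12,5.5,0,0,0,0],
  [1,-11.5,6.5,0,0,0,0],
  [1,0,0,0,0,0,0],
])

```text
clock: 11.23
tool_pos: [0.359, 0.3007, 0.2045]
orientation: [0.454, 0.543, -0.452, 0.543]
wrist_force: [-1.5, 4.3, -0.7]
grip_width: 0.296
```

```bash
python3 - <<'E'
from h import *
st(); snap("scene","s6",(270,130,450,300),4)
E
```

```text
t 11.23 pos [359.  300.7 204.5] yaw z -79.7 x [ 0.003  0.002 -1.   ] y [0.984 0.179 0.003] F [-1.5  4.3 -0.7] M [ 0.65  0.35 -0.08] grip 0.296 j [0.45 0.24 1.74 0.   1.16 1.84]
```

View pics/s6.png

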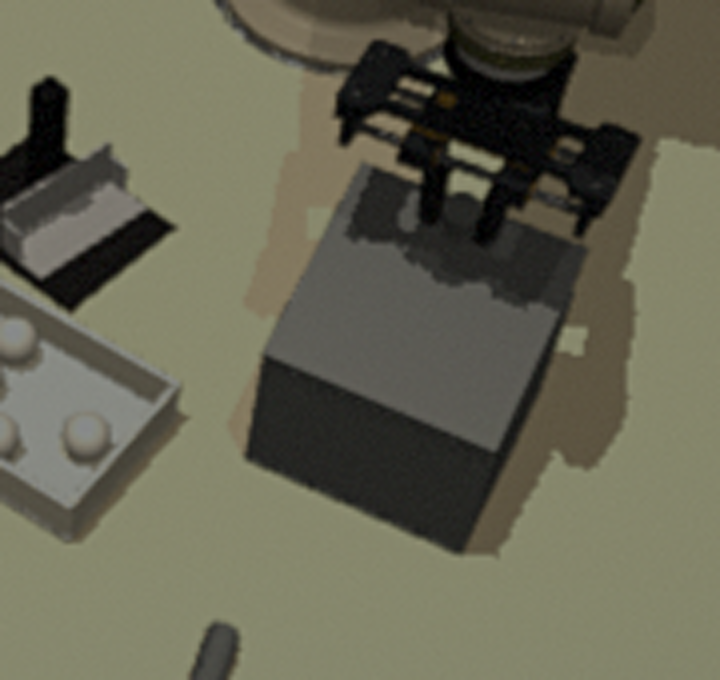

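Lid lifting. Continue the arc.

Request:
apply_moves([
  [1,-11,7.5,0,0,0,0],
  [1,-10,8.5,0,0,0,0],
  [1,-9.5,9.5,0,0,0,0],
  [1,-8.5,10.5,0,0,0,0],
  [1,-7.5,11,0,0,0,0],
])

```text
clock: 11.7
tool_pos: [0.4033, 0.3091, 0.249]
orientation: [0.453, 0.544, -0.453, 0.542]
wrist_force: [-3.1, 7.3, 0.4]
grip_width: 0.302
```

Request:
apply_moves([
  [1,-6.5,11.5,0,0,0,0],
  [1,-5.5,12,0,0,0,0],
  [1,-4,12.5,0,0,0,0],
  [1,-3,13,0,0,0,0],
  [1,0,0,0,0,0,0],
])

```text
clock: 12.12
tool_pos: [0.4531, 0.3187, 0.2687]
orientation: [0.454, 0.544, -0.452, 0.542]
wrist_force: [-3.6, 8.3, 10.7]
grip_width: 0.306
```

```bash
python3 - <<'E'
from h import *
st(); snap("scene","s7",(270,100,450,290),4)
E
```

```text
t 12.12 pos [453.1 318.7 268.7] yaw z -79.67 x [ 0.001  0.004 -1.   ] y [0.984 0.179 0.002] F [-3.6  8.3 10.7] M [ 1.18  0.84 -0.01] grip 0.306 j [0.4  0.37 1.39 0.   1.38 1.79]
```

View pics/s7.png

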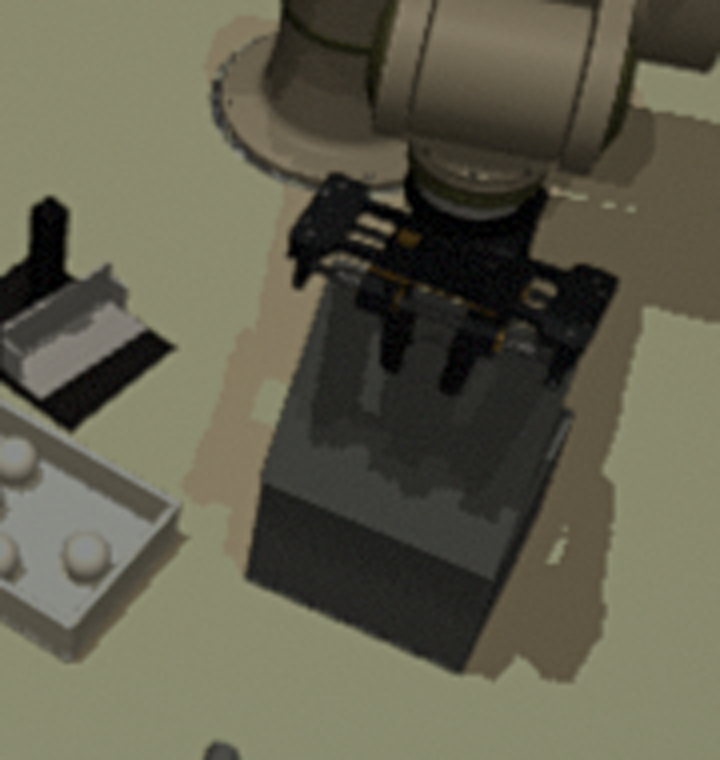

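Request:
apply_moves([
  [1,-1,13,0,0,0,0],
  [1,0,13,0,0,0,0],
  [1,1,13,0,0,0,0],
  [1,2,13,0,0,0,0],
  [1,3,13,0,0,0,0],
])

```text
clock: 12.58
tool_pos: [0.5171, 0.3308, 0.2658]
orientation: [0.456, 0.543, -0.45, 0.543]
wrist_force: [0.1, 11.3, 14.4]
grip_width: 0.301
```

```bash
python3 - <<'E'
from h import *
st(); snap("scene","s8",(270,100,450,290),4)
E
```

```text
t 12.58 pos [517.1 330.8 265.8] yaw z -79.62 x [ 0.006  0.006 -1.   ] y [0.984 0.18  0.007] F [ 0.1 11.3 14.4] M [1.73 0.19 0.04] grip 0.301 j [0.38 0.5  1.2  0.   1.43 1.77]
```

View pics/s8.png

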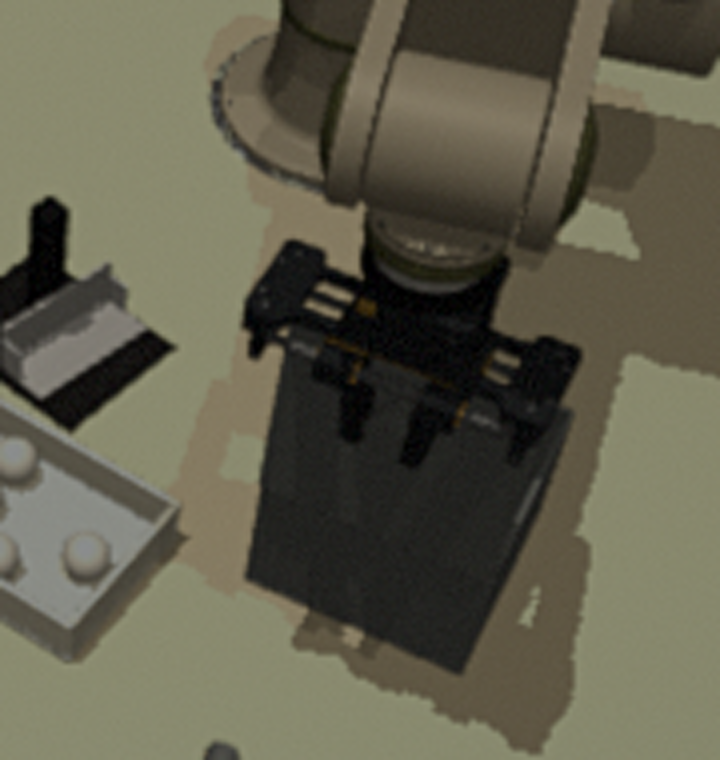

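Request:
apply_moves([
  [1,4,12,0,0,0,0],
  [1,5,12,0,0,0,0],
  [1,3,6,0,0,0,0],
  [1,0,0,0,0,0,0],
])

```text
clock: 12.97
tool_pos: [0.5467, 0.3365, 0.2536]
orientation: [0.456, 0.543, -0.45, 0.543]
wrist_force: [4.5, 12.9, 12.3]
grip_width: 0.305
```

```bash
python3 - <<'E'
from h import *
st(); snap("scene","s9",(270,100,450,290),4)
E
```

```text
t 12.97 pos [546.7 336.5 253.6] yaw z -79.62 x [ 0.006  0.006 -1.   ] y [0.984 0.18  0.007] F [ 4.5 12.9 12.3] M [ 1.92 -0.46  0.04] grip 0.305 j [0.37 0.58 1.11 0.   1.44 1.76]
```

View pics/s9.png

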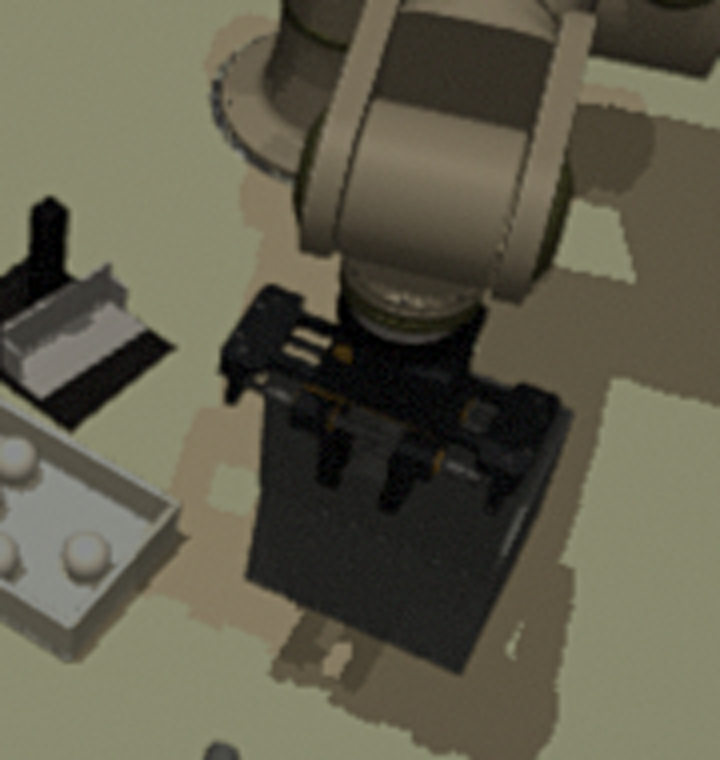

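Request:
apply_moves([
  [-0.2,0,0,0,0,0,0],
  [-0.2,0,0,0,0,0,0],
  [-0.2,0,0,0,0,0,0],
  [-0.2,0,0,0,0,0,0],
  [-0.2,-10,1,0,0,0,0],
])

```text
clock: 13.43
tool_pos: [0.5461, 0.3338, 0.2585]
orientation: [0.452, 0.544, -0.455, 0.542]
wrist_force: [-0.3, -0.1, 0.5]
grip_width: 0.602
```

Request:
apply_moves([
  [-0.2,-20,2,0,0,0,0],
  [-0.2,-30,2,0,0,0,0],
  [-0.2,-30,0,0,0,0,0],
  [-0.2,-10,0,0,0,0,0],
  [-0.2,0,0,0,0,0,0],
])

```text
clock: 13.85
tool_pos: [0.5511, 0.335, 0.3541]
orientation: [0.455, 0.542, -0.451, 0.544]
wrist_force: [0.0, -0.7, 0.0]
grip_width: 0.599
```

```bash
python3 - <<'E'
from h import *
st(); snap("scene","s10",(220,80,450,290),3); snap("top","t10")
E
```

```text
t 13.85 pos [551.1 335.  354.1] yaw z -79.71 x [ 0.005  0.002 -1.   ] y [0.984 0.179 0.006] F [ 0.  -0.7  0. ] M [ 0.04 -0.01 -0.01] grip 0.599 j [ 0.36  0.56  0.88 -0.    1.69  1.76]
```

View pics/s10.png

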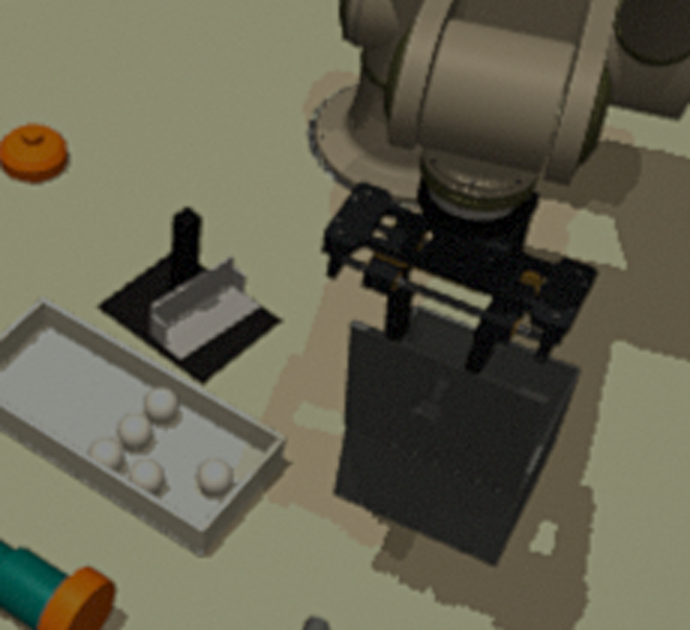

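View pics/t10.png

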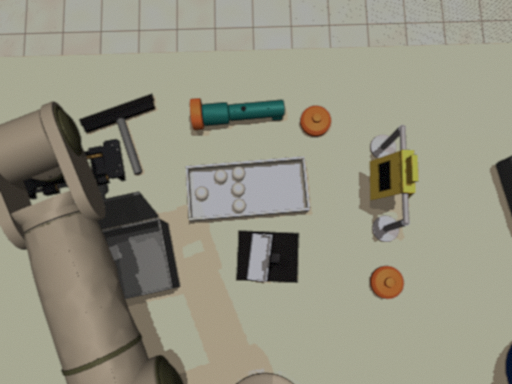

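```bash
python3 - <<'E'
from h import *
go([.394,-.035,.30],-98,tn=40)
E
```

```text
rows 11
[4.6, -20.0, 30.5, 0.029, 0.0, 0.0]
[4.6, -19.1, 31.1, 0.029, 0.0, 0.0]
[4.6, -18.2, 31.6, 0.029, 0.0, 0.0]
[4.6, -17.3, 32.2, 0.029, 0.0, 0.0]
[4.6, -16.3, 32.6, 0.029, 0.0, 0.0]
[4.5, -15.4, 33.1, 0.029, 0.0, 0.0]
[4.5, -14.4, 33.5, 0.029, 0.0, 0.0]
[4.5, -13.4, 33.9, 0.029, 0.0, 0.0]
[4.5, -12.5, 34.3, 0.029, 0.0, 0.0]
[4.5, -11.5, 34.7, 0.029, 0.0, 0.0]
[4.5, -10.4, 35.0, 0.029, 0.0, 0.0]
```

Request:
apply_moves([
  [-0.2,0,-20,30.5,0.029,0,0],
  [-0.2,0,-19,31,0.029,0,0],
  [-0.2,0,-18,31.5,0.029,0,0],
  [-0.2,4,-17.5,32,0.029,0,0],
  [-0.2,6,-16.5,32.5,0.029,0,0],
])

```text
clock: 14.37
tool_pos: [0.478, 0.1661, 0.3391]
orientation: [0.491, 0.509, -0.492, 0.508]
wrist_force: [0.0, -0.3, 0.7]
grip_width: 0.599
```

Request:
apply_moves([
  [-0.2,8,-15.5,33,0.029,0,0],
  [-0.2,8,-14.5,33.5,0.029,0,0],
  [-0.2,8,-13.5,34,0.029,0,0],
  [-0.2,8,-12.5,34.5,0.029,0,0],
  [-0.2,8,-11.5,34.5,0.029,0,0],
])

```text
clock: 14.78
tool_pos: [0.4062, -0.0017, 0.2988]
orientation: [-0.527, -0.472, 0.528, -0.471]
wrist_force: [1.1, -0.7, 0.1]
grip_width: 0.601
```

Request:
apply_moves([
  [-0.2,4,-10.5,25,0.029,0,0],
  [-0.2,0,0,10,0,0,0],
  [-0.2,0,0,0,0,0,0],
  [-0.2,0,0,0,0,0,0],
])

```text
clock: 15.12
tool_pos: [0.3931, -0.0341, 0.2957]
orientation: [-0.534, -0.464, 0.534, -0.463]
wrist_force: [-0.5, 0.3, 0.8]
grip_width: 0.598
```

```bash
python3 - <<'E'
from h import *
st(); snap("wrist","w11"); 
for X in [(.394,-.035,.136),(.4035,.0269,.0065)]:print(proj("wrist",X))
E
```

```text
t 15.12 pos [393.1 -34.1 295.7] yaw z -98.04 x [-0.001  0.001 -1.   ] y [ 0.99  -0.14  -0.002] F [-0.5  0.3  0.8] M [ 0.07  0.01 -0.02] grip 0.598 j [-0.39 -0.01  1.78  0.    1.38  1.33]
[251.54268394 183.15945599]
[211.64825902 162.84083847]
```

View pics/w11.png

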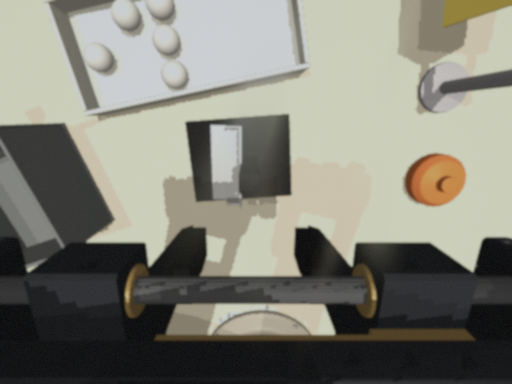

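```bash
python3 - <<'E'
from h import *
im=cv2.imread("pics/w11.png")[105:225,175:305]
im=np.clip((im/255.)**.5*255,0,255).astype(np.uint8)
cv2.imwrite("pics/w11c.png",cv2.resize(im,None,fx=5,fy=5,interpolation=cv2.INTER_CUBIC))
E
```

```text
(no output)
```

View pics/w11c.png

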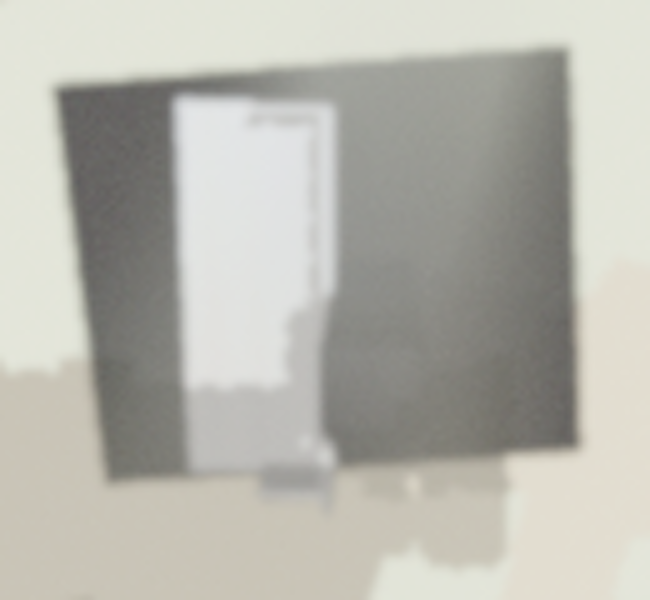

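```bash
python3 - <<'E'
from h import *
c=lambda x,y,z:cast("wrist",(175+x/5,105+y/5),z)
a=c(172,95,.0065);b=c(190,472,.0065);print(a,b,np.linalg.norm(a-b))
d=(a-b)/np.linalg.norm(a-b); m=np.array([-d[1],d[0],0]);mid=(a+b)/2
print("mouth heading",np.degrees(np.arctan2(m[1],m[0])),"mid",mid,"post",mid-m*.060)
# back wall top rear corners z=.049
a=c(335,104,.049);b=c(333,455,.049);print("backwall top",a,b,np.linalg.norm(a-b),"post", (a+b)/2-m*.012)
E
```

```text
[0.46257431 0.01960877 0.0065    ] [0.34340018 0.03558772 0.0065    ] 0.12024059514540324
mouth heading 82.36328498250856 mid [0.40298725 0.02759824 0.0065    ] post [ 0.39501376 -0.03186959  0.0065    ]
backwall top [ 0.45430379 -0.03057957  0.049     ] [ 0.3551474  -0.01519886  0.049     ] 0.10034219088352118 post [ 0.4031309  -0.03478278  0.049     ]
```

Request:
apply_moves([
  [-0.2,36,1,0,-0.006,0,0],
  [-0.2,37,1,0,0,0,0],
  [-0.2,37,0,0,0,0,0],
  [-0.2,37,0,0,0,0,0],
  [-0.2,36,0,0,0,0,0],
])

```text
clock: 15.58
tool_pos: [0.3952, -0.0331, 0.1116]
orientation: [0.532, 0.466, -0.532, 0.466]
wrist_force: [1.9, -1.0, -0.5]
grip_width: 0.598
```

Request:
apply_moves([
  [-0.2,0,0,0,0,0,0],
  [-0.2,0,0,0,0,0,0],
  [1,0,0,0,0,0,0],
  [1,0,0,0,0,0,0],
  [1,0,0,0,0,0,0],
])

```text
clock: 16.0
tool_pos: [0.3963, -0.0346, 0.1151]
orientation: [0.533, 0.465, -0.532, 0.467]
wrist_force: [-0.5, -0.4, 0.4]
grip_width: 0.394
```

Request:
apply_moves([
  [1,0,0,0,0,0,0],
  [1,0,0,0,0,0,0],
])

```text
clock: 16.17
tool_pos: [0.3958, -0.0345, 0.1143]
orientation: [0.533, 0.465, -0.532, 0.466]
wrist_force: [0.5, 2.6, 7.1]
grip_width: 0.273
```

```bash
python3 - <<'E'
from h import *
st()
E
```

```text
t 16.17 pos [395.8 -34.5 114.3] yaw z -97.64 x [ 0.002 -0.    -1.   ] y [ 0.991 -0.133  0.002] F [0.5 2.6 7.1] M [0.45 0.04 0.02] grip 0.273 j [-0.38  0.23  2.04  0.    0.87  1.32]
```

Request:
apply_moves([
  [1,-5,0,0,0,0,0],
  [1,-15,0,0,0,0,0],
  [1,-25,0,0,0,0,0],
  [1,-25,0,0,0,0,0],
  [1,-10,0,0,0,0,0],
])

```text
clock: 16.58
tool_pos: [0.396, -0.0347, 0.1964]
orientation: [0.533, 0.464, -0.532, 0.467]
wrist_force: [0.0, 0.1, -1.8]
grip_width: 0.271
```

```bash
python3 - <<'E'
from h import *
st(); go([.5807,-.0833,.195],-86.9,tn=32); snap("scene","s12",(190,120,330,270),5)
E
```

```text
t 16.58 pos [396.  -34.7 196.4] yaw z -97.63 x [ 0.004 -0.002 -1.   ] y [ 0.991 -0.133  0.004] F [ 0.   0.1 -1.8] M [-0.01 -0.06  0.02] grip 0.271 j [-0.38  0.09  1.94 -0.    1.1   1.32]
rows 6
[0.4, 31.6, 3.9, -0.031, 0.0, -0.001]
[0.3, 31.4, 4.9, -0.031, 0.0, -0.001]
[0.3, 31.3, 5.9, -0.031, 0.0, -0.001]
[0.3, 31.1, 6.9, -0.031, 0.0, -0.001]
[0.3, 30.8, 7.8, -0.031, 0.0, -0.001]
[0.3, 30.6, 8.8, -0.031, 0.0, -0.001]
```

View pics/s12.png

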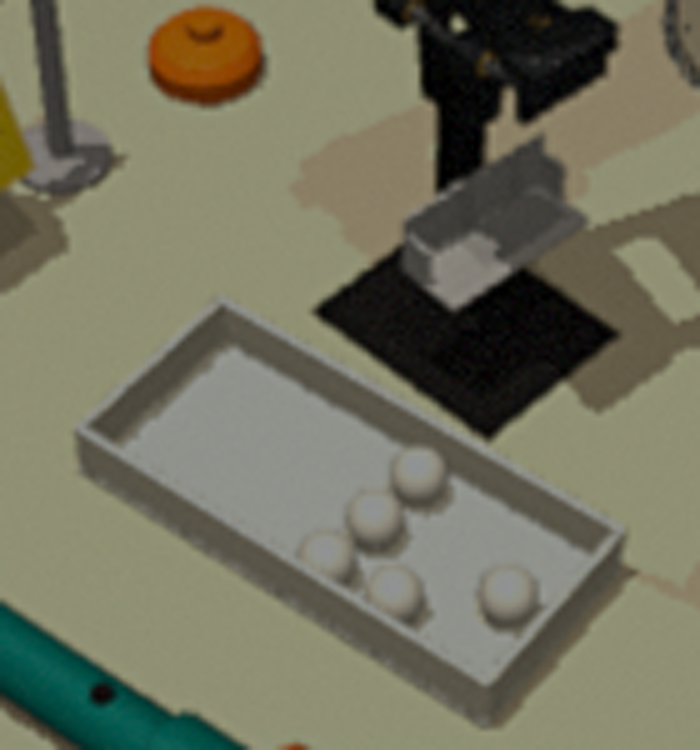

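Request:
apply_moves([
  [1,0,20,2,-0.031,0,0],
  [1,0,31.5,5,-0.031,0,0],
  [1,0,31.5,6,-0.031,0,0],
  [1,0,31,7,-0.031,0,0],
  [1,0,31,8,-0.031,0,0],
])

```text
clock: 17.05
tool_pos: [0.5394, -0.0723, 0.1927]
orientation: [0.494, 0.506, -0.494, 0.505]
wrist_force: [-0.8, -0.2, -1.7]
grip_width: 0.269
```

Request:
apply_moves([
  [1,0,30,9,-0.031,0,0],
  [1,0,12,1,0,0,0],
  [1,0,0,0,0,0,0],
  [1,0,0,0,0,0,0],
])

```text
clock: 17.38
tool_pos: [0.58, -0.0805, 0.1923]
orientation: [0.486, 0.514, -0.487, 0.512]
wrist_force: [0.1, -1.2, -1.8]
grip_width: 0.271
```

```bash
python3 - <<'E'
from h import *
st(); go([.5807,-.0833,.195],-86.9,tn=32); snap("wrist","w13");snap("scene","s13",(190,120,330,270),5)
t=np.array([.5748,.0265,.045]);a=np.radians(3.1);u=np.array([np.cos(a),np.sin(a),0]);v=np.array([-u[1],u[0],0])
for i,j in((1,1),(1,-1),(-1,-1),(-1,1)):print(proj("wrist",t+u*i*.071+v*j*.156))
E
```

```text
t 17.38 pos [580.  -80.5 192.3] yaw z -86.97 x [-0.002  0.001 -1.   ] y [ 0.999  0.053 -0.002] F [ 0.1 -1.2 -1.8] M [-0.    0.03  0.03] grip 0.271 j [-0.34  0.5   1.4  -0.    1.25  1.18]
rows 1
[-2.7, 0.5, 2.8, -0.001, -0.001, 0.002]
[-12.87433508 117.32464197]
[299.3763989  116.76718957]
[293.10958102 245.51193176]
[ 21.83389223 245.82348379]
```

View pics/w13.png

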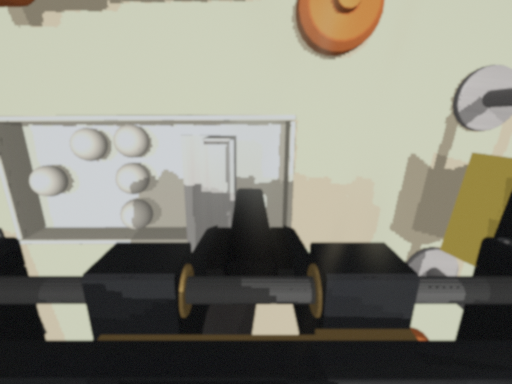

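View pics/s13.png

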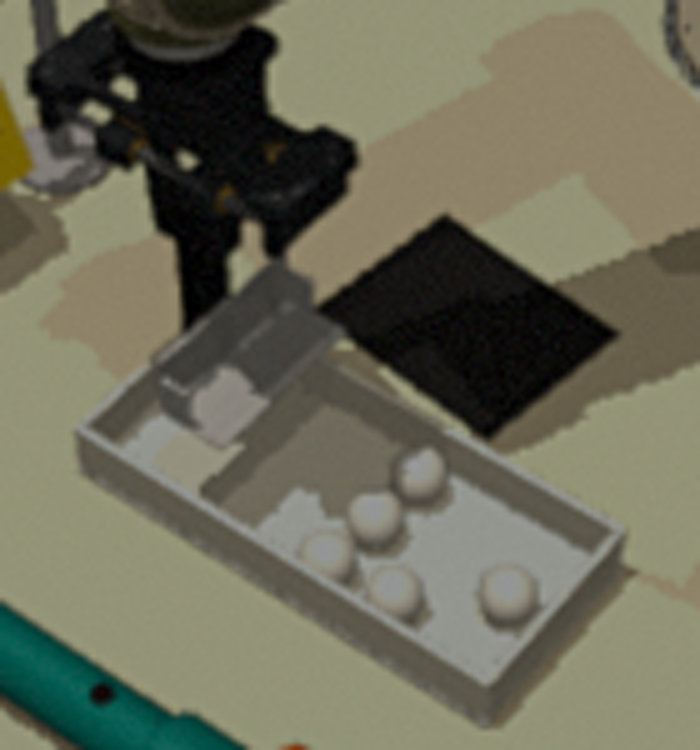

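```bash
python3 - <<'E'
from h import *
im=cv2.imread("pics/w13.png")[105:255,0:310]
im=np.clip((im/255.)**.7*255,0,255).astype(np.uint8)
cv2.imwrite("pics/w13c.png",cv2.resize(im[:, 160:310],None,fx=5,fy=4,interpolation=cv2.INTER_CUBIC))
cv2.imwrite("pics/w13d.png",cv2.resize(im[:, 0:160],None,fx=5,fy=4,interpolation=cv2.INTER_CUBIC))
E
```

```text
(no output)
```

View pics/w13c.png

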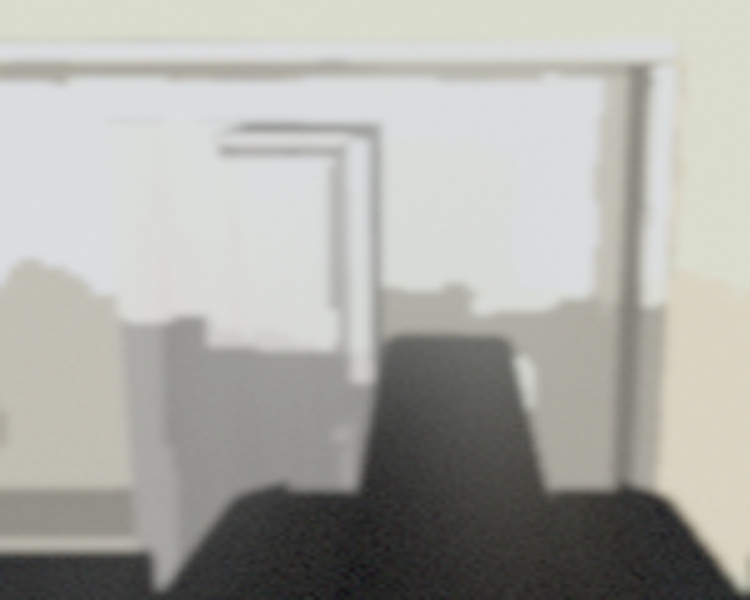

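View pics/w13d.png

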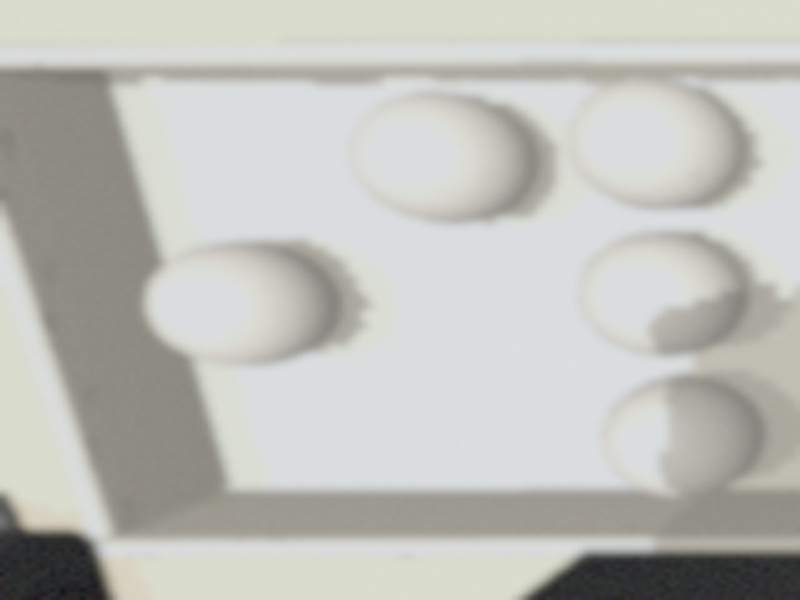

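```bash
python3 - <<'E'
from h import *
p,R,s=pose()
def tl(px,z): return np.round((R.T@(cast("wrist",px,z)-p))*1000,1)
print("far outer",tl((200,115),.045),"inner",tl((200,121),.045),"near inner",tl((100,239.5),.045),"near outer",tl((100,243.3),.045))
print("scoop lip far",tl((182,135.5),.083),"near",tl((192.5,252),.083))
print("backwall top outer far corner",tl((160+380/5,105+125/4),.127))
print("floor inner far edge", tl((180,105+78/4),.005),"near", tl((80,105+492/4),.005))
print("-y end inner rim", tl((160+640/5,105+200/4),.045),"outer",tl((160+672/5,105+200/4),.045), "+y inner rim",tl((52/5,105+360/4),.045))
E
```

```text
far outer [148.   74.  -50.1] inner [148.   68.2 -50.4] near inner [ 148.3  -62.2 -171.6] near outer [ 148.3  -67.  -172.4]
scoop lip far [110.1  56.5 -60. ] near [110.2 -57.3 -57.8]
backwall top outer far corner [ 66.   59.  -10.3]
floor inner far edge [188.1  63.7 -81. ] near [ 188.3  -65.4 -219.7]
-y end inner rim [148.   34.1  39.1] outer [148.   34.1  45.8] +y inner rim [ 148.2   -9.2 -260.4]
```

Request:
apply_moves([
  [1,15,1.5,0,0,0,0],
  [1,20,0,0,0,0,0],
  [1,20,0,0,0,0,0],
  [1,10,0,0,0,0,0],
  [1,3,0,0,0,0,0],
])

```text
clock: 17.9
tool_pos: [0.5808, -0.0803, 0.1241]
orientation: [0.486, 0.514, -0.487, 0.512]
wrist_force: [0.3, 0.5, -1.7]
grip_width: 0.27
```

Request:
apply_moves([
  [1,2,0,0,0,0,0],
  [1,0,0,0,0,0,0],
  [1,0,0,0,0,0,0],
])

```text
clock: 18.15
tool_pos: [0.5824, -0.0808, 0.1245]
orientation: [0.487, 0.512, -0.486, 0.514]
wrist_force: [-0.1, 0.4, -1.3]
grip_width: 0.268
```

```bash
python3 - <<'E'
from h import *
st(); snap("wrist","w14",(150,100,320,260),4.5)
E
```

```text
t 18.15 pos [582.4 -80.8 124.5] yaw z -86.98 x [ 0.002 -0.001 -1.   ] y [0.999 0.053 0.002] F [-0.1  0.4 -1.3] M [-0.05  0.02  0.03] grip 0.268 j [-0.34  0.58  1.46  0.    1.1   1.18]
```

View pics/w14.png

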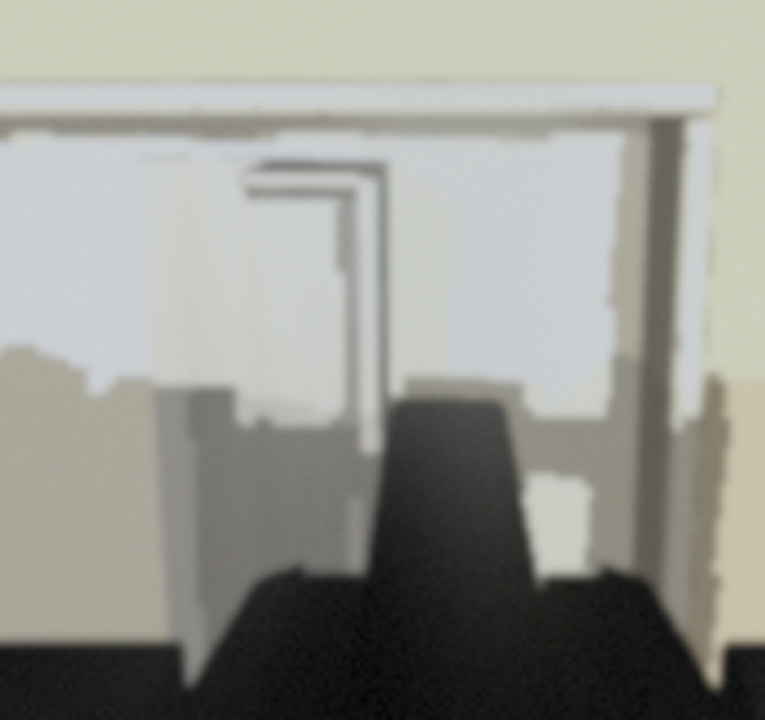

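Request:
apply_moves([
  [1,4,0,0,0,0,0],
  [1,3,0,0,0,0,0],
  [1,0,0,0,0,0,0],
  [1,0,0,0,0,0,0],
])

```text
clock: 18.53
tool_pos: [0.582, -0.0806, 0.1163]
orientation: [0.487, 0.513, -0.487, 0.513]
wrist_force: [0.7, -0.3, -1.0]
grip_width: 0.27
```

```bash
python3 - <<'E'
from h import *
st()
E
```

```text
t 18.53 pos [582.  -80.6 116.3] yaw z -86.97 x [-0.  0. -1.] y [ 0.999  0.053 -0.   ] F [ 0.7 -0.3 -1. ] M [ 0.05 -0.    0.04] grip 0.27 j [-0.34  0.59  1.47 -0.    1.08  1.18]
```

Request:
apply_moves([
  [1,1,0,0,0,0,0],
  [1,0.5,0,0,0,0,0],
  [1,0,0,0,0,0,0],
])

```text
clock: 18.78
tool_pos: [0.5824, -0.0807, 0.1163]
orientation: [0.487, 0.513, -0.486, 0.513]
wrist_force: [-2.4, 1.1, 9.3]
grip_width: 0.272
```

```bash
python3 - <<'E'
from h import *
st()
E
```

```text
t 18.78 pos [582.4 -80.7 116.3] yaw z -86.97 x [ 0.001 -0.    -1.   ] y [0.999 0.053 0.001] F [-2.4  1.1  9.3] M [ 0.39  0.63 -0.03] grip 0.272 j [-0.34  0.59  1.47  0.    1.08  1.18]
```

Request:
apply_moves([
  [1,-0.8,0,-8,0,0,0],
  [1,0,0,-14,0,0,0],
  [1,0,0,-14,0,0,0],
  [1,0,0,-10,0,0,0],
  [1,0,0,-6,0,0,0],
])

```text
clock: 19.2
tool_pos: [0.5795, -0.0271, 0.1162]
orientation: [0.486, 0.513, -0.486, 0.514]
wrist_force: [-0.3, -3.7, 6.1]
grip_width: 0.273
```

Request:
apply_moves([
  [1,0,0,-6,0,0,0],
  [1,0,0,-6,0,0,0],
  [1,0,0,-6,0,0,0],
  [1,0,0,-6,0,0,0],
  [1,0,0,-6,0,0,0],
])

```text
clock: 19.62
tool_pos: [0.5781, 0.0016, 0.1162]
orientation: [0.487, 0.513, -0.486, 0.514]
wrist_force: [-0.7, -4.2, 6.1]
grip_width: 0.266
```

```bash
python3 - <<'E'
from h import *
st(); snap("wrist","w15"); snap("scene","s15",(190,120,330,270),5)
E
```

```text
t 19.62 pos [578.1   1.6 116.2] yaw z -86.96 x [ 0.001 -0.001 -1.   ] y [0.999 0.053 0.001] F [-0.7 -4.2  6.1] M [-1.07 -0.07 -0.04] grip 0.266 j [-0.2   0.57  1.5  -0.    1.07  1.32]
```

View pics/w15.png

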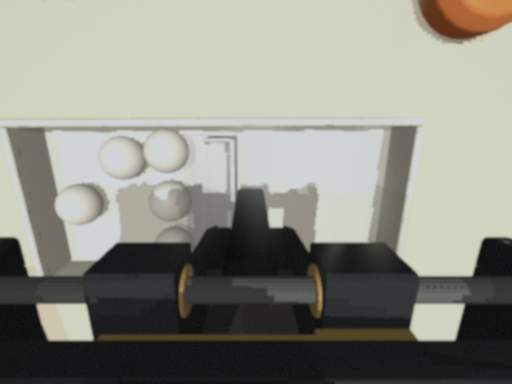

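View pics/s15.png

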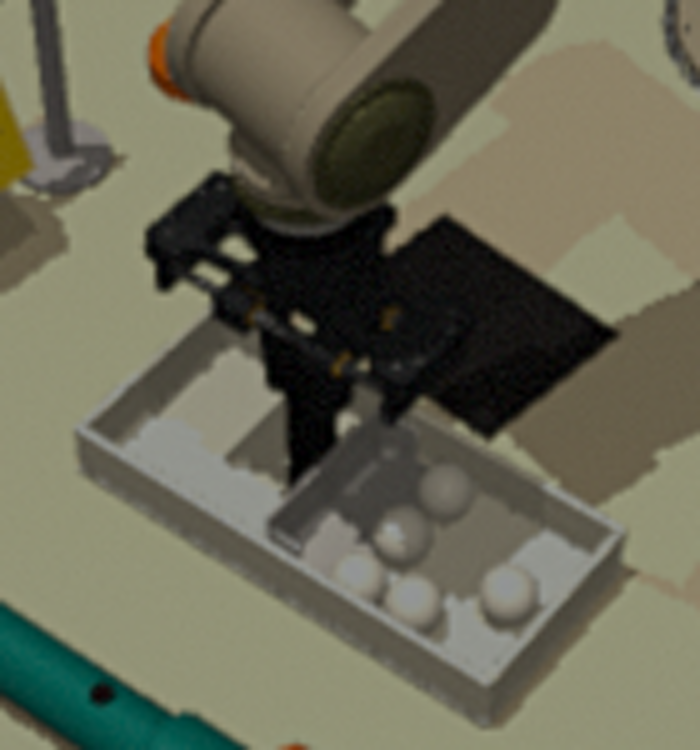

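Request:
apply_moves([
  [1,0,0,-6,0,0,0],
  [1,0,0,-6,0,0,0],
  [1,0,0,-6,0,0,0],
  [1,0,0,-6,0,0,0],
  [1,0,0,-6,0,0,0],
])

```text
clock: 20.13
tool_pos: [0.5764, 0.0315, 0.1162]
orientation: [0.487, 0.513, -0.487, 0.514]
wrist_force: [0.7, -5.1, 5.9]
grip_width: 0.267
```

Request:
apply_moves([
  [1,0,0,-6,0,0,0],
  [1,0,0,-4,0,0,0],
  [1,0,0,-4,0,0,0],
  [1,0,0,0,0,0,0],
])

```text
clock: 20.47
tool_pos: [0.5756, 0.046, 0.1162]
orientation: [0.487, 0.513, -0.486, 0.514]
wrist_force: [-0.2, -1.7, 5.9]
grip_width: 0.272
```

```bash
python3 - <<'E'
from h import *
st(); snap("wrist","w16"); snap("scene","s16",(190,120,330,270),5)
E
```

```text
t 20.47 pos [575.6  46.  116.2] yaw z -86.93 x [ 0.001 -0.    -1.   ] y [0.999 0.054 0.001] F [-0.2 -1.7  5.9] M [-0.5  -0.02 -0.01] grip 0.272 j [-0.12  0.57  1.51 -0.    1.07  1.39]
```

View pics/w16.png

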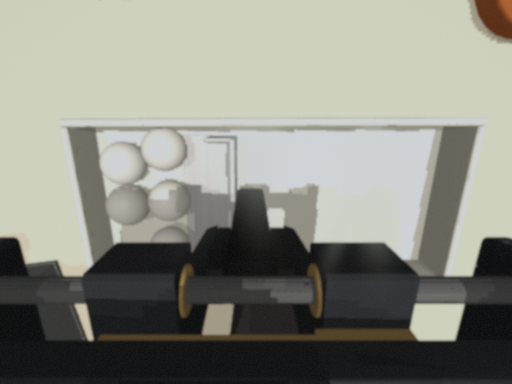

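View pics/s16.png

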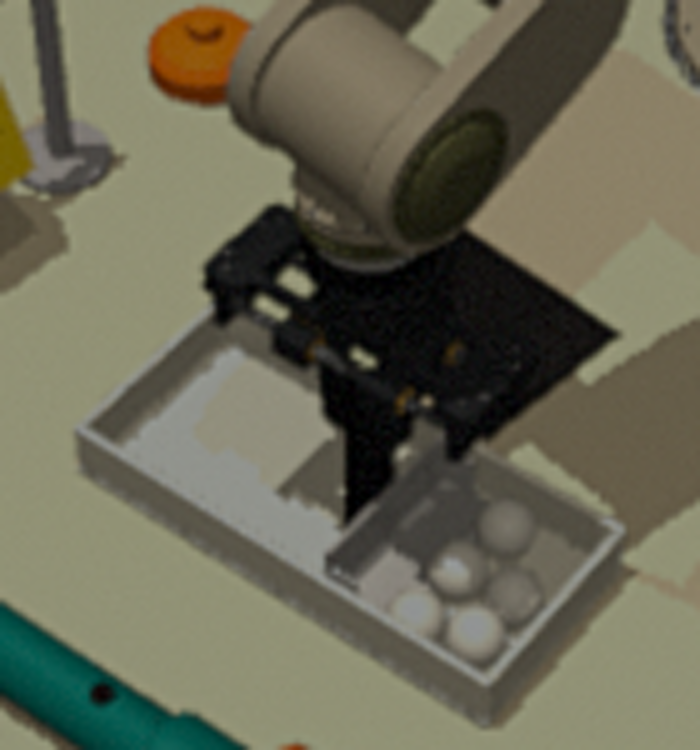

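Request:
apply_moves([
  [1,0,0,-3,0,0,0],
  [1,0,0,-3,0,0,0],
  [1,0,0,-3,0,0,0],
  [1,0,0,-3,0,0,0],
  [1,0,0,0,0,0,0],
])

```text
clock: 20.98
tool_pos: [0.575, 0.0577, 0.1162]
orientation: [0.487, 0.513, -0.486, 0.514]
wrist_force: [1.0, -2.2, 6.5]
grip_width: 0.271
```

```bash
python3 - <<'E'
from h import *
st(); snap("wrist","w17"); snap("scene","s17",(190,120,330,270),5)
E
```

```text
t 20.98 pos [575.   57.7 116.2] yaw z -86.94 x [ 0.001 -0.001 -1.   ] y [0.999 0.053 0.001] F [ 1.  -2.2  6.5] M [-0.62  0.   -0.04] grip 0.271 j [-0.1   0.57  1.51 -0.    1.07  1.42]
```

View pics/w17.png

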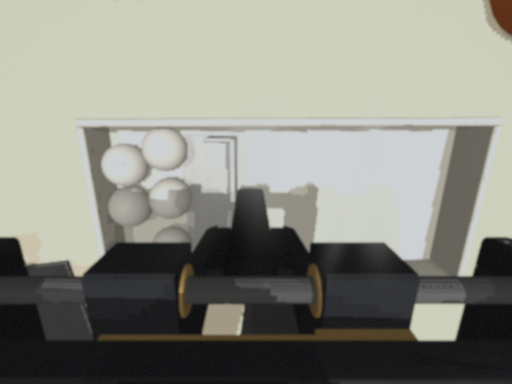

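View pics/s17.png

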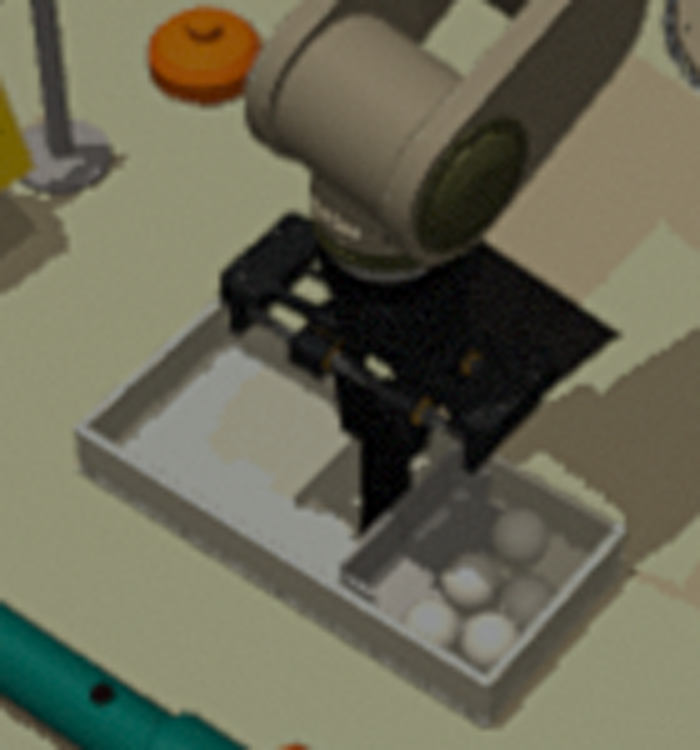

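Request:
apply_moves([
  [1,0,0,-3,0,0,0],
  [1,0,0,-3,0,0,0],
  [1,0,0,-3,0,0,0],
  [1,0,0,-3,0,0,0],
  [1,0,0,0,0,0,0],
])

```text
clock: 21.5
tool_pos: [0.5743, 0.0697, 0.1162]
orientation: [0.487, 0.513, -0.486, 0.514]
wrist_force: [1.0, -2.4, 5.8]
grip_width: 0.272
```

```bash
python3 - <<'E'
from h import *
st(); snap("wrist","w18",(60,100,260,260),4)
E
```

```text
t 21.5 pos [574.3  69.7 116.2] yaw z -86.94 x [ 0.001 -0.001 -1.   ] y [0.999 0.053 0.001] F [ 1.  -2.4  5.8] M [-0.68 -0.09 -0.01] grip 0.272 j [-0.08  0.57  1.5  -0.    1.07  1.44]
```

View pics/w18.png

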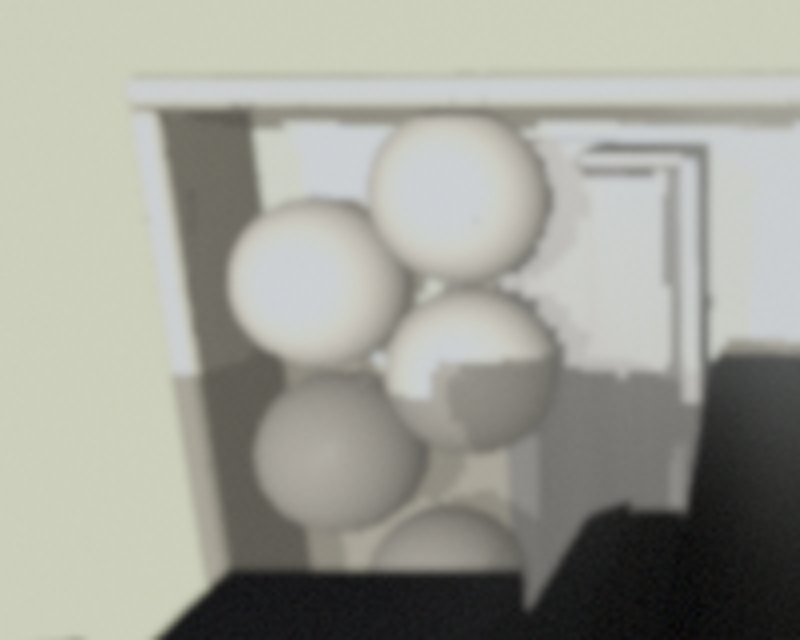

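Request:
apply_moves([
  [1,0,0,-3,0,0,0],
  [1,0,0,-3,0,0,0],
  [1,0,0,-3,0,0,0],
  [1,0,0,-3,0,0,0],
  [1,0,0,0,0,0,0],
])

```text
clock: 21.97
tool_pos: [0.5737, 0.0816, 0.1162]
orientation: [0.487, 0.513, -0.486, 0.514]
wrist_force: [-0.0, -3.3, 6.1]
grip_width: 0.271
```

```bash
python3 - <<'E'
from h import *
st(); snap("wrist","w19",(60,100,260,260),4); snap("scene","s19",(190,120,330,270),5)
E
```

```text
t 21.97 pos [573.7  81.6 116.2] yaw z -86.94 x [ 0.001 -0.001 -1.   ] y [0.999 0.053 0.001] F [-0.  -3.3  6.1] M [-0.72 -0.11 -0.03] grip 0.271 j [-0.06  0.57  1.5  -0.    1.07  1.46]
```

View pics/w19.png

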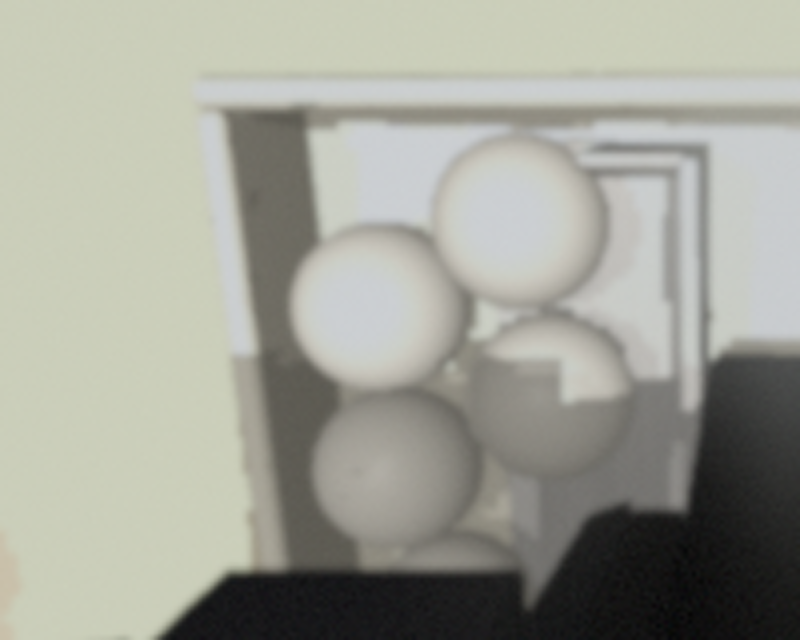

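View pics/s19.png

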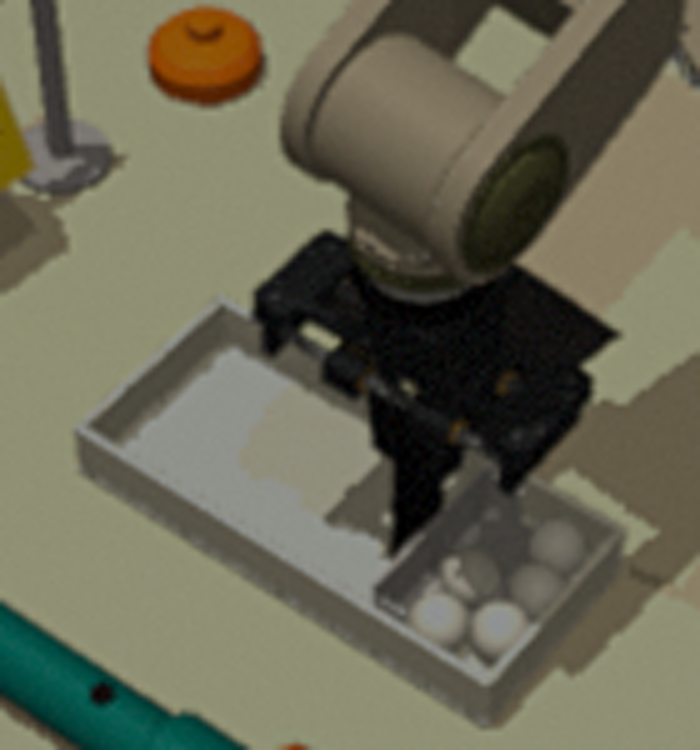

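Request:
apply_moves([
  [1,0,0,-3,0,0,0],
  [1,0,0,-3,0,0,0],
  [1,0,0,-3,0,0,0],
  [1,0,0,0,0,0,0],
])

```text
clock: 22.4
tool_pos: [0.5747, 0.0893, 0.1169]
orientation: [0.487, 0.511, -0.486, 0.515]
wrist_force: [5.7, -9.6, 5.3]
grip_width: 0.27
```

```bash
python3 - <<'E'
from h import *
st(); snap("wrist","w20",(60,100,260,260),4); snap("scene","s20",(190,120,330,270),5)
E
```

```text
t 22.4 pos [574.7  89.3 116.9] yaw z -87.0 x [ 0.005 -0.003 -1.   ] y [0.999 0.052 0.005] F [ 5.7 -9.6  5.3] M [-1.95 -0.97 -0.37] grip 0.27 j [-0.05  0.57  1.5  -0.    1.07  1.47]
```

View pics/w20.png

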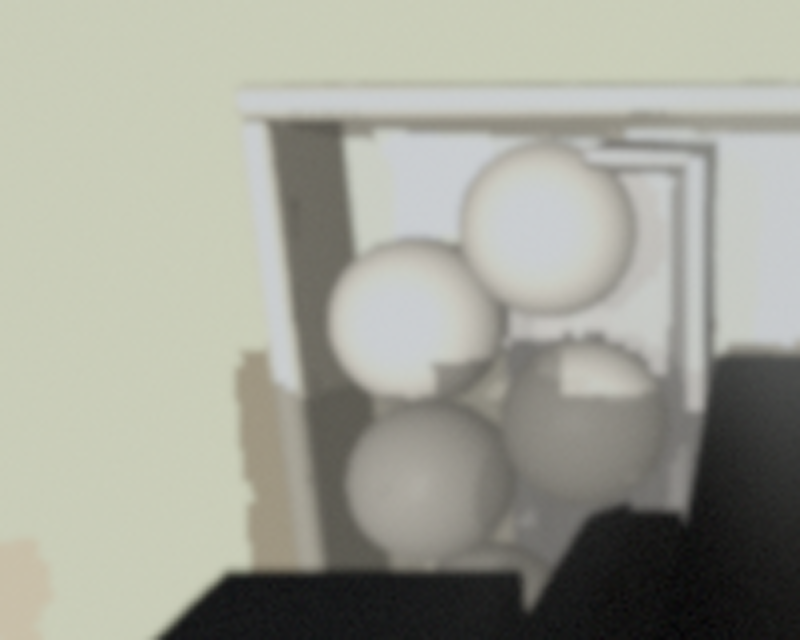

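View pics/s20.png

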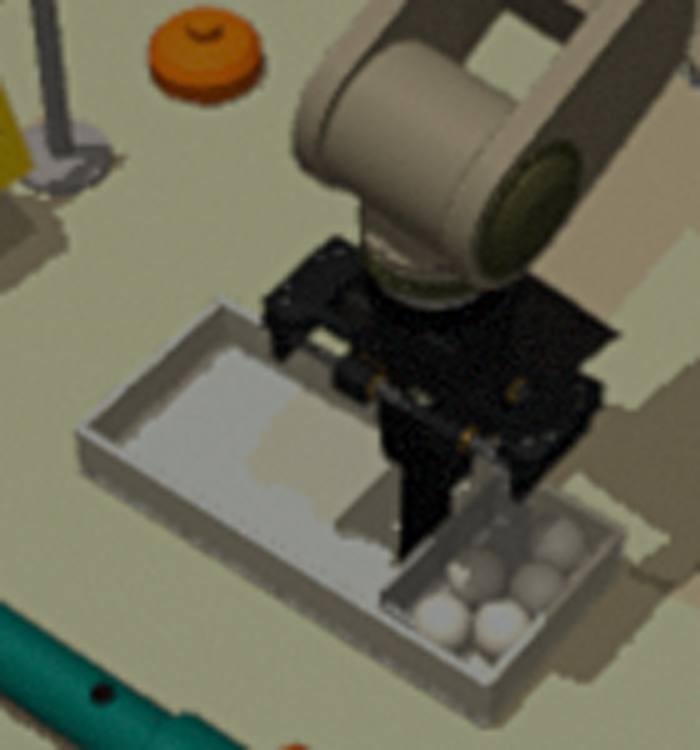

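Request:
apply_moves([
  [1,0,0,-2,0,0,0],
  [1,0,0,-2,0,0,0],
  [1,0,0,0,0,0,0],
])

```text
clock: 22.75
tool_pos: [0.5753, 0.0927, 0.1175]
orientation: [0.488, 0.51, -0.486, 0.516]
wrist_force: [7.7, -12.8, 8.2]
grip_width: 0.27
```

```bash
python3 - <<'E'
from h import *
st(); snap("wrist","w21",(60,100,260,260),4); snap("scene","s21",(250,190,330,270),8)
E
```

```text
t 22.75 pos [575.3  92.7 117.5] yaw z -87.02 x [ 0.008 -0.003 -1.   ] y [0.999 0.052 0.007] F [  7.7 -12.8   8.2] M [-2.55 -1.38 -0.45] grip 0.27 j [-0.04  0.57  1.49 -0.    1.07  1.48]
```

View pics/w21.png

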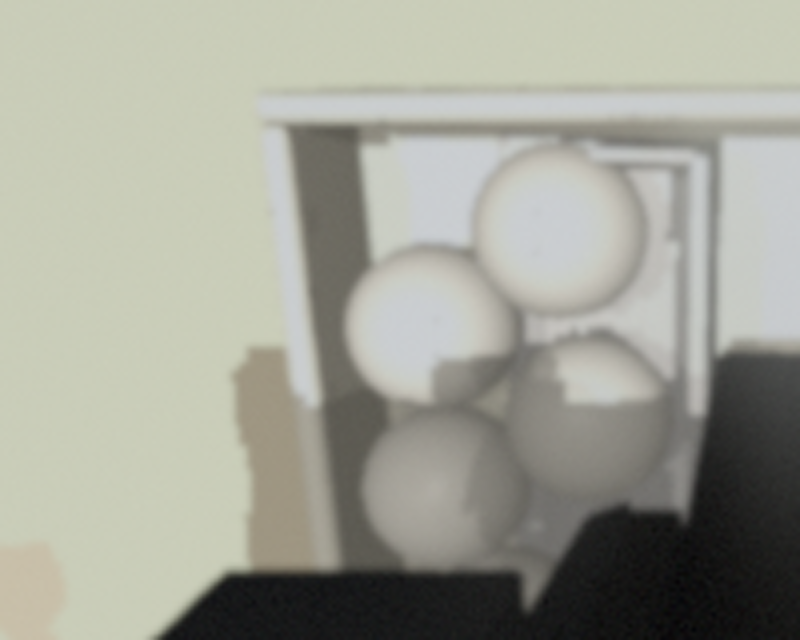

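View pics/s21.png

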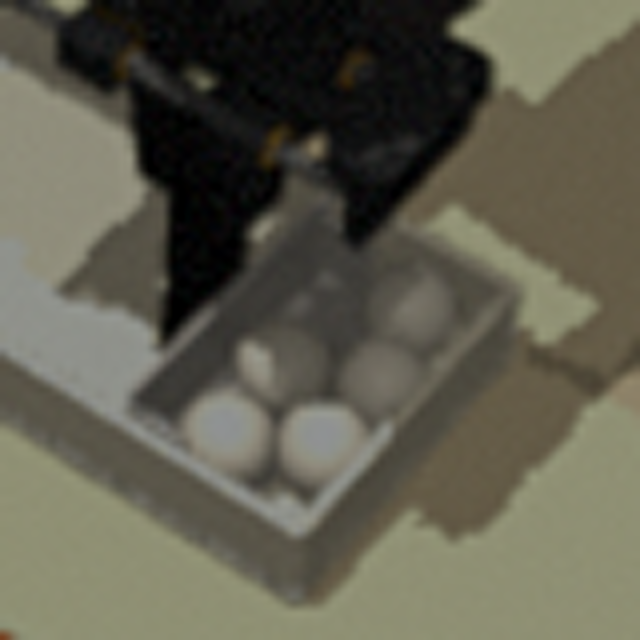

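Request:
apply_moves([
  [1,0,0,2,0,0,0],
  [1,-1.5,0,3.5,0,0.03,0],
  [1,-1.5,0,3.5,0,0.03,0],
  [1,-1.5,0,4,0,0.035,0],
  [1,-1.5,0,4,0,0.035,0],
])

```text
clock: 23.27
tool_pos: [0.5729, 0.0772, 0.1198]
orientation: [0.517, 0.546, -0.454, 0.478]
wrist_force: [0.5, -2.6, -4.7]
grip_width: 0.269
```

```bash
python3 - <<'E'
from h import *
st(); snap("wrist","w22",(60,100,260,260),4); snap("scene","s22",(250,190,330,270),8)
E
```

```text
t 23.27 pos [572.9  77.2 119.8] yaw z -86.95 x [-0.01   0.131 -0.991] y [ 0.999  0.054 -0.003] F [ 0.5 -2.6 -4.7] M [-1.23 -0.03 -0.07] grip 0.269 j [-0.12  0.57  1.51  0.15  1.1   1.33]
```

View pics/w22.png

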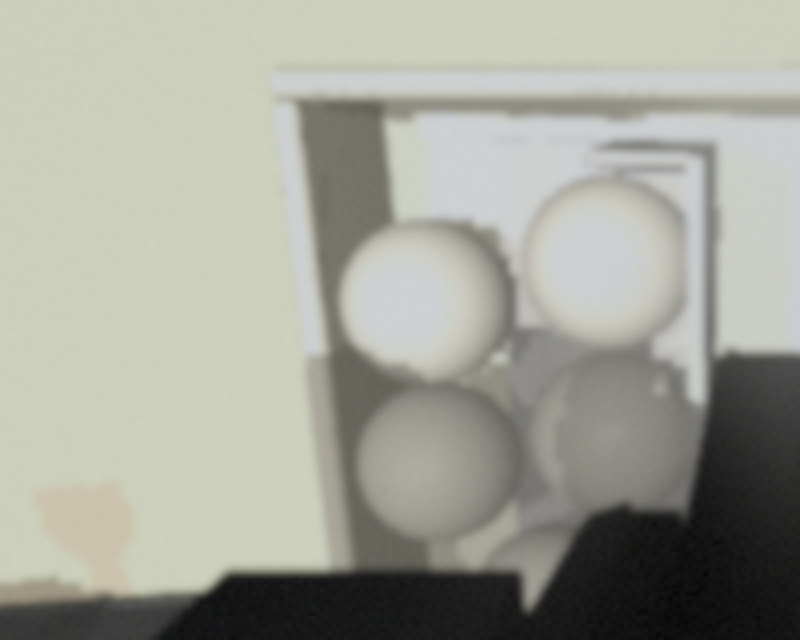

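View pics/s22.png

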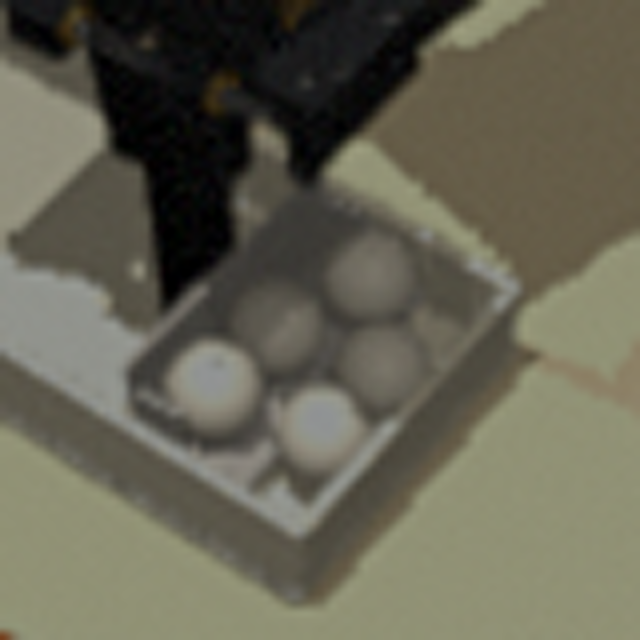

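Request:
apply_moves([
  [1,-3,0,4,0,0.04,0],
  [1,-4,0,3.5,0,0.04,0],
  [1,-5,0,3.5,0,0.04,0],
  [1,-10,0,-2,0,0,0],
  [1,-15,0,-4,0,0,0],
])

```text
clock: 23.78
tool_pos: [0.5736, 0.0632, 0.155]
orientation: [0.543, 0.574, -0.424, 0.444]
wrist_force: [0.0, -0.1, -2.4]
grip_width: 0.269
```

```bash
python3 - <<'E'
from h import *
st(); snap("wrist","w23",(60,100,260,260),4); snap("scene","s23",(230,170,330,270),7)
E
```

```text
t 23.78 pos [573.6  63.2 155. ] yaw z -87.1 x [-0.017  0.246 -0.969] y [ 0.999  0.052 -0.004] F [ 0.  -0.1 -2.4] M [-0.22  0.02 -0.05] grip 0.269 j [-0.19  0.53  1.48  0.26  1.21  1.23]
```

View pics/s23.png

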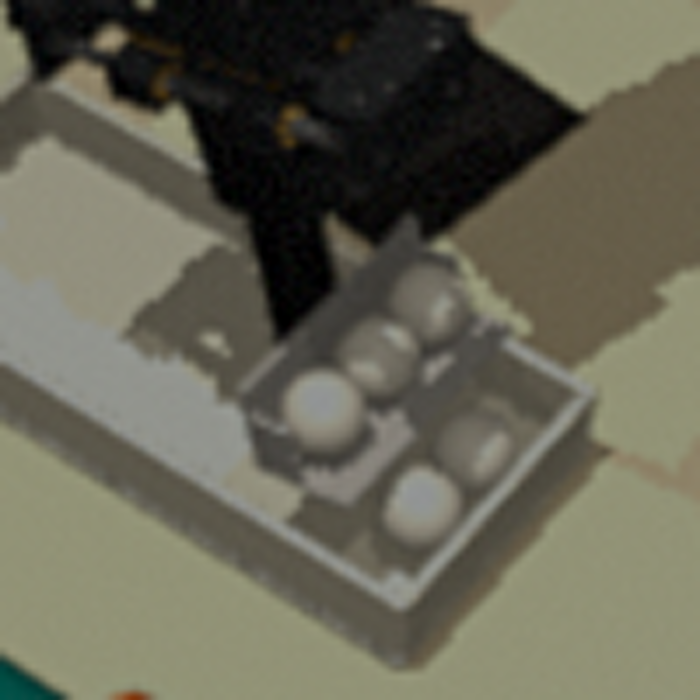

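View pics/w23.png

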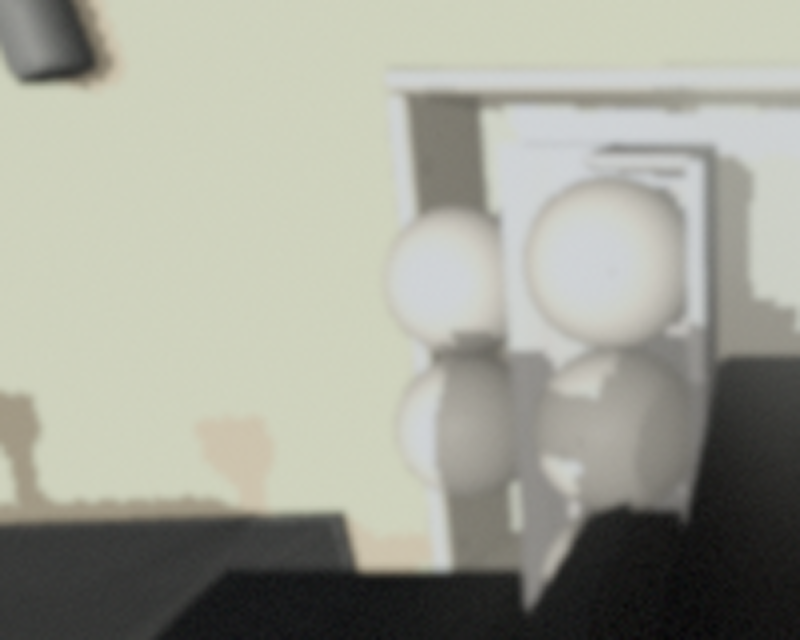

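Request:
apply_moves([
  [1,-19,0,-5,0,0,0],
  [1,-24,0,-6,0,0,0],
  [1,-29,0,-7.5,0,0,0],
  [1,-29,0,-7.5,0,0,0],
  [1,-19,0,-5,0,0,0],
])

```text
clock: 24.3
tool_pos: [0.5744, 0.065, 0.2823]
orientation: [0.543, 0.573, -0.422, 0.446]
wrist_force: [-0.4, -0.8, -1.6]
grip_width: 0.266
```

Request:
apply_moves([
  [1,-10,0,-2.5,0,0,0],
  [1,0,0,0,0,0,0],
])

```text
clock: 24.47
tool_pos: [0.5747, 0.0646, 0.2918]
orientation: [0.544, 0.573, -0.421, 0.446]
wrist_force: [-0.5, -0.0, -2.7]
grip_width: 0.267
```

```bash
python3 - <<'E'
from h import *
p,R,s=pose(); st()
Rt=Rn.from_euler('z',7.3,degrees=True).as_matrix()@R
go([.394,.279,.285],Rt=Rt,tn=24)
snap("scene","s24",(230,110,400,270),4)
E
```

```text
t 24.47 pos [574.7  64.6 291.8] yaw z -86.9 x [-0.011  0.247 -0.969] y [0.999 0.054 0.002] F [-0.5 -0.  -2.7] M [-0.3   0.02 -0.  ] grip 0.267 j [-0.19  0.41  1.29  0.24  1.5   1.3 ]
rows 12
[5.1, -14.1, -17.9, -0.01, 0.0, -0.003]
[5.2, -13.9, -18.1, -0.01, 0.0, -0.003]
[5.2, -13.7, -18.2, -0.01, 0.0, -0.003]
[5.2, -13.5, -18.4, -0.01, 0.0, -0.003]
[5.3, -13.3, -18.5, -0.01, 0.0, -0.003]
[5.3, -13.1, -18.6, -0.01, 0.0, -0.003]
[5.3, -12.9, -18.8, -0.01, 0.0, -0.003]
[5.4, -12.7, -18.9, -0.01, 0.0, -0.003]
[5.4, -12.4, -19.0, -0.01, 0.0, -0.003]
[5.4, -12.2, -19.2, -0.01, 0.0, -0.003]
[5.5, -12.0, -19.3, -0.01, 0.0, -0.003]
[5.5, -11.8, -19.4, -0.01, 0.0, -0.003]
```

View pics/s24.png

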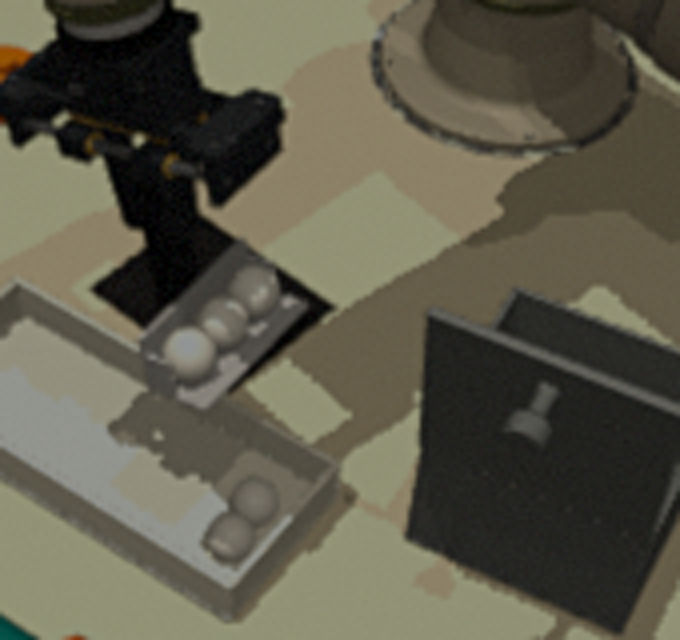

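Request:
apply_moves([
  [1,0,-10,0,-0.01,0,-0.003],
  [1,0,-20,0,-0.01,0,-0.003],
  [1,0,-28,0,-0.01,0,-0.003],
  [1,0,-30,0,-0.01,0,-0.003],
  [1,0,-30,0,-0.01,0,-0.003],
])

```text
clock: 24.93
tool_pos: [0.4549, 0.0551, 0.2885]
orientation: [0.527, 0.589, -0.412, 0.454]
wrist_force: [0.3, -1.3, -2.4]
grip_width: 0.27
```

Request:
apply_moves([
  [1,0,-28,0,-0.01,0,-0.003],
  [1,0,-20,0,-0.01,0,-0.003],
  [1,0,-9,0,-0.01,0,-0.003],
  [1,0,0,0,0,0,0],
  [1,0,0,0,0,0,0],
])

```text
clock: 25.35
tool_pos: [0.4007, 0.0483, 0.2906]
orientation: [0.519, 0.596, -0.404, 0.461]
wrist_force: [-0.7, -1.0, -2.5]
grip_width: 0.272
```

```bash
python3 - <<'E'
from h import *
p,R,s=pose(); st()
a=np.radians(10.4-3.1-4.6)
Rt=Rn.from_euler('z',13.5-(np.degrees(np.arctan2(R[1,2],R[0,2]))+93.1),degrees=True).as_matrix()@R
Rt=Rn.from_euler('z',-79.6-np.degrees(np.arctan2(R[1,2],R[0,2])),degrees=True).as_matrix()@R
go([.394,.279,.275],Rt=Rt,tn=20)
snap("scene","s25",(230,110,400,270),4)
E
```

```text
t 25.35 pos [400.7  48.3 290.6] yaw z -82.29 x [-0.037  0.245 -0.969] y [ 0.991  0.135 -0.004] F [-0.7 -1.  -2.5] M [-0.3  -0.04 -0.07] grip 0.272 j [-0.31  0.03  1.77  0.23  1.46  1.09]
rows 12
[6.0, 2.1, -18.2, -0.004, -0.0, -0.001]
[6.0, 2.1, -18.2, -0.004, -0.0, -0.001]
[6.0, 2.2, -18.2, -0.004, -0.0, -0.001]
[6.0, 2.3, -18.2, -0.004, -0.0, -0.001]
[6.0, 2.4, -18.2, -0.004, -0.0, -0.001]
[6.0, 2.4, -18.2, -0.004, -0.0, -0.001]
[6.0, 2.5, -18.2, -0.004, -0.0, -0.001]
[6.0, 2.6, -18.1, -0.004, -0.0, -0.001]
[6.0, 2.7, -18.1, -0.004, -0.0, -0.001]
[6.0, 2.7, -18.1, -0.004, -0.0, -0.001]
[6.0, 2.8, -18.1, -0.004, -0.0, -0.001]
[6.0, 2.9, -18.1, -0.004, -0.0, -0.001]
```

View pics/s25.png

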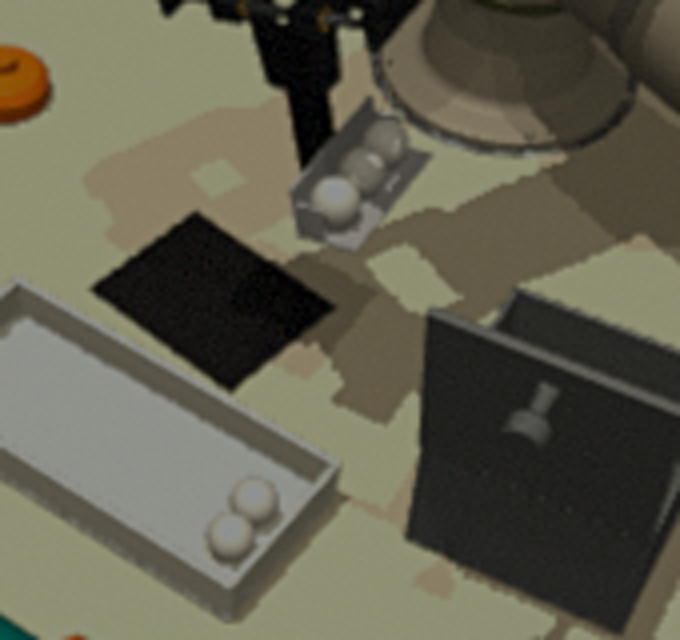

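Request:
apply_moves([
  [1,2,1,-8,-0.004,0,-0.001],
  [1,4,2,-14,-0.004,0,-0.001],
  [1,6,2.5,-20,-0.004,0,-0.001],
  [1,7,3,-22,-0.004,0,-0.001],
  [1,8,3,-24,-0.004,0,-0.001],
])

```text
clock: 25.82
tool_pos: [0.3986, 0.1424, 0.2864]
orientation: [0.512, 0.601, -0.4, 0.465]
wrist_force: [0.2, -0.4, -1.7]
grip_width: 0.269
```

Request:
apply_moves([
  [1,8,3,-24,-0.004,0,-0.001],
  [1,8,3,-24,-0.004,0,-0.001],
  [1,7,3,-22,-0.004,0,-0.001],
  [1,7,3,-20,-0.004,0,-0.001],
  [1,6,2.5,-16,-0.004,0,-0.001],
])

```text
clock: 26.23
tool_pos: [0.394, 0.2559, 0.2775]
orientation: [0.505, 0.607, -0.394, 0.47]
wrist_force: [0.3, 0.1, -2.8]
grip_width: 0.273
```

Request:
apply_moves([
  [1,4,2,-12,-0.004,0,-0.001],
  [1,3,1,-8,-0.004,0,0],
  [1,1,1,-4,0,0,0],
  [1,0,0,0,0,0,0],
  [1,0,0,0,0,0,0],
])

```text
clock: 26.65
tool_pos: [0.3937, 0.2789, 0.2761]
orientation: [0.504, 0.608, -0.392, 0.471]
wrist_force: [-0.7, 0.2, -2.2]
grip_width: 0.268
```

```bash
python3 - <<'E'
from h import *
st()
snap("scene","s26",(270,80,440,250),4); snap("wrist","w26"); snap("top","t26",(60,150,260,320),4)
E
```

```text
t 26.65 pos [393.7 278.9 276.1] yaw z -79.41 x [-0.048  0.243 -0.969] y [ 0.983  0.184 -0.003] F [-0.7  0.2 -2.2] M [-0.26 -0.04  0.03] grip 0.268 j [0.25 0.16 1.66 0.26 1.32 1.57]
```

View pics/s26.png

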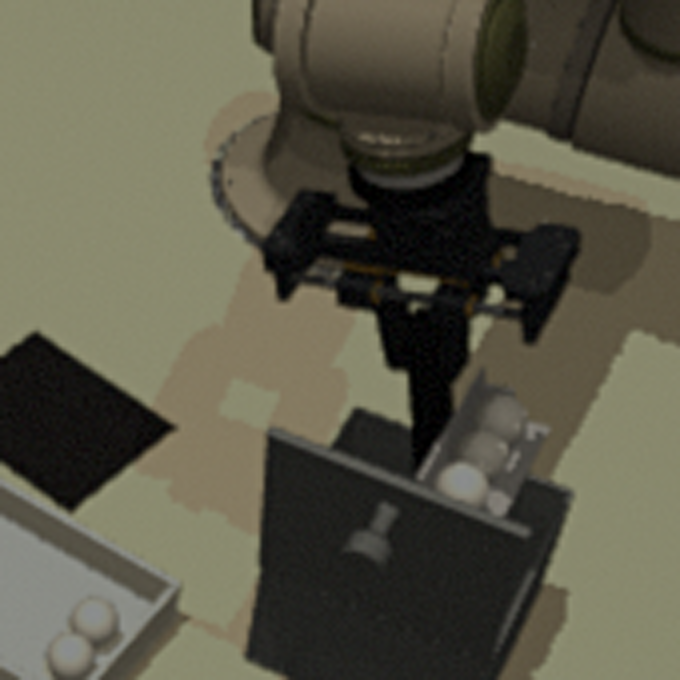

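View pics/w26.png

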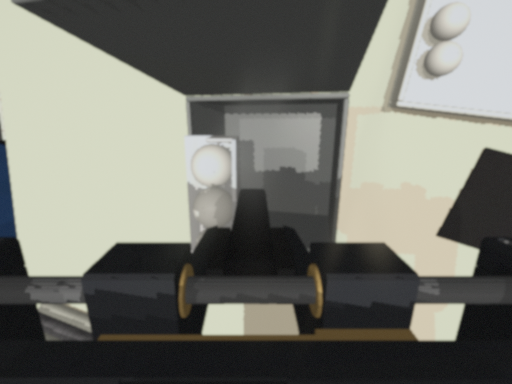

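Request:
apply_moves([
  [1,-2,0,8,0,0,0],
  [1,-3,0,12,0,0,0],
  [1,-1,0,5,0,-0.06,0],
  [1,0,0,0,0,-0.08,0],
  [1,0,0,0,0,-0.08,0],
])

```text
clock: 27.22
tool_pos: [0.3989, 0.2523, 0.2763]
orientation: [0.458, 0.551, -0.447, 0.536]
wrist_force: [0.6, -0.2, -3.0]
grip_width: 0.272
```

Request:
apply_moves([
  [1,0,0,0,0,-0.06,0],
  [1,0,0,0,0,-0.05,0],
  [1,0,0,0,0,-0.05,0],
  [1,0,0,0,0,-0.05,0],
  [1,0,0,0,0,-0.06,0],
])

```text
clock: 27.63
tool_pos: [0.3986, 0.2529, 0.2762]
orientation: [0.394, 0.475, -0.504, 0.605]
wrist_force: [0.9, -0.1, -1.8]
grip_width: 0.27
```

```bash
python3 - <<'E'
from h import *
st()
snap("scene","s27",(270,80,440,250),4); snap("wrist","w27")
E
```

```text
t 27.63 pos [398.6 252.9 276.2] yaw z -79.41 x [ 0.042 -0.236 -0.971] y [ 0.983  0.183 -0.002] F [ 0.9 -0.1 -1.8] M [0.2  0.08 0.05] grip 0.27 j [ 0.43  0.24  1.56 -0.24  1.41  1.86]
```

View pics/s27.png

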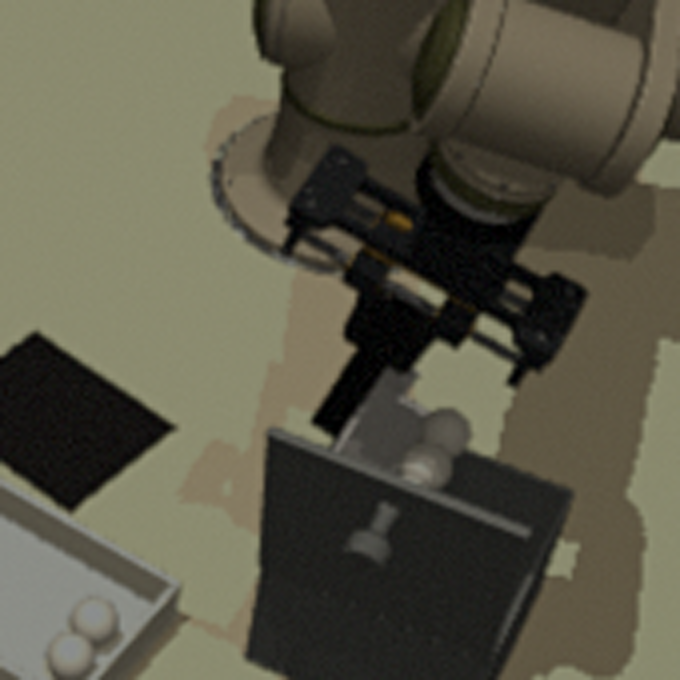

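View pics/w27.png

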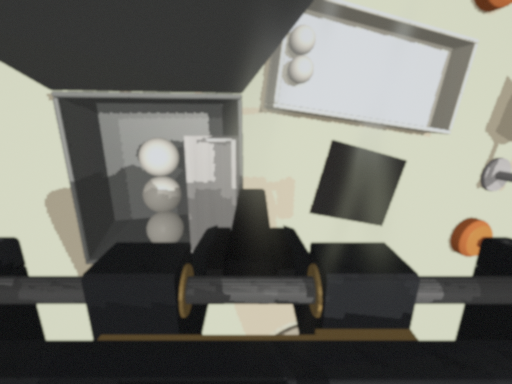

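Request:
apply_moves([
  [1,0,0,0,0,-0.06,0],
  [1,0,0,0,0,-0.06,0],
  [1,0,0,0,0,-0.06,0],
  [1,0,0,0,0,0,0],
])

```text
clock: 28.07
tool_pos: [0.3981, 0.2538, 0.2754]
orientation: [0.346, 0.42, -0.536, 0.645]
wrist_force: [0.2, 0.5, -2.8]
grip_width: 0.267
```

```bash
python3 - <<'E'
from h import *
st()
snap("scene","s28"); snap("wrist","w28")
E
```

```text
t 28.07 pos [398.1 253.8 275.4] yaw z -79.25 x [ 0.072 -0.401 -0.913] y [ 0.983  0.185 -0.004] F [ 0.2  0.5 -2.8] M [0.38 0.08 0.01] grip 0.267 j [ 0.51  0.29  1.53 -0.4   1.47  1.96]
```

View pics/s28.png

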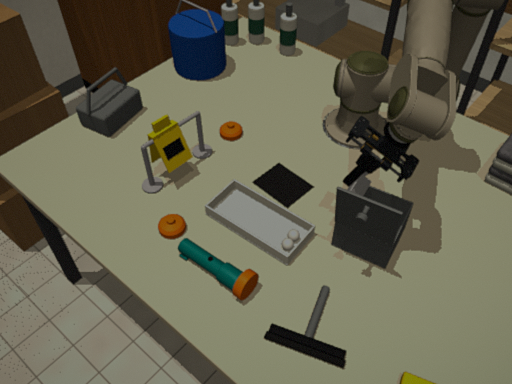

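View pics/w28.png

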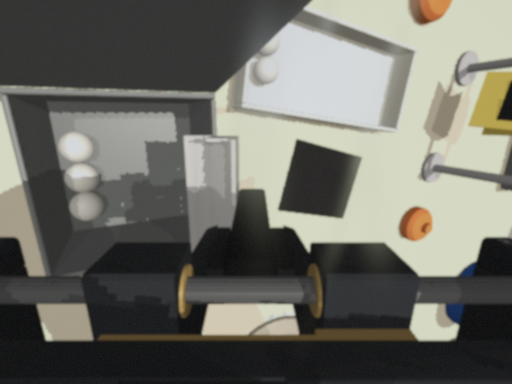

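Request:
apply_moves([
  [1,0,0,0,0,0.09,0],
  [1,0,0,0,0,0.09,0],
  [1,0,0,0,0,0.09,0],
  [1,0,0,0,0,0.09,0],
  [1,0,0,0,0,0.07,0],
])

```text
clock: 28.58
tool_pos: [0.3988, 0.2532, 0.2768]
orientation: [0.456, 0.548, -0.448, 0.539]
wrist_force: [-0.0, -1.0, -1.7]
grip_width: 0.266
```

```bash
python3 - <<'E'
from h import *
st()
go([.42,.04,.27],-83,tn=35)
E
```

```text
t 28.58 pos [398.8 253.2 276.8] yaw z -79.45 x [-0.002  0.017 -1.   ] y [0.983 0.183 0.001] F [-0.  -1.  -1.7] M [ 0.04  0.02 -0.01] grip 0.266 j [0.31 0.18 1.62 0.02 1.34 1.69]
rows 7
[0.5, -2.6, 30.5, 0.009, -0.002, -0.0]
[0.5, -2.3, 30.5, 0.009, -0.002, -0.0]
[0.6, -2.1, 30.5, 0.009, -0.002, -0.0]
[0.7, -1.8, 30.6, 0.009, -0.002, -0.0]
[0.8, -1.5, 30.6, 0.009, -0.002, -0.0]
[0.8, -1.2, 30.6, 0.009, -0.002, -0.0]
[0.9, -1.0, 30.6, 0.009, -0.002, -0.0]
```

Request:
apply_moves([
  [1,0,-2.5,20,0.009,-0.002,0],
  [1,0,-2.5,30,0.009,-0.002,0],
  [1,0,-2,35,0.009,-0.002,0],
  [1,0,-2,35,0.009,-0.002,0],
  [1,0,-1.5,35,0.009,-0.002,0],
])

```text
clock: 29.0
tool_pos: [0.4134, 0.0971, 0.2756]
orientation: [0.464, 0.534, -0.464, 0.533]
wrist_force: [0.6, -0.6, -1.3]
grip_width: 0.268
```

Request:
apply_moves([
  [1,0,0,35,0.009,-0.002,0],
  [1,0,10,24,0.009,0,0],
  [1,0,15,10,0.009,0,0],
  [1,0,20,0,0.009,0,0],
  [1,0,20,0,0.009,0,0],
])

```text
clock: 29.42
tool_pos: [0.4882, 0.0367, 0.2756]
orientation: [0.476, 0.522, -0.476, 0.523]
wrist_force: [0.3, 0.1, -0.8]
grip_width: 0.271
```

```bash
python3 - <<'E'
from h import *
st()
go([.578,-.0035,.20],-86.95,tn=35)
E
```

```text
t 29.42 pos [488.2  36.7 275.6] yaw z -84.72 x [ 0. -0. -1.] y [0.996 0.092 0.   ] F [ 0.3  0.1 -0.8] M [0.   0.05 0.02] grip 0.271 j [-0.16  0.22  1.57 -0.    1.35  1.31]
rows 4
[18.9, 21.4, 12.1, 0.01, 0.0, -0.0]
[18.9, 21.5, 11.9, 0.01, 0.0, -0.0]
[18.9, 21.7, 11.7, 0.01, 0.0, -0.0]
[18.9, 21.8, 11.5, 0.01, 0.0, -0.0]
```

Request:
apply_moves([
  [1,10,22,12,0.01,0,0],
  [1,15,22,12,0.01,0,0],
  [1,20,22,11.5,0.01,0,0],
  [1,20,20,11,0.01,0,0],
  [1,10,0,0,0,0,0],
])

```text
clock: 29.83
tool_pos: [0.5783, -0.0038, 0.1973]
orientation: [0.486, 0.513, -0.487, 0.512]
wrist_force: [-0.7, -0.5, -2.1]
grip_width: 0.265
```

Request:
apply_moves([
  [1,0,0,0,0,0,0],
  [1,0,0,0,0,0,0],
])

```text
clock: 30.0
tool_pos: [0.5761, -0.0016, 0.2003]
orientation: [0.485, 0.514, -0.487, 0.513]
wrist_force: [-0.4, -0.4, -1.2]
grip_width: 0.266
```

```bash
python3 - <<'E'
from h import *
st()
go([.578,-.0035,.13],-86.95,tn=35)
snap("wrist","w30")
E
```

```text
t 30.0 pos [576.1  -1.6 200.3] yaw z -86.85 x [-0.002 -0.001 -1.   ] y [ 0.998  0.055 -0.002] F [-0.4 -0.4 -1.2] M [ 0.    0.07 -0.01] grip 0.266 j [-0.21  0.47  1.42 -0.    1.25  1.31]
rows 3
[23.4, 0.6, 0.6, 0.001, 0.0, 0.001]
[23.4, 0.6, 0.6, 0.001, 0.0, 0.001]
[23.4, 0.6, 0.6, 0.001, 0.0, 0.001]
```

View pics/w30.png

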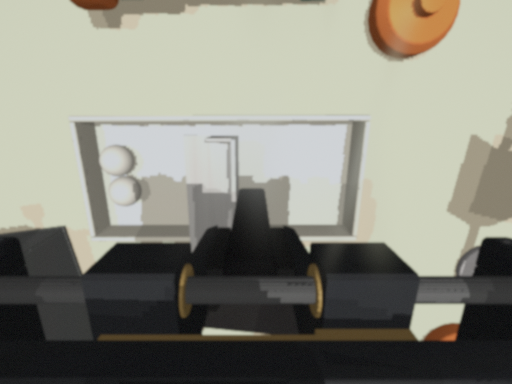

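Request:
apply_moves([
  [1,20,1,0,0.001,0,0],
  [1,25,0.5,0,0,0,0],
  [1,22,0,0,0,0,0],
  [1,10,0,0,0,0,0],
  [1,4,0,0,0,0,0],
])

```text
clock: 30.47
tool_pos: [0.5774, -0.0012, 0.1187]
orientation: [0.485, 0.514, -0.487, 0.513]
wrist_force: [0.6, -0.0, -1.1]
grip_width: 0.268
```

Request:
apply_moves([
  [1,2,0,0,0,0,0],
  [1,1,0,0,0,0,0],
  [1,0,0,0,0,0,0],
])

```text
clock: 30.72
tool_pos: [0.5785, -0.0016, 0.1175]
orientation: [0.486, 0.513, -0.487, 0.514]
wrist_force: [-1.9, -0.3, 1.8]
grip_width: 0.263
```

```bash
python3 - <<'E'
from h import *
st()
E
```

```text
t 30.72 pos [578.5  -1.6 117.5] yaw z -86.87 x [ 0.    -0.003 -1.   ] y [0.999 0.055 0.   ] F [-1.9 -0.3  1.8] M [0.06 0.29 0.08] grip 0.263 j [-0.2   0.57  1.5  -0.    1.07  1.31]
```

Request:
apply_moves([
  [1,0.8,0,-6,0,0,0],
  [1,0,0,-12,0,0,0],
  [1,0,0,-15,0,0,0],
  [1,0,0,-12,0,0,0],
  [1,0,0,-6,0,0,0],
])

```text
clock: 31.13
tool_pos: [0.5766, 0.0498, 0.1174]
orientation: [0.486, 0.512, -0.486, 0.515]
wrist_force: [0.1, -5.5, 8.9]
grip_width: 0.27
```

```bash
python3 - <<'E'
from h import *
st(); snap("wrist","w31",(60,100,260,260),4); snap("scene","s31",(230,170,330,270),7)
E
```

```text
t 31.13 pos [576.6  49.8 117.4] yaw z -86.83 x [ 0.003 -0.004 -1.   ] y [0.998 0.055 0.003] F [ 0.1 -5.5  8.9] M [-0.93 -0.01  0.02] grip 0.27 j [-0.11  0.57  1.5  -0.    1.07  1.4 ]
```

View pics/w31.png

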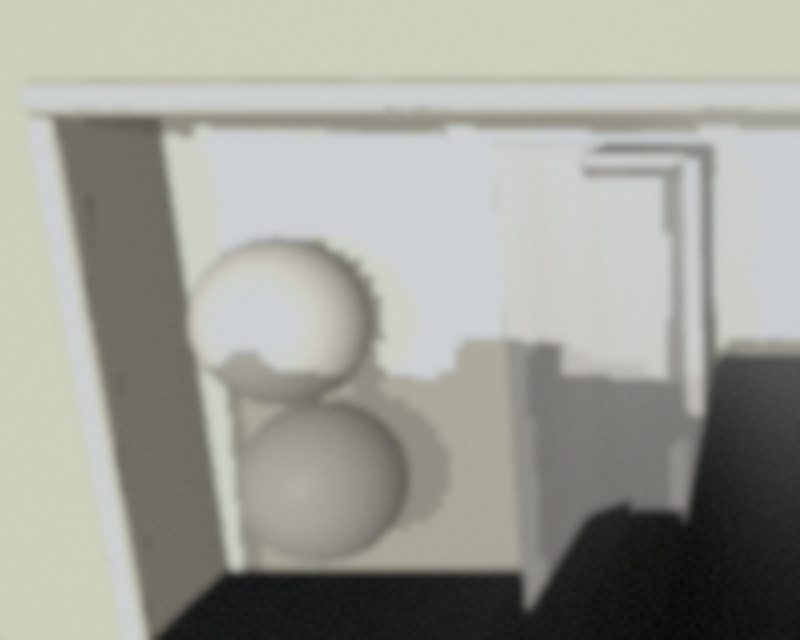

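View pics/s31.png

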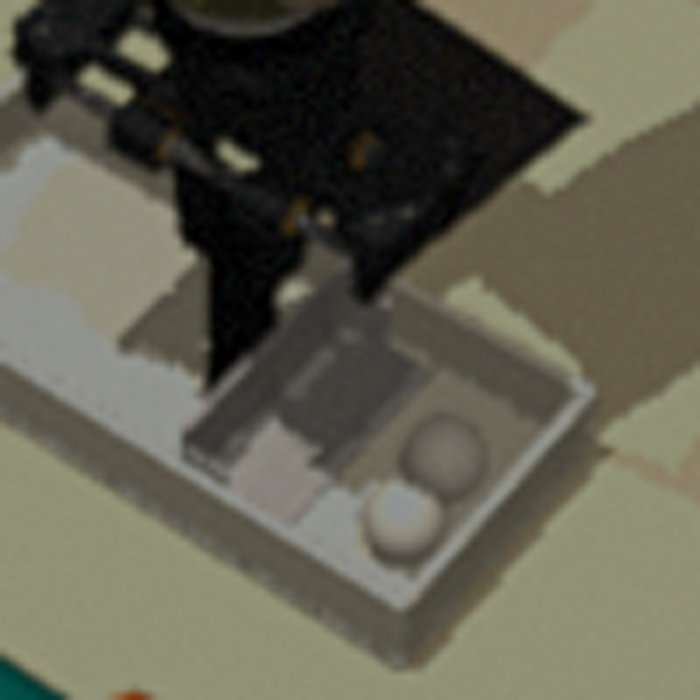

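Request:
apply_moves([
  [1,0,0,-7,0,0,0],
  [1,0,0,-7,0,0,0],
  [1,0,0,-6,0,0,0],
  [1,0,0,-5,0,0,0],
  [1,0,0,-4,0,0,0],
])

```text
clock: 31.65
tool_pos: [0.575, 0.0777, 0.1172]
orientation: [0.486, 0.512, -0.487, 0.515]
wrist_force: [-0.3, -6.4, 8.9]
grip_width: 0.268
```

Request:
apply_moves([
  [1,0,0,-4,0,0,0],
  [1,0,0,-4,0,0,0],
  [1,0,0,-4,0,0,0],
  [1,0,0,-4,0,0,0],
  [1,0,0,0,0,0,0],
])

```text
clock: 32.07
tool_pos: [0.5741, 0.094, 0.1171]
orientation: [0.486, 0.512, -0.486, 0.515]
wrist_force: [-0.3, -4.6, 7.1]
grip_width: 0.265
```

```bash
python3 - <<'E'
from h import *
st(); snap("wrist","w32",(60,100,260,260),4)
E
```

```text
t 32.07 pos [574.1  94.  117.1] yaw z -86.86 x [ 0.003 -0.004 -1.   ] y [0.998 0.055 0.003] F [-0.3 -4.6  7.1] M [-0.58 -0.21  0.03] grip 0.265 j [-0.04  0.57  1.49 -0.    1.07  1.48]
```

View pics/w32.png

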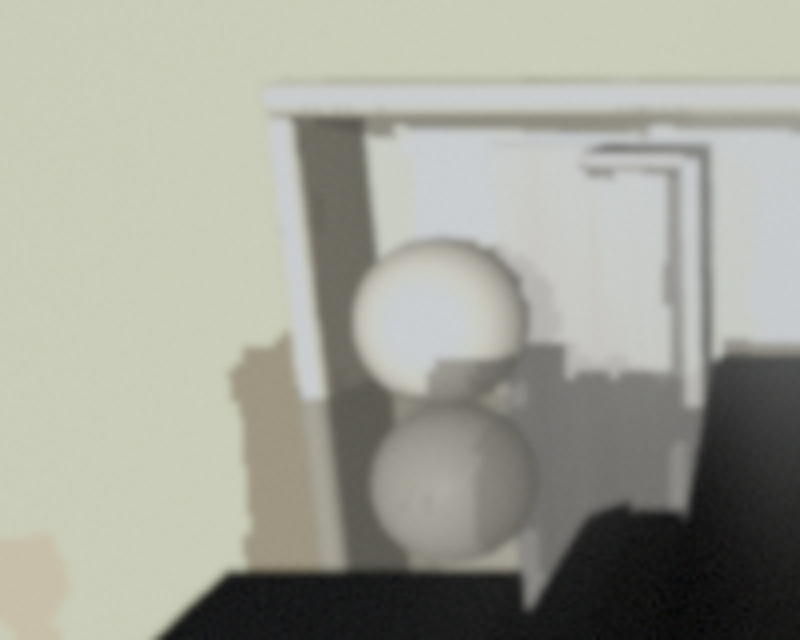

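Now drive the lip under them against the end wall.

Request:
apply_moves([
  [1,0,0,-3,0,0,0],
  [1,0,0,-3,0,0,0],
  [1,0,0,-3,0,0,0],
  [1,0,0,-3,0,0,0],
  [1,0,0,0,0,0,0],
])

```text
clock: 32.53
tool_pos: [0.5735, 0.1058, 0.1171]
orientation: [0.486, 0.512, -0.486, 0.515]
wrist_force: [0.3, -5.5, 7.2]
grip_width: 0.27
```

```bash
python3 - <<'E'
from h import *
st(); snap("wrist","w33",(60,100,260,260),4)
E
```

```text
t 32.53 pos [573.5 105.8 117.1] yaw z -86.88 x [ 0.003 -0.004 -1.   ] y [0.999 0.054 0.003] F [ 0.3 -5.5  7.2] M [-0.61 -0.09  0.  ] grip 0.27 j [-0.02  0.58  1.49 -0.    1.07  1.5 ]
```

View pics/w33.png

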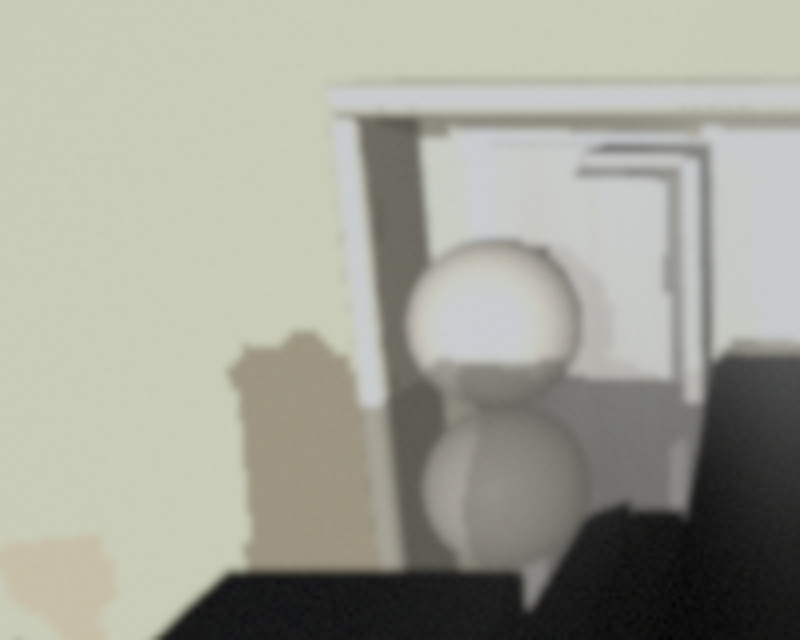

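Request:
apply_moves([
  [1,0,0,-3,0,0,0],
  [1,0,0,-2.5,0,0,0],
  [1,0,0,-2,0,0,0],
  [1,0,0,0,0,0,0],
])

```text
clock: 32.92
tool_pos: [0.5731, 0.1132, 0.1171]
orientation: [0.486, 0.512, -0.486, 0.515]
wrist_force: [0.1, -5.8, 8.2]
grip_width: 0.269
```

```bash
python3 - <<'E'
from h import *
st(); snap("wrist","w34",(60,100,260,260),4)
E
```

```text
t 32.92 pos [573.1 113.2 117.1] yaw z -86.88 x [ 0.003 -0.004 -1.   ] y [0.999 0.054 0.003] F [ 0.1 -5.8  8.2] M [-0.8  -0.17 -0.02] grip 0.269 j [-0.    0.58  1.48 -0.    1.08  1.51]
```

View pics/w34.png

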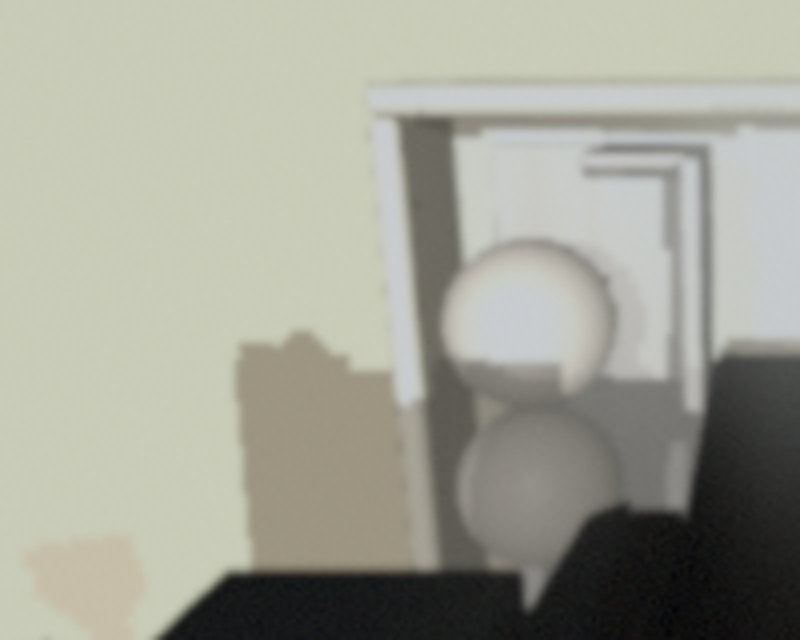

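Both are on the pan. Tilt up while backing, as before.

Request:
apply_moves([
  [1,-0.5,0,1,0,0,0],
  [1,-1.5,0,3.5,0,0.03,0],
  [1,-1.5,0,3.5,0,0.03,0],
  [1,-1.5,0,4,0,0.035,0],
  [1,-1.5,0,4,0,0.035,0],
])

```text
clock: 33.38
tool_pos: [0.5724, 0.0977, 0.1208]
orientation: [0.516, 0.546, -0.454, 0.479]
wrist_force: [0.8, 0.2, -2.1]
grip_width: 0.271
```

Request:
apply_moves([
  [1,-3,0,4,0,0.04,0],
  [1,-4,0,3.5,0,0.04,0],
  [1,-5,0,3.5,0,0.04,0],
  [1,-10,0,-2,0,0,0],
  [1,-15,0,-4,0,0,0],
])

```text
clock: 33.8
tool_pos: [0.5728, 0.0839, 0.1559]
orientation: [0.542, 0.574, -0.424, 0.445]
wrist_force: [0.7, -0.7, -2.7]
grip_width: 0.27
```

```bash
python3 - <<'E'
from h import *
st(); snap("scene","s35",(230,170,330,270),7)
E
```

```text
t 33.8 pos [572.8  83.9 155.9] yaw z -87.02 x [-0.018  0.244 -0.97 ] y [ 0.999  0.053 -0.005] F [ 0.7 -0.7 -2.7] M [-0.27 -0.04  0.01] grip 0.27 j [-0.15  0.53  1.48  0.26  1.21  1.26]
```

View pics/s35.png

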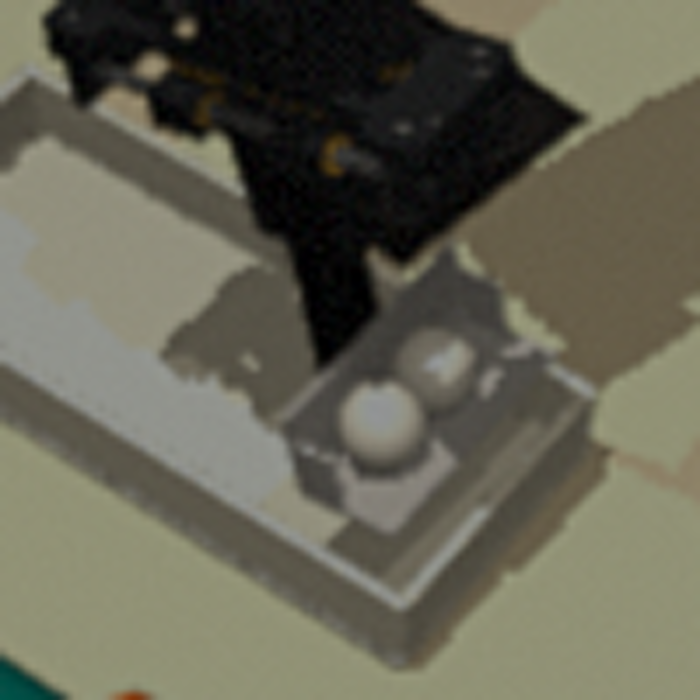

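Request:
apply_moves([
  [1,-19,0,-5,0,0,0],
  [1,-24,0,-6,0,0,0],
  [1,-29,0,-7.5,0,0,0],
  [1,-29,0,-7.5,0,0,0],
  [1,-19,0,-5,0,0,0],
])

```text
clock: 34.27
tool_pos: [0.5738, 0.0855, 0.2835]
orientation: [0.542, 0.572, -0.422, 0.447]
wrist_force: [0.5, 0.2, -2.3]
grip_width: 0.268
```

Request:
apply_moves([
  [1,-10,-5,-2.5,0,0,0],
  [1,0,-10,4,-0.01,0,-0.003],
  [1,-1,-17,4,-0.01,0,-0.003],
  [1,-1,-23,4,-0.01,0,-0.003],
  [1,-1,-25,4,-0.01,0,-0.003],
])

```text
clock: 34.68
tool_pos: [0.4935, 0.0631, 0.2887]
orientation: [0.529, 0.586, -0.414, 0.453]
wrist_force: [0.3, -0.9, -2.5]
grip_width: 0.274
```

Request:
apply_moves([
  [1,-1,-25,4,-0.01,0,-0.003],
  [1,0,-25,0,-0.01,0,-0.003],
  [1,0,-20,0,-0.01,0,-0.003],
  [1,0,-15,0,-0.01,0,-0.003],
  [1,0,-8,0,0,0,0],
])

```text
clock: 35.1
tool_pos: [0.4011, 0.0487, 0.2898]
orientation: [0.516, 0.597, -0.405, 0.462]
wrist_force: [-0.7, -0.3, -1.5]
grip_width: 0.269
```

Request:
apply_moves([
  [1,0,-2,0,0,0,0],
  [1,0,0,0,0,0,0],
])

```text
clock: 35.27
tool_pos: [0.4009, 0.0483, 0.2901]
orientation: [0.517, 0.596, -0.405, 0.462]
wrist_force: [-0.1, 0.1, -2.4]
grip_width: 0.271
```

```bash
python3 - <<'E'
from h import *
p,R,s=pose(); st()
Rt=Rn.from_euler('z',-79.6-np.degrees(np.arctan2(R[1,2],R[0,2])),degrees=True).as_matrix()@R
go([.396,.255,.278],Rt=Rt,tn=20)
snap("scene","s36",(230,110,400,270),4)
E
```

```text
t 35.27 pos [400.9  48.3 290.1] yaw z -82.21 x [-0.039  0.242 -0.969] y [ 0.991  0.137 -0.006] F [-0.1  0.1 -2.4] M [-0.24 -0.04  0.02] grip 0.271 j [-0.31  0.03  1.76  0.22  1.46  1.09]
rows 11
[5.6, 2.1, -17.8, -0.004, -0.0, -0.001]
[5.6, 2.2, -17.8, -0.004, -0.0, -0.001]
[5.6, 2.3, -17.8, -0.004, -0.0, -0.001]
[5.6, 2.4, -17.8, -0.004, -0.0, -0.001]
[5.6, 2.4, -17.8, -0.004, -0.0, -0.001]
[5.6, 2.5, -17.8, -0.004, -0.0, -0.001]
[5.6, 2.6, -17.8, -0.004, -0.0, -0.001]
[5.6, 2.7, -17.8, -0.004, -0.0, -0.001]
[5.6, 2.8, -17.8, -0.004, -0.0, -0.001]
[5.6, 2.8, -17.8, -0.004, -0.0, -0.001]
[5.6, 2.9, -17.7, -0.004, -0.0, -0.001]
```

View pics/s36.png

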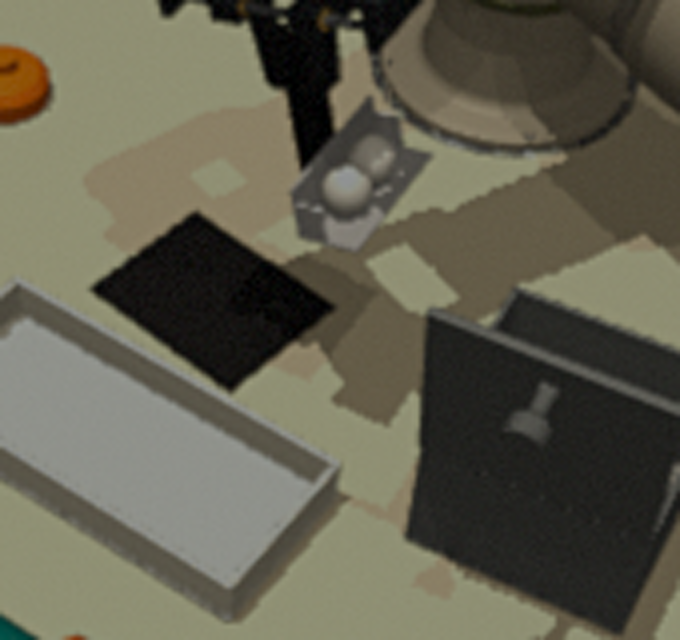

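Request:
apply_moves([
  [1,2,1,-8,-0.004,0,-0.001],
  [1,4,2,-14,-0.004,0,-0.001],
  [1,6,2.5,-20,-0.004,0,-0.001],
  [1,7,3,-22,-0.004,0,-0.001],
  [1,8,3,-24,-0.004,0,-0.001],
])

```text
clock: 35.73
tool_pos: [0.3991, 0.1423, 0.2853]
orientation: [0.511, 0.602, -0.4, 0.466]
wrist_force: [0.5, 0.2, -1.8]
grip_width: 0.274
```

Request:
apply_moves([
  [1,8,3,-24,-0.004,0,-0.001],
  [1,7,3,-22,-0.004,0,-0.001],
  [1,6,3,-20,-0.004,0,-0.001],
  [1,5,2.5,-16,-0.004,0,-0.001],
  [1,4,2,-12,-0.004,0,-0.001],
])

```text
clock: 36.15
tool_pos: [0.3956, 0.2424, 0.2791]
orientation: [0.504, 0.608, -0.395, 0.47]
wrist_force: [0.5, 0.0, -3.0]
grip_width: 0.269
```

Request:
apply_moves([
  [1,3,1,-8,-0.004,0,0],
  [1,2,1,-6,0,0,0],
  [1,0,0,0,0,0,0],
  [1,0,0,0,0,0,0],
])

```text
clock: 36.48
tool_pos: [0.3951, 0.2551, 0.278]
orientation: [0.503, 0.608, -0.394, 0.471]
wrist_force: [-1.1, -0.4, -2.1]
grip_width: 0.27
```

```bash
python3 - <<'E'
from h import *
st()
snap("scene","s37",(270,80,440,250),4)
E
```

```text
t 36.48 pos [395.1 255.1 278. ] yaw z -79.57 x [-0.05   0.241 -0.969] y [ 0.983  0.182 -0.005] F [-1.1 -0.4 -2.1] M [-0.26 -0.04  0.04] grip 0.27 j [0.2  0.14 1.68 0.26 1.33 1.52]
```

View pics/s37.png

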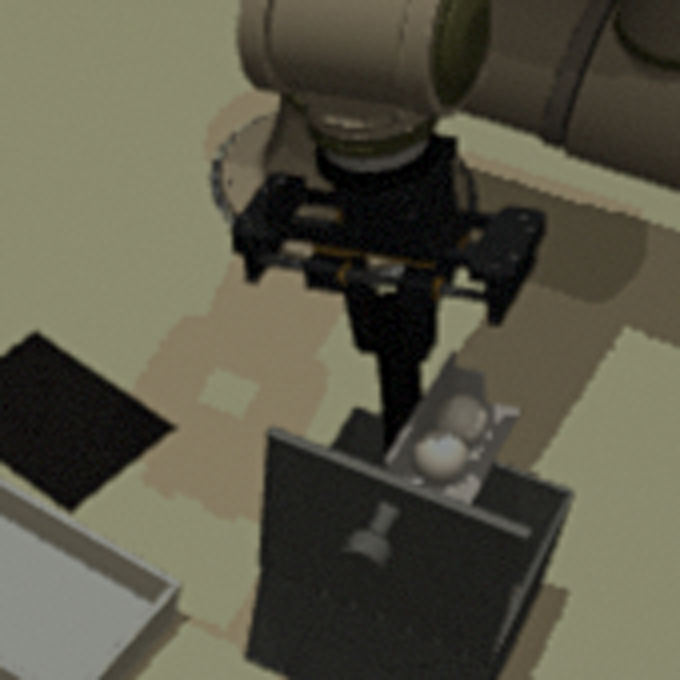

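Request:
apply_moves([
  [1,0,0,0,0,-0.04,0],
  [1,0,0,0,0,-0.08,0],
  [1,0,0,0,0,-0.08,0],
  [1,0,0,0,0,-0.06,0],
  [1,0,0,0,0,-0.05,0],
])

```text
clock: 36.95
tool_pos: [0.3953, 0.2548, 0.2785]
orientation: [0.437, 0.527, -0.468, 0.56]
wrist_force: [-0.1, 0.4, -1.9]
grip_width: 0.267
```

Request:
apply_moves([
  [1,0,0,0,0,-0.05,0],
  [1,0,0,0,0,-0.05,0],
  [1,0,0,0,0,-0.06,0],
  [1,0,0,0,0,-0.06,0],
  [1,0,0,0,0,-0.06,0],
])

```text
clock: 37.37
tool_pos: [0.3954, 0.2546, 0.2785]
orientation: [0.367, 0.443, -0.524, 0.627]
wrist_force: [0.4, -0.1, -0.9]
grip_width: 0.268
```

Request:
apply_moves([
  [1,0,0,0,0,-0.06,0],
  [1,0,0,0,0,-0.04,0],
  [1,0,0,0,0,0,0],
  [1,0,0,0,0,0,0],
])

```text
clock: 37.7
tool_pos: [0.3952, 0.255, 0.278]
orientation: [0.341, 0.413, -0.541, 0.648]
wrist_force: [-0.9, -0.1, -1.2]
grip_width: 0.271
```

```bash
python3 - <<'E'
from h import *
st()
snap("scene","s38"); snap("wrist","w38")
E
```

```text
t 37.7 pos [395.2 255.  278. ] yaw z -79.4 x [ 0.073 -0.42  -0.905] y [ 0.983  0.182 -0.005] F [-0.9 -0.1 -1.2] M [ 0.35  0.06 -0.02] grip 0.271 j [ 0.52  0.29  1.53 -0.41  1.49  1.98]
```

View pics/s38.png

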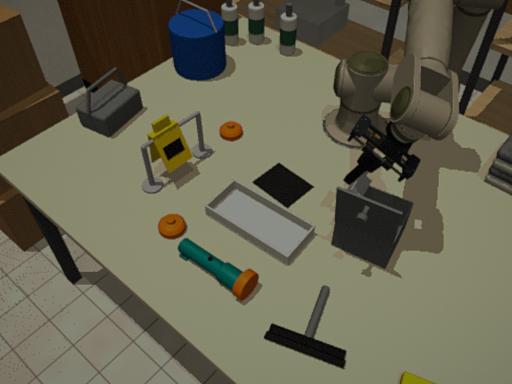

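View pics/w38.png

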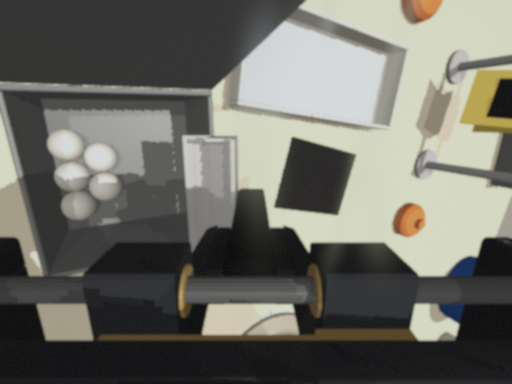

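Request:
apply_moves([
  [1,0,0,0,0,0.09,0],
  [1,0,0,0,0,0.09,0],
  [1,0,0,0,0,0.09,0],
  [1,0,0,0,0,0.09,0],
  [1,0,0,0,0,0.075,0],
])

```text
clock: 38.22
tool_pos: [0.3955, 0.2547, 0.279]
orientation: [0.452, 0.544, -0.453, 0.543]
wrist_force: [-0.1, 0.7, -1.4]
grip_width: 0.275
```

```bash
python3 - <<'E'
from h import *
st()
go([.4002,-.045,.25],-94.2,tn=32)
E
```

```text
t 38.22 pos [395.5 254.7 279. ] yaw z -79.58 x [-0.002 -0.002 -1.   ] y [ 0.984  0.181 -0.002] F [-0.1  0.7 -1.4] M [-0.07  0.03 -0.05] grip 0.275 j [ 0.32  0.18  1.62 -0.    1.35  1.71]
rows 10
[2.9, -4.9, 29.6, 0.026, 0.0, 0.0]
[2.9, -4.2, 29.7, 0.026, 0.0, 0.0]
[2.9, -3.4, 29.8, 0.026, 0.0, 0.0]
[2.9, -2.7, 29.8, 0.026, 0.0, 0.0]
[2.9, -1.9, 29.9, 0.026, 0.0, 0.0]
[2.9, -1.2, 29.9, 0.026, 0.0, 0.0]
[2.9, -0.4, 30.0, 0.026, 0.0, 0.0]
[2.9, 0.4, 30.0, 0.026, 0.0, 0.0]
[2.9, 1.1, 29.9, 0.026, 0.0, 0.0]
[2.9, 1.9, 29.9, 0.026, 0.0, 0.0]
```

Request:
apply_moves([
  [1,0,-5,20,0.026,0,0],
  [1,0,-4,30,0.026,0,0],
  [1,0,-3.5,30,0.026,0,0],
  [1,0,-2.5,30,0.026,0,0],
  [1,4,-2,30,0.026,0,0],
])

```text
clock: 38.63
tool_pos: [0.3961, 0.1122, 0.276]
orientation: [0.485, 0.511, -0.489, 0.514]
wrist_force: [0.9, -0.8, -1.4]
grip_width: 0.271
```

Request:
apply_moves([
  [1,6,-1,30,0.026,0,0],
  [1,6,-0.5,30,0.026,0,0],
  [1,6,0.5,30,0.026,0,0],
  [1,6,1,30,0.026,0,0],
  [1,2,2,30,0.02,0,0],
])

```text
clock: 39.05
tool_pos: [0.3975, -0.0381, 0.25]
orientation: [-0.516, -0.48, 0.52, -0.482]
wrist_force: [0.7, 0.4, -1.6]
grip_width: 0.273
```

Request:
apply_moves([
  [1,0,0,9,0,0,0],
  [1,0,0,0,0,0,0],
  [1,0,0,0,0,0,0],
])

```text
clock: 39.3
tool_pos: [0.3974, -0.0452, 0.2506]
orientation: [-0.515, -0.481, 0.52, -0.483]
wrist_force: [0.6, 0.7, -1.2]
grip_width: 0.271
```

```bash
python3 - <<'E'
from h import *
st()
go([.4002,-.045,.125],-94.2,tn=32); snap("wrist","w39"); snap("scene","s39",(230,110,400,270),4)
E
```

```text
t 39.3 pos [397.4 -45.2 250.6] yaw z -94.13 x [-0.003 -0.007 -1.   ] y [ 0.997 -0.072 -0.002] F [ 0.6  0.7 -1.2] M [ 0.04 -0.02  0.01] grip 0.271 j [-0.4   0.04  1.85 -0.01  1.26  1.24]
rows 4
[31.4, 0.8, -0.3, 0.0, 0.002, 0.001]
[31.4, 0.7, -0.3, 0.0, 0.002, 0.001]
[31.4, 0.7, -0.2, 0.0, 0.002, 0.001]
[31.4, 0.7, -0.2, 0.0, 0.002, 0.001]
```

View pics/w39.png

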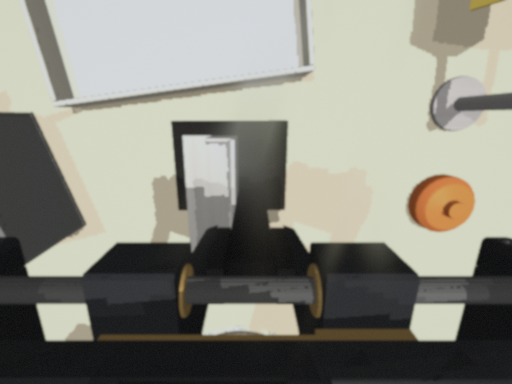

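View pics/s39.png

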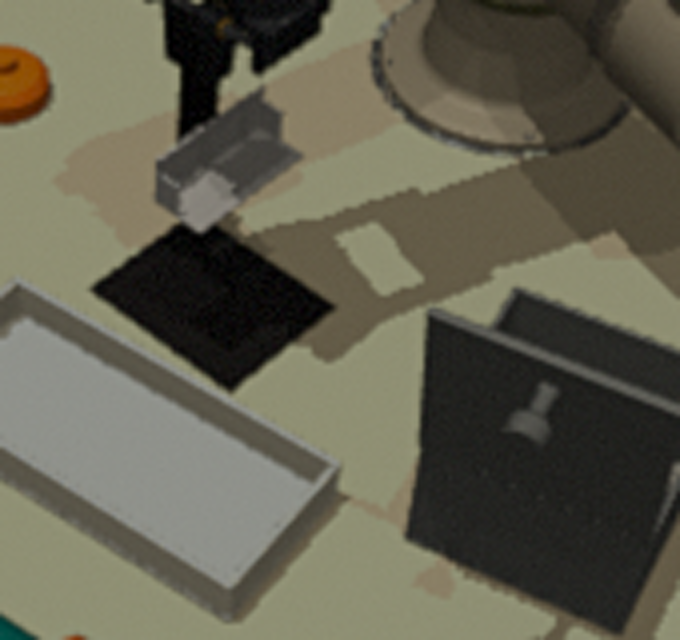

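Request:
apply_moves([
  [1,25,1,0,0,0.002,0],
  [1,32,1,0,0,0.003,0],
  [1,32,1,0,0,0.002,0],
  [1,25,0,0,0,0,0],
  [1,12,0,0,0,0,0],
])

```text
clock: 39.82
tool_pos: [0.3989, -0.0443, 0.1218]
orientation: [-0.516, -0.484, 0.518, -0.481]
wrist_force: [-0.9, 0.8, -1.8]
grip_width: 0.27
```

Request:
apply_moves([
  [1,4,0,0,0,0,0],
  [1,2,0,0,0,0,0],
  [1,0,0,0,0,0,0],
  [1,0,0,0,0,0,0],
])

```text
clock: 40.15
tool_pos: [0.4006, -0.0458, 0.1192]
orientation: [-0.517, -0.482, 0.518, -0.482]
wrist_force: [-0.7, -0.4, -1.3]
grip_width: 0.268
```

```bash
python3 - <<'E'
from h import *
st()
E
```

```text
t 40.15 pos [400.6 -45.8 119.2] yaw z -94.03 x [-0.001 -0.001 -1.   ] y [ 0.998 -0.07  -0.001] F [-0.7 -0.4 -1.3] M [-0.08  0.02 -0.02] grip 0.268 j [-0.41  0.23  2.02 -0.    0.89  1.24]
```

Request:
apply_moves([
  [1,2,0,0,0,0,0],
  [1,1,0,0,0,0,0],
  [1,0.5,0,0,0,0,0],
  [1,0,0,0,0,0,0],
  [1,0,0,0,0,0,0],
])

```text
clock: 40.57
tool_pos: [0.4001, -0.0461, 0.115]
orientation: [-0.517, -0.482, 0.518, -0.481]
wrist_force: [-2.0, -0.7, 1.8]
grip_width: 0.266
```

```bash
python3 - <<'E'
from h import *
st()
E
```

```text
t 40.57 pos [400.1 -46.1 115. ] yaw z -94.07 x [-0.003 -0.    -1.   ] y [ 0.997 -0.071 -0.003] F [-2.  -0.7  1.8] M [-0.03  0.18  0.06] grip 0.266 j [-0.41  0.24  2.02 -0.    0.88  1.24]
```

Touching. Release; opening moderately, then straight up.

Request:
apply_moves([
  [1,0.4,0,0,0,0,0],
  [0.2,0,0,0,0,0,0],
  [-0.2,0,0,0,0,0,0],
  [-0.2,0,0,0,0,0,0],
  [-0.2,0,0,0,0,0,0],
])

```text
clock: 40.98
tool_pos: [0.4, -0.0459, 0.1143]
orientation: [-0.517, -0.483, 0.518, -0.481]
wrist_force: [0.4, 1.3, 0.2]
grip_width: 0.547
```

Request:
apply_moves([
  [-0.2,-5,0,0,0,0,0],
  [-0.2,-20,0,0,0,0,0],
  [-0.2,-35,0,0,0,0,0],
  [-0.2,-35,0,0,0,0,0],
  [-0.2,-35,0,0,0,0,0],
])

```text
clock: 41.4
tool_pos: [0.4, -0.0457, 0.2463]
orientation: [-0.517, -0.483, 0.518, -0.481]
wrist_force: [0.8, 0.2, -0.5]
grip_width: 0.603
```

Request:
apply_moves([
  [-0.2,-35,0,0,0,0,0],
  [-0.2,-35,0,0,0,0,0],
  [-0.2,-20,0,0,0,0,0],
  [-0.2,0,0,0,0,0,0],
])

```text
clock: 41.73
tool_pos: [0.4015, -0.0462, 0.3386]
orientation: [0.518, 0.48, -0.517, 0.484]
wrist_force: [-1.0, -0.0, 0.8]
grip_width: 0.599
```

```bash
python3 - <<'E'
from h import *
st(); snap("scene","s40",(230,110,400,270),4); snap("wrist","w40")
E
```

```text
t 41.73 pos [401.5 -46.2 338.6] yaw z -94.06 x [ 0.004 -0.003 -1.   ] y [ 0.997 -0.071  0.004] F [-1.  -0.   0.8] M [ 0.02  0.02 -0.  ] grip 0.599 j [-0.41 -0.02  1.67 -0.    1.48  1.24]
```

View pics/s40.png

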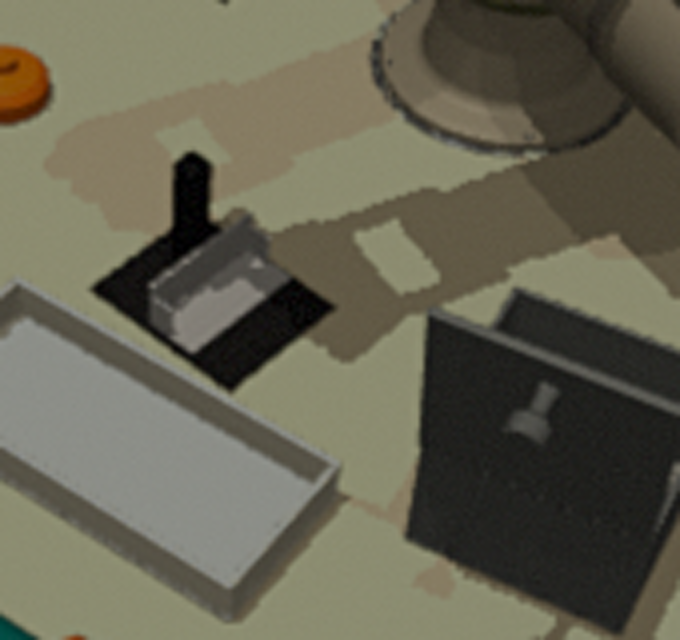

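View pics/w40.png

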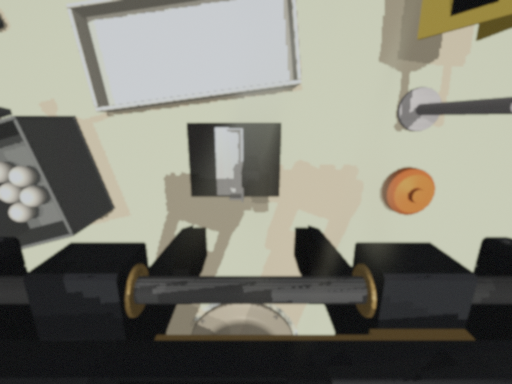

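```bash
python3 - <<'E'
from h import *
go([.5475,.337,.354],-79.6,tn=40)
E
```

```text
rows 11
[-1.8, 10.9, -35.7, -0.023, 0.0, 0.0]
[-1.8, 11.7, -35.4, -0.023, 0.0, 0.0]
[-1.8, 12.5, -35.1, -0.023, 0.0, 0.0]
[-1.8, 13.3, -34.8, -0.023, 0.0, 0.0]
[-1.8, 14.1, -34.5, -0.023, 0.0, 0.0]
[-1.8, 14.9, -34.2, -0.023, 0.0, 0.0]
[-1.8, 15.6, -33.8, -0.023, 0.0, 0.0]
[-1.8, 16.4, -33.5, -0.023, 0.0, 0.0]
[-1.8, 17.2, -33.1, -0.023, 0.0, 0.0]
[-1.8, 17.9, -32.7, -0.023, 0.0, 0.0]
[-1.8, 18.7, -32.3, -0.023, 0.0, 0.0]
```

Request:
apply_moves([
  [-0.2,-2,11,-36,-0.023,0,0],
  [-0.2,-2,11.5,-35,-0.023,0,0],
  [-0.2,-2,12.5,-35,-0.023,0,0],
  [-0.2,-2,13.5,-35,-0.023,0,0],
  [-0.2,-2,14,-34,-0.023,0,0],
])

```text
clock: 42.25
tool_pos: [0.4675, 0.1295, 0.3426]
orientation: [0.487, 0.513, -0.49, 0.51]
wrist_force: [0.4, -0.6, 0.3]
grip_width: 0.603
```

Request:
apply_moves([
  [-0.2,-2,15,-34,-0.023,0,0],
  [-0.2,-2,15.5,-34,-0.023,0,0],
  [-0.2,-2,16.5,-33.5,-0.023,0,0],
  [-0.2,-2,17,-33,-0.023,0,0],
  [-0.2,0,18,-30,-0.023,0,0],
])

```text
clock: 42.67
tool_pos: [0.5346, 0.301, 0.3503]
orientation: [0.457, 0.54, -0.46, 0.537]
wrist_force: [-0.4, -0.8, 0.3]
grip_width: 0.597
```

Request:
apply_moves([
  [-0.2,0,12,-20,-0.023,0,0],
  [-0.2,0,6,-12,0,0,0],
  [-0.2,0,0,0,0,0,0],
  [-0.2,0,0,0,0,0,0],
])

```text
clock: 43.0
tool_pos: [0.5469, 0.3334, 0.35]
orientation: [0.451, 0.545, -0.454, 0.542]
wrist_force: [-0.3, 0.7, 0.1]
grip_width: 0.6
```

```bash
python3 - <<'E'
from h import *
st(); snap("wrist","w41")
c=np.array([.4806,.3203,.12]);bx=np.array([.984,.18,0])
k=c+bx*.0667+np.array([0,0,.1304]);print(k,proj("wrist",k))
go([.5475,.337,.2555],-79.6,tn=40)
E
```

```text
t 43.0 pos [546.9 333.4 350. ] yaw z -79.54 x [-0.006 -0.001 -1.   ] y [ 0.983  0.182 -0.006] F [-0.3  0.7  0.1] M [ 0.02 -0.02 -0.03] grip 0.6 j [0.36 0.56 0.9  0.   1.69 1.75]
[0.5462328 0.332306  0.2504   ] [250.64336493 200.5443059 ]
rows 3
[31.8, 0.6, -1.4, 0.0, 0.0, 0.002]
[31.8, 0.6, -1.4, 0.0, 0.0, 0.002]
[31.8, 0.5, -1.4, 0.0, 0.0, 0.002]
```

View pics/w41.png

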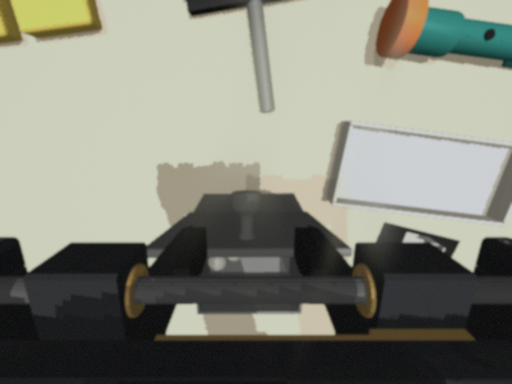

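Request:
apply_moves([
  [-0.2,25,0.5,-1,0,0,0],
  [-0.2,30,0.5,-1,0,0,0],
  [-0.2,25,0.5,-1,0,0,0],
  [-0.2,14,0,0,0,0,0],
  [-0.2,0,0,0,0,0,0],
])

```text
clock: 43.47
tool_pos: [0.5467, 0.335, 0.2546]
orientation: [0.45, 0.545, -0.456, 0.541]
wrist_force: [-0.1, -1.1, 0.3]
grip_width: 0.597
```

Request:
apply_moves([
  [1,0,0,0,0,0,0],
  [1,0,0,0,0,0,0],
  [1,0,0,0,0,0,0],
  [1,0,0,0,0,0,0],
  [1,0,0,0,0,0,0],
])

```text
clock: 43.88
tool_pos: [0.548, 0.3369, 0.2591]
orientation: [0.453, 0.544, -0.452, 0.543]
wrist_force: [-0.4, 2.7, 3.3]
grip_width: 0.302
```

```bash
python3 - <<'E'
from h import *
st()
E
```

```text
t 43.88 pos [548.  336.9 259.1] yaw z -79.56 x [-0.001  0.001 -1.   ] y [ 0.983  0.181 -0.001] F [-0.4  2.7  3.3] M [0.45 0.07 0.04] grip 0.302 j [0.37 0.58 1.09 0.   1.47 1.76]
```

Request:
apply_moves([
  [1,-3,-6,0,0,0,0],
  [1,-4,-12.5,0,0,0,0],
  [1,-3,-13,0,0,0,0],
  [1,-2,-13,0,0,0,0],
  [1,-0.5,-13.5,0,0,0,0],
])

```text
clock: 44.3
tool_pos: [0.4917, 0.3262, 0.2743]
orientation: [0.455, 0.542, -0.451, 0.544]
wrist_force: [2.7, 0.7, 17.0]
grip_width: 0.306
```

```bash
python3 - <<'E'
from h import *
st(); snap("scene","s42",(270,80,440,250),4)
E
```

```text
t 44.3 pos [491.7 326.2 274.3] yaw z -79.58 x [ 0.006  0.003 -1.   ] y [0.983 0.181 0.006] F [ 2.7  0.7 17. ] M [ 0.01 -0.49  0.11] grip 0.306 j [0.39 0.44 1.27 0.   1.42 1.78]
```

View pics/s42.png

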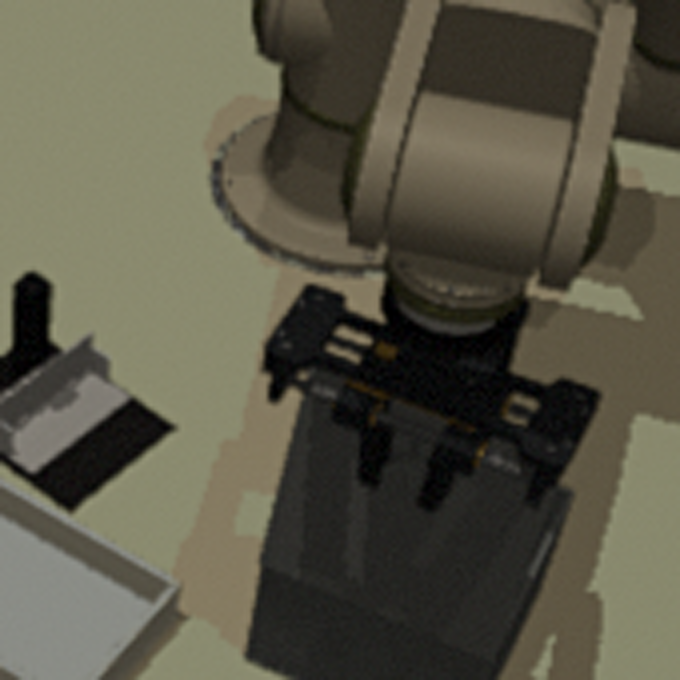

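Request:
apply_moves([
  [1,0,-13,0,0,0,0],
  [1,1.5,-13,0,0,0,0],
  [1,3,-13,0,0,0,0],
  [1,4,-12.5,0,0,0,0],
  [1,5.5,-12,0,0,0,0],
])

```text
clock: 44.77
tool_pos: [0.4283, 0.3142, 0.2617]
orientation: [0.454, 0.543, -0.451, 0.544]
wrist_force: [-11.2, -8.7, 32.9]
grip_width: 0.305
```

Request:
apply_moves([
  [1,6.5,-11.5,0,0,0,0],
  [1,7.5,-11,0,0,0,0],
  [1,8.5,-10,0,0,0,0],
  [1,9.5,-9.5,0,0,0,0],
  [1,10,-8.5,0,0,0,0],
])

```text
clock: 45.18
tool_pos: [0.375, 0.3041, 0.2165]
orientation: [0.449, 0.545, -0.455, 0.542]
wrist_force: [-22.7, -13.2, 20.2]
grip_width: 0.302
```

```bash
python3 - <<'E'
from h import *
st(); snap("scene","s43",(270,80,440,250),4)
E
```

```text
t 45.18 pos [375.  304.1 216.5] yaw z -79.5 x [-0.009 -0.004 -1.   ] y [ 0.983  0.182 -0.009] F [-22.7 -13.2  20.2] M [-1.9   3.45  0.04] grip 0.302 j [0.44 0.26 1.68 0.   1.21 1.83]
```

View pics/s43.png

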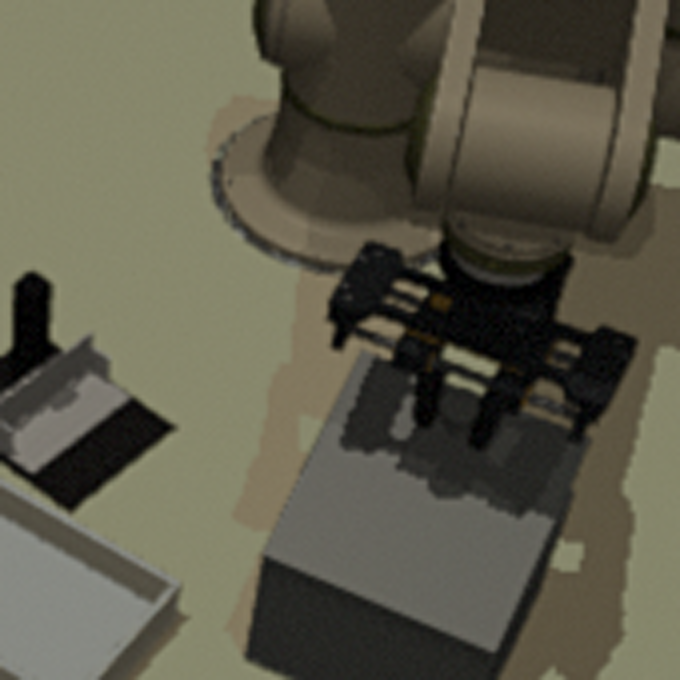

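Request:
apply_moves([
  [1,-1,-5,0,0,0,0],
  [1,3,-5,-1,0,0,0],
  [1,8,-6,0,0,0,0],
  [1,0,0,0,0,0,0],
])

```text
clock: 45.57
tool_pos: [0.3645, 0.3021, 0.2038]
orientation: [0.452, 0.542, -0.453, 0.545]
wrist_force: [19.2, -5.8, -11.8]
grip_width: 0.301
```

```bash
python3 - <<'E'
from h import *
st()
E
```

```text
t 45.57 pos [364.5 302.1 203.8] yaw z -79.58 x [ 0.003 -0.003 -1.   ] y [0.983 0.181 0.003] F [ 19.2  -5.8 -11.8] M [-0.9  -3.02  0.07] grip 0.301 j [ 0.45  0.25  1.73 -0.    1.16  1.84]
```

Request:
apply_moves([
  [1,10,-2,0,0,0,0],
  [1,10,-5,0,0,0,0],
  [1,8,-4,0,0,0,0],
  [1,0,0,0,0,0,0],
])

```text
clock: 45.9
tool_pos: [0.3513, 0.2996, 0.1757]
orientation: [0.45, 0.543, -0.454, 0.544]
wrist_force: [3.7, -12.5, -1.3]
grip_width: 0.306
```

```bash
python3 - <<'E'
from h import *
st()
E
```

```text
t 45.9 pos [351.3 299.6 175.7] yaw z -79.53 x [-0.004 -0.005 -1.   ] y [ 0.983  0.182 -0.004] F [  3.7 -12.5  -1.3] M [-1.85 -0.54  0.04] grip 0.306 j [ 0.45  0.26  1.79 -0.    1.09  1.84]
```

Request:
apply_moves([
  [1,4,-1,2,0,0,0],
  [1,3,-1,0,0,0,0],
  [1,0,0,0,0,0,0],
])

```text
clock: 46.15
tool_pos: [0.3494, 0.299, 0.1696]
orientation: [0.451, 0.544, -0.454, 0.542]
wrist_force: [-4.3, -1.5, 1.4]
grip_width: 0.302
```

```bash
python3 - <<'E'
from h import *
st(); snap("scene","s44",(270,80,440,250),4)
E
```

```text
t 46.15 pos [349.4 299.  169.6] yaw z -79.56 x [-0.004 -0.001 -1.   ] y [ 0.983  0.181 -0.004] F [-4.3 -1.5  1.4] M [-0.17  0.45  0.02] grip 0.302 j [0.45 0.27 1.81 0.   1.07 1.84]
```

View pics/s44.png

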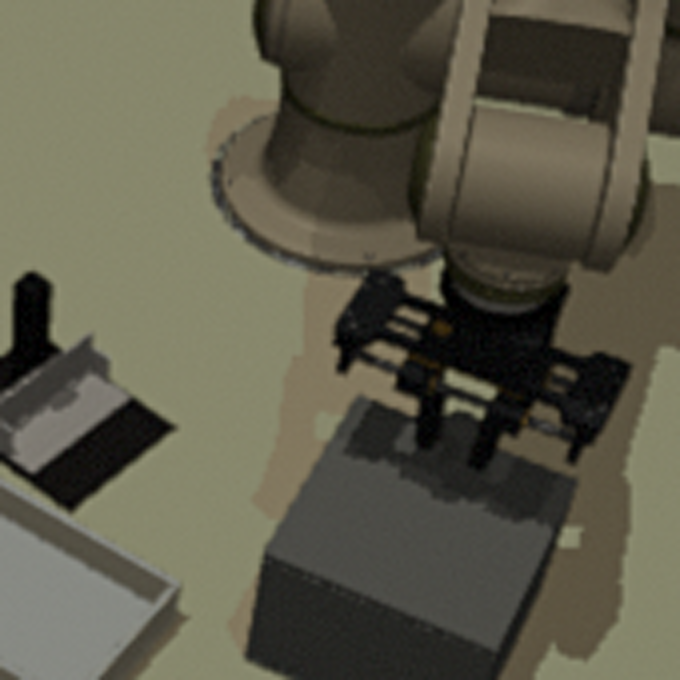

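Request:
apply_moves([
  [1,4,-1,0,0,0,0],
  [1,4,-1,0,0,0,0],
  [1,0,0,0,0,0,0],
])

```text
clock: 46.45
tool_pos: [0.3488, 0.299, 0.1644]
orientation: [0.452, 0.543, -0.452, 0.544]
wrist_force: [-5.9, -6.7, 21.6]
grip_width: 0.3
```

```bash
python3 - <<'E'
from h import *
st()
E
```

```text
t 46.45 pos [348.8 299.  164.4] yaw z -79.53 x [ 0.  0. -1.] y [0.983 0.182 0.   ] F [-5.9 -6.7 21.6] M [-0.96  1.07  0.03] grip 0.3 j [ 0.45  0.27  1.82 -0.    1.05  1.84]
```

Shut (21 N reaction). Relax, release, back off.

Request:
apply_moves([
  [1,-3,0,0,0,0,0],
  [-0.3,0,0,0,0,0,0],
  [-0.3,0,0,0,0,0,0],
  [-0.3,0,0,0,0,0,0],
  [-0.3,0,0,0,0,0,0],
])

```text
clock: 46.87
tool_pos: [0.3479, 0.2989, 0.1647]
orientation: [0.452, 0.544, -0.453, 0.543]
wrist_force: [0.3, 0.7, -0.5]
grip_width: 0.582
```

Request:
apply_moves([
  [-0.3,-10,0,0,0,0,0],
  [-0.3,-30,0,0,0,0,0],
  [-0.3,-35,0,0,0,0,0],
  [-0.3,-35,0,0,0,0,0],
  [-0.3,-20,0,0,0,0,0],
])

```text
clock: 47.28
tool_pos: [0.3487, 0.2991, 0.2983]
orientation: [0.453, 0.544, -0.452, 0.543]
wrist_force: [0.8, -0.1, 0.4]
grip_width: 0.649
```

Request:
apply_moves([
  [-0.3,0,-10,20,0,0,0],
  [-0.3,0,-10,35,0,0,0],
  [-0.3,0,0,35,0,0,0],
  [-0.3,0,0,35,0,0,0],
  [-0.3,0,0,20,0,0,0],
])

```text
clock: 47.7
tool_pos: [0.355, 0.1504, 0.2949]
orientation: [0.452, 0.544, -0.454, 0.542]
wrist_force: [0.6, 0.4, 0.5]
grip_width: 0.648
```

Request:
apply_moves([
  [-0.3,0,0,0,0,0,0],
  [-0.3,0,0,0,0,0,0],
])

```text
clock: 47.87
tool_pos: [0.3551, 0.1522, 0.2949]
orientation: [0.452, 0.544, -0.454, 0.542]
wrist_force: [-0.5, 1.3, -0.4]
grip_width: 0.651
```

```bash
python3 - <<'E'
from h import *
st(); snap("scene","s45"); snap("top","t45"); snap("wrist","w45")
E
```

```text
t 47.87 pos [355.1 152.2 294.9] yaw z -79.7 x [-0.003  0.    -1.   ] y [ 0.984  0.179 -0.003] F [-0.5  1.3 -0.4] M [0.07 0.01 0.06] grip 0.651 j [ 0.1  -0.03  1.8   0.    1.38  1.49]
```

View pics/s45.png

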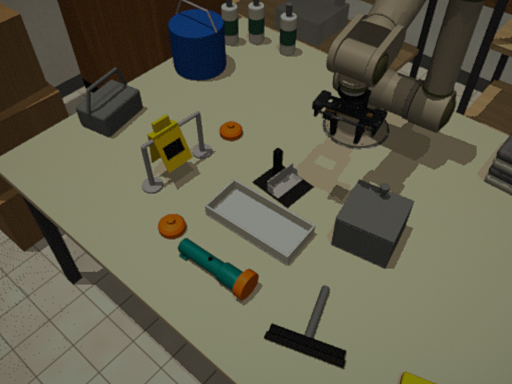

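View pics/t45.png

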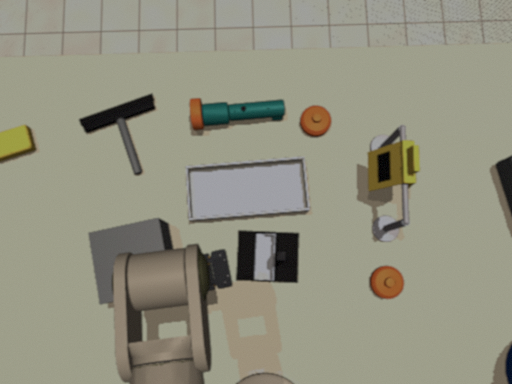

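View pics/w45.png

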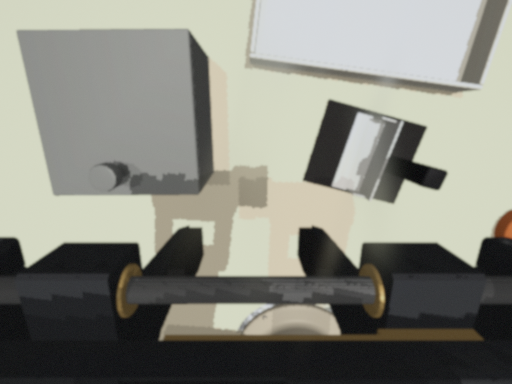

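```bash
python3 - <<'E'
from h import *
a=cv2.imread("pics/t10_raw.png")[110:250,350:440]; b=cv2.imread("pics/t45_raw.png")[110:250,350:440]
cv2.imwrite("pics/cmpt.png",cv2.resize(np.hstack([a,b]),None,fx=4,fy=4,interpolation=cv2.INTER_CUBIC))
a=cv2.imread("pics/s4_raw.png")[100:200,130:230]; b=cv2.imread("pics/s45_raw.png")[100:200,130:230]
cv2.imwrite("pics/cmps.png",cv2.resize(np.hstack([a,b]),None,fx=4,fy=4,interpolation=cv2.INTER_CUBIC))
E
```

```text
(no output)
```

View pics/cmpt.png

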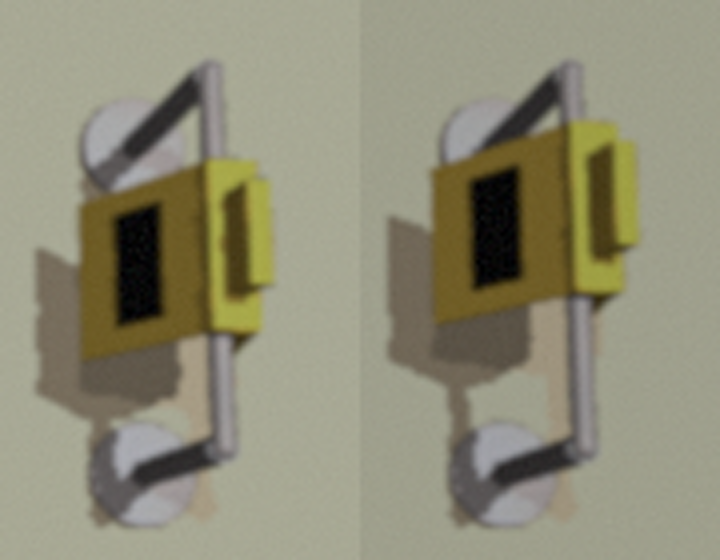

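View pics/cmps.png

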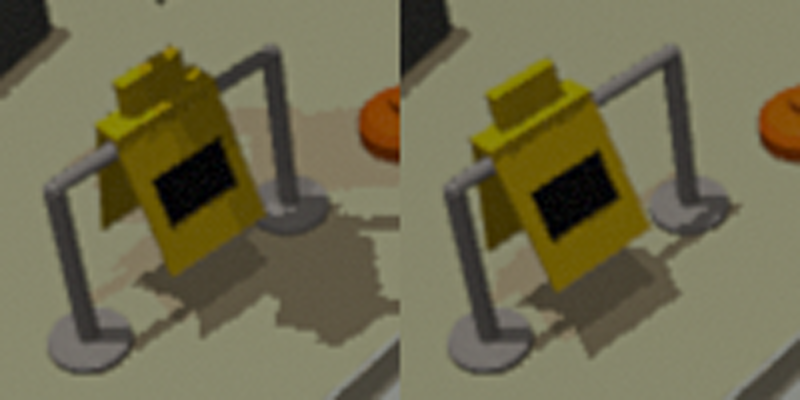

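```bash
python3 - <<'E'
from h import *
st(); print(job_done())
E
```

```text
t 48.02 pos [354.8 153.4 294.9] yaw z -79.51 x [-0.003  0.    -1.   ] y [ 0.983  0.182 -0.003] F [-0.9 -0.5  1.4] M [ 0.01 -0.05  0.02] grip 0.651 j [ 0.1  -0.03  1.8   0.    1.38  1.49]
the job is handed in; nothing more can be done
None
```

The job is finished and handed in at about 48 s of the 210 s allowed. I hung the sign on the rail and flipped the bin open. The scoop took all five balls present to the bin in two trips (3, then 2). I then stood it back on its mat and shut the lid.

What the last pictures and readings showed:
- **Tray and balls:** the tray was empty, and I counted five balls in the bin before closing it. Only five were ever there. The fingers never touched a ball.
- **Scoop:** standing empty on its mat.
- **Lid:** shut; pressing it down gave about 21 N back at the wrist before I let go.
- **Bystanders:** the scrubber, brush heads and squeegee looked unmoved.
- **Robot:** clear of everything when I handed in.

Two things did not match expectations:
- **Sign:** after I hung it, it shifted about 2–3 cm along the bar. I took this to be the announced knock. It still hung astride, clear of the posts, and also leaned a little to one side, so I left it.
- **Forces:** gripping the knob while opening and closing the lid put side and end loads of up to about 36 N on the wrist, well under the 120 N limit.

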